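# Put the setting masters and the probe module away in stacked bins

## Robot

A 7-joint arm with a two-finger parallel gripper is mounted at the origin on the work surface. World frame = base frame: x ahead of the robot, y to its left, z up, the work surface at z = 0. Lengths are in mm, angles in rad, forces in N, time in s.
With the tool pointing down it reaches from about 400 to 850 mm from the base axis. Payload 4.5 kg.
Tool frame: the origin (TCP) lies midway between the tips of the shut fingers; the grasp point (between the pads) lies r.grip_depth behind it (r.grip_depth is the distance from the TCP to the grasp point, in mm); x points along the fingers, y is the direction in which the jaws open and shut, and the axes are right-handed (so a half turn about x gives the same grasp; the last joint's range is limited). The gripper opens to 85 mm and grips with 20 to 120 N. Pads are 22 mm wide; open, the fingers measure 114 mm over their backs; the gripper's body (76 mm by 85 mm) begins 54 mm behind the grasp point. The pads swing forward as they close: fully open they stand 13 mm farther back than shut.
Start: joints at [1.26, 0.689, -0.195, 1.565, 0.157, 0.902, -0.215], TCP at [211.286, -588.23, 203.017] pointing down, gripper open.
Joint ranges: [-3.01, 3.01], [-0.46, 2.08], [-1.47, 1.51], [0.13, 2.56], [-1, 4.14], [0.04, 2.09], [-2.66, 2.66]. Speed limits (rad/s): [2.57, 2.57, 3.14, 3.14, 3.14, 3.14, 3.14].

## Interface

Orientations are given as a unit quaternion [x, y, z, w].
In Python, from plant import r gives the robot as it stands. The module is installed in compiled form; this text tells all that it offers.
- The arm moves only by the tool drive_tool, never from a script. Its argument "commands" is a list of rows, each an object with "linear": the shift along the tool's x, y, z in mm, a list of three; "delta_rot": the turn, a rotation vector about the tool's x, y, z in rad, a list of three; "jaw": the closure, from 0 (fully open) to 1 (shut). A call has 1 to 20 rows; each row shifts and turns the commanded pose from where the row before left it, along the tool's axes as they then stand; what a row does not reach is not made up. A row lasts 1/8 s, in which the tool goes at most 62.5 mm and 10.7 degrees, less where a joint would pass 70% of its speed; a pose out of reach is approached as far as the arm can. A call is refused whole if a number of a shift passes 62.5 or a number of a turn 0.188, either way. A call with a gripper value outside its range is refused whole. The fingers move at their own pace and stop on an object; "squeeze" is the grip in N (left out, the last holds). Time passes only in rows, so rows that do not move let the fingers close. It gives the time, the measured TCP pose, the force and the opening at its end, in the units of the state.
- r.get_obs(): the state, without advancing time (a new reading comes with each control period).
- r.camera(name): name is "side" or "top"; returns a dict with "color" (420x560x3 uint8, blue, green, red), "mtx" (3x3 intrinsics, pixels), "position" and "attitude" of the camera in the world. Camera axes: x right, y up, looking along -z (the intrinsics and any distortion apply to the point x, -y, -z); pixel columns grow to the right and rows downward; lengths in mm; the calibration is good to about 2 mm. A picture is of the moment at which its call begins. There is no depth.
- r.finish_job(): hands the job in, once; it reports no verdict.
The state is a dict: "time_s": time; "joints": joint angles; "dq": joint speeds; "effort": joint torques, N m; "eef_pos": TCP position; "ee_rot": TCP orientation; "ft_force": force on the tool from outside, world axes, zero at the start; "moment": the same for the moment, N m; "width": opening from 0.0 (shut) to 1.0 (fully open).
Only numpy, scipy, OpenCV 4.12 (cv2) and the standard library are available. Lean on these libraries where they do the work, as an engineer would, in place of code of your own. Each camera call takes 0.05 s, during which the arm holds its last target.

## Task

Put every steel setting master on the bench into the bin that stands alone, then take the upper bin of the nested pair and stack it on that bin, turned half a turn relative to it so that it rests on the rim instead of nesting. Then press the mount's release button, twist the probe module a quarter turn counter-clockwise, lift it off and stand it upright in the middle of that second bin, and finally stack the last bin on top, again turned half a turn relative to the one below. Leave the other things on the bench where they are.

Things in the scene. Friction and masses are not known exactly. Their poses are not given: they have to be found in the camera images.
- base_bin: grey stack-nest bin alone near mid-bench, any yaw. 176 (x) x 70 x 74 high, 220 g. Tub: inside 154 x 46, outside 162 x 54, floor 4, height 0-40. Collar above: outside 176 x 68, walls 4, height 40-74; grip across it at x = 0. Outside the tub 4 ribs, x = +62 and -34, out to y = +-35, undersides 10 up; collar notches 16 wide, 26 deep at the same x. White card on +x end. Origin: centre of underside, z up
- lower_bin: bin like base_bin, on the bench under top_bin, any yaw. Set into another bin the same way round, the ribs drop into its notches and it nests, bottom 40 above the other's. Half a turn round (x opposite), the ribs rest on the other's rim and it stacks: bottom 64 above the other's, tub 10 deep in its collar, 3 mm play per side, 60 mm clear inside. Origin: centre of underside, z up
- top_bin: bin like base_bin; at the start nested in lower_bin, the same way round, 40 mm up. Collar wall solid from x = -26 to 54 on both long sides. Origin: centre of underside, z up
- mount: fixed bayonet mount, left or right on the bench: block 140 x 120 x 40 with steel plate 110 x 110, top 52 above the bench. Origin: centre of underside, z up; module axis at x = y = 0. Claws at +x and -x, 24 to 43 from the axis, 16 wide, tops 11.5 above the plate, hold the module's ears down. Release button at x = -54, y = -36
- module: probe module, 150 g: spigot 28 across (height 0-6, sunk in the plate), flange 40 across with two ears along x (64 over tips, 12 wide), height 6-11, square black grip 24 x 24 to height 56. Origin: centre of underside (46 above the bench in the mount), z up. Starts locked, x along the mount's x; button down, it turns 90 deg counter-clockwise from above to a stop, then lifts free; clockwise is blocked
- release (a joint): release button: 0 = up (a pin blocks the module), 0.008 m = fully down (pin clear from 0.0065). Takes 3 to 4 N; stays down once pressed
- release_top (a point): centre of the release button's top: black, 18 across, 12 above the mount's plate when up; pressed straight down
- master1: steel setting master, 100 g: square foot 26 x 26 x 14 with an upright round handle 12 across on it, 52 high in all. Origin: centre of the foot's underside, z along the handle. Stands on the bench beyond the base bin. Two or three of the four are present.
- master2: steel setting master, 100 g: square foot 26 x 26 x 14 with an upright round handle 12 across on it, 52 high in all. Origin: centre of the foot's underside, z along the handle. Stands on the bench beyond the base bin. Two or three of the four are present.
- master3: steel setting master, 100 g: square foot 26 x 26 x 14 with an upright round handle 12 across on it, 52 high in all. Origin: centre of the foot's underside, z along the handle. Stands on the bench beyond the base bin. Two or three of the four are present.
- master4: steel setting master, 100 g: square foot 26 x 26 x 14 with an upright round handle 12 across on it, 52 high in all. Origin: centre of the foot's underside, z along the handle. Stands on the bench beyond the base bin. Two or three of the four are present.
- puck: glass disc 44 across, 12 high, among the masters; a bystander, to be left where it is.
- oil: small bottle 44 across, 100 high; a bystander, to be left where it is.
- case: wooden case 70 x 45 x 26; a bystander, to be left where it is.
- ringgauge: steel ring 52 across, 16 high; a bystander, to be left where it is.
- driver: screwdriver lying at the far side; a bystander, to be left where it is.
- brush: brush lying at the far side; a bystander, to be left where it is.
- caliper: caliper 170 long lying near the robot; a bystander, to be left where it is.

How it is judged:
By the outcome, as a careful person would: the job done as asked, in the order asked, and still so for the second after the job is handed in, with the robot touching nothing.
Of master1, master2, master3, master4 only 2 to 3 are there at a start; the rules pass over those that are not, and their reading is None.
At some moment in a run one of master1, master2, master3, master4 may be knocked a few centimetres aside while the robot is not near it.
It also fails if it takes over 210 s, if anything falls off the work surface, if the arm or the gripper's body presses on something with over 40 N, if the wrist force passes 120 N, or if a joint passes its speed limit or range.

## Working session

There is one attempt and no reset: what is moved stays moved. The work goes in short steps, Python scripts to look and compute and a tool call to move; the robot and the scene stay as the last step left them, time stands still between calls to the robot, and variables do not carry over. Pictures are saved under pics/ and viewed, and the job is handed in when it is done.

Besides the shell and the picture viewer there is one more tool, called by a JSON object that holds its "method" and its "body", one argument or row to a line. drive_tool: Moves the arm, as the interface text tells. Its arguments: {"type":"object","properties":{"commands":{"type":"array","items":{"type":"object","properties":{"linear":{"type":"array","items":{"type":"number"}},"delta_rot":{"type":"array","items":{"type":"number"}},"jaw":{"type":"number"}}}},"squeeze":{"type":"number"}},"required":["commands"]}

```bash
mkdir -p pics; ls; python3 - <<'E'
from plant import r
import cv2
print(r.get_obs(), r.grip_depth)
for n in ("side","top"):
    c=r.camera(n); cv2.imwrite(f"pics/{n}0.png",c["color"]); print(n,c["mtx"],c["position"],c["attitude"],[k for k in c])
E
```

```text
pics
{'time_s': 0.0, 'joints': array([ 1.25979547,  0.69002184, -0.19452754,  1.56635724,  0.15728155,
        0.90250196, -0.21507702]), 'dq': array([-0.00108276, -0.00132179, -0.00141016,  0.00045555, -0.00118787,
       -0.00136905,  0.00126566]), 'effort': array([ 3.56634564e-04, -5.39596438e+01, -1.26744960e+00, -1.58542478e+01,
        8.81688553e-03,  9.39960242e-03, -1.49993639e-05]), 'eef_pos': array([ 210.97391748, -587.55490711,  202.15730296]), 'ee_rot': array([-0.69646369, -0.1219931 ,  0.69677158, -0.12068711]), 'ft_force': array([-0.13010913,  0.35747444, -0.21163435]), 'moment': array([-0.03498222,  0.01703431,  0.03164678]), 'width': 0.9969909613271412} 18.700000000000003
side [[408.32194657   0.         274.51159901]
 [  0.         408.32194657 208.14252657]
 [  0.           0.           1.        ]] [-207.20080616  729.91329993  898.62062498] [-0.15822684  0.39096272  0.82977443 -0.36549529] ['color', 'mtx', 'position', 'attitude']
top [[447.47048752   0.         278.71228093]
 [  0.         447.47048752 214.92418774]
 [  0.           0.           1.        ]] [ 372.00840365   31.34448002 1141.46360452] [ 0.0413984  -0.03909462 -0.69825844  0.71357756] ['color', 'mtx', 'position', 'attitude']
```

View pics/side0.png

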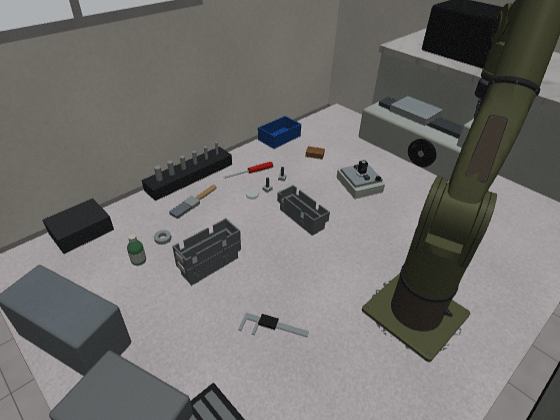

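View pics/top0.png

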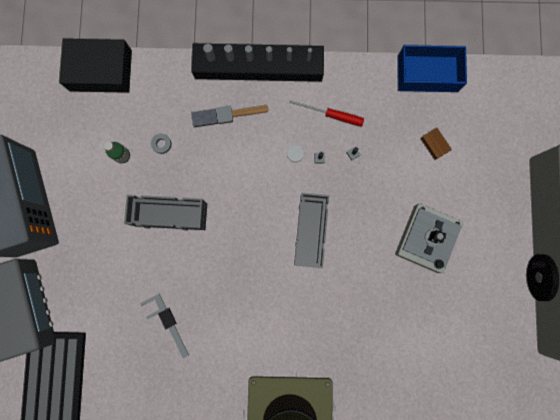

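```bash
cat > h.py <<'E'
import numpy as np, cv2
from scipy.spatial.transform import Rotation as R
from plant import r
def cam(n):
    c=r.camera(n); c["R"]=R.from_quat(c["attitude"]).as_matrix(); return c
def proj(c,P):
    p=(np.atleast_2d(P)-c["position"])@c["R"]; q=p*[1,-1,-1]; u=q@c["mtx"].T; return u[:,:2]/u[:,2:]
def ray(c,uv,z):
    uv=np.atleast_2d(uv).astype(float); d=np.c_[uv,np.ones(len(uv))]@np.linalg.inv(c["mtx"]).T
    d=(d*[1,-1,-1])@c["R"].T; t=(z-c["position"][2])/d[:,2]; return c["position"]+d*t[:,None]
def crop(c,name,x0,y0,w,h,s):
    im=c["color"][y0:y0+h,x0:x0+w]; cv2.imwrite("pics/"+name,cv2.resize(im,None,fx=s,fy=s,interpolation=cv2.INTER_CUBIC))
E
python3 - <<'E'
from h import *
s=cam("side");t=cam("top")
for P in ([0,0,0],[211,-588,202],[400,0,0],[0,400,0]): print(P,proj(s,P),proj(t,P))
crop(t,"t1.png",280,130,200,150,4)
crop(t,"t2.png",100,120,200,150,4)
crop(s,"s1.png",140,130,260,160,3)
np.set_printoptions(suppress=True,precision=1)
print(R.from_quat(r.get_obs()["ee_rot"]).as_matrix())
E
```

```text
[0, 0, 0] [[414.45210441 312.01615016]] [[289.17591984 419.85050743]]
[211, -588, 202] [[469.90919177 139.45324782]] [[581.62656201 352.26217988]]
[400, 0, 0] [[305.14828468 233.8901507 ]] [[292.19136179 255.31021556]]
[0, 400, 0] [[311.4721077  417.85484037]] [[125.50716185 416.00427641]]
[[-0.   0.3 -0.9]
 [ 0.  -0.9 -0.3]
 [-1.  -0.   0. ]]
```

View pics/t1.png

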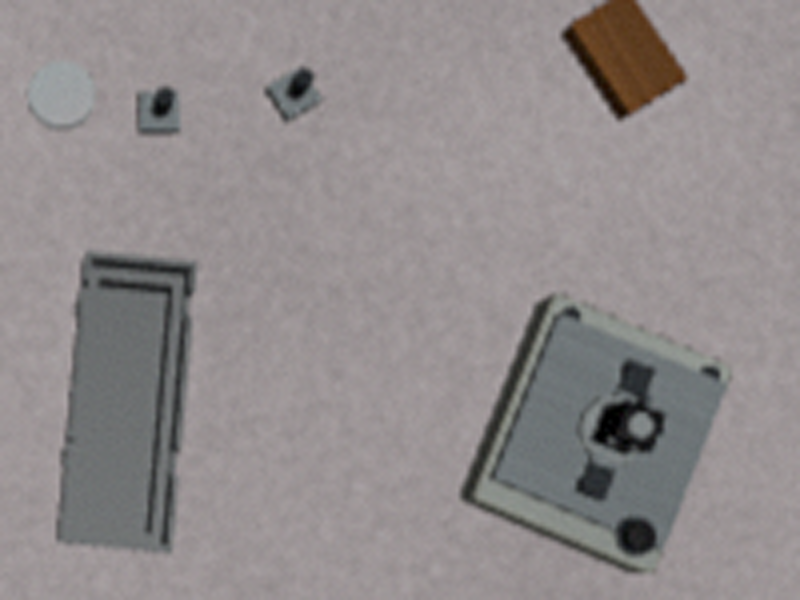

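View pics/t2.png

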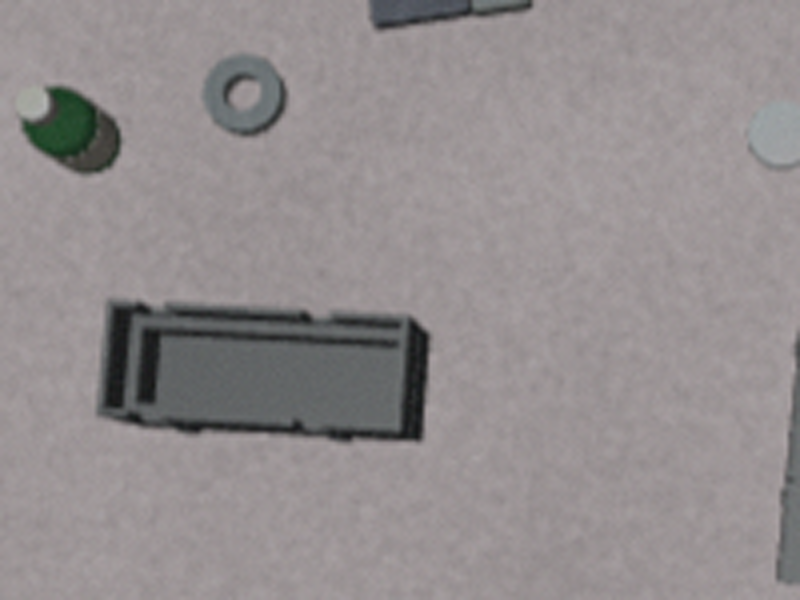

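View pics/s1.png

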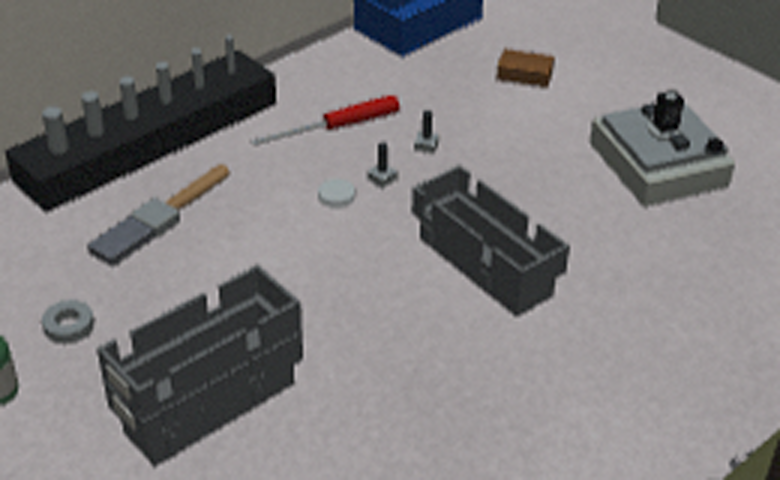

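```bash
python3 - <<'E'
from h import *
s=cam("side");t=cam("top")
crop(t,"bt.png",286,185,50,90,6)
crop(t,"pt.png",118,188,96,48,8)
crop(s,"bs.png",270,180,65,60,10)
crop(s,"ps.png",165,212,84,75,9)
E
```

```text
(no output)
```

View pics/bt.png

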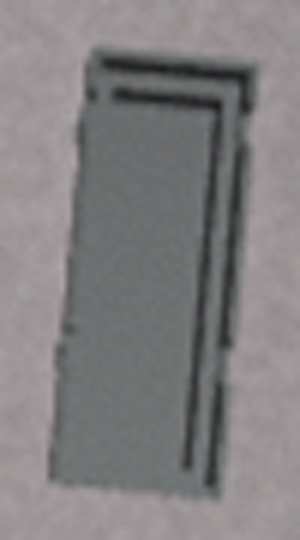

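View pics/bs.png

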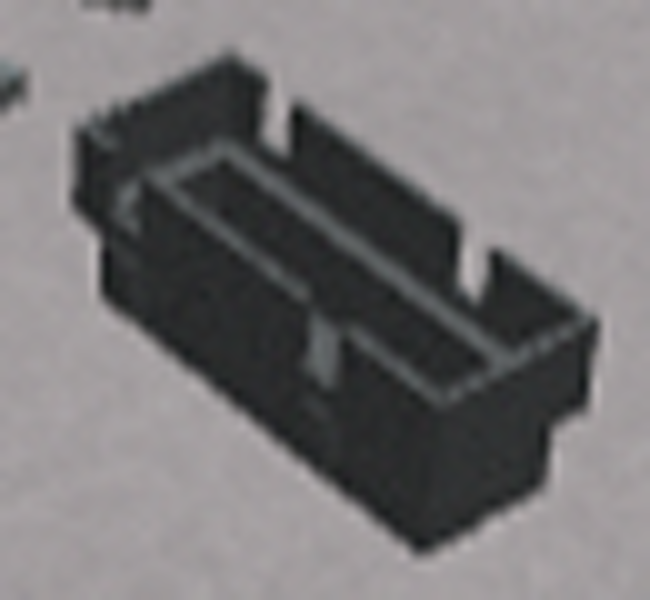

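View pics/pt.png

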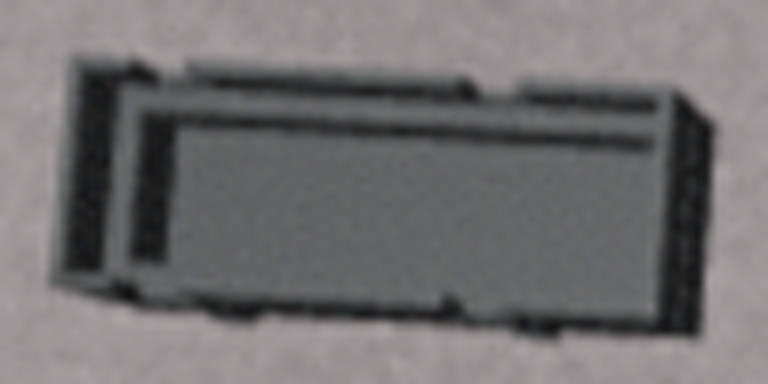

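View pics/ps.png

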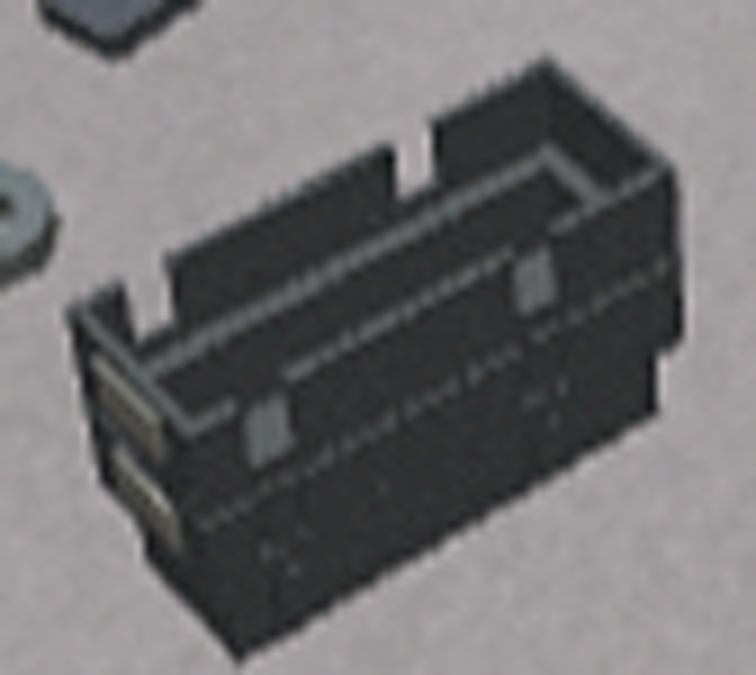

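```bash
cat >> h.py <<'E'
def unz(p,s,x0,y0): return (np.array(p,float)+.5)/s-.5+[x0,y0]
def rect(P):  # P: corners order (+x,+y),(+x,-y),(-x,-y),(-x,+y)
    P=np.array(P)[:,:2]; c=P.mean(0); d=(P[0]+P[1]-P[2]-P[3])/2; w=(P[0]+P[3]-P[1]-P[2])/2
    return c, np.degrees(np.arctan2(d[1],d[0])), np.degrees(np.arctan2(-w[0],w[1])), np.hypot(*d), np.hypot(*w)
E
python3 - <<'E'
from h import *
np.set_printoptions(suppress=True,precision=2)
s=cam("side");t=cam("top")
# base: +x is up in top image; +y is left
print("base top",rect(ray(t,unz([(92,48),(256,64),(218,496),(50,482)],6,286,185),74)))
print("base side",rect(ray(s,unz([(78,125),(232,55),(598,318),(440,400)],10,270,180),74)))
# pair: +x = world +y (left in top image), bin +y = world -x (down in image)
print("pair top",rect(ray(t,unz([(52,285),(72,58),(676,90),(660,322)],8,118,188),114)))
print("pair side",rect(ray(s,unz([(185,430),(70,308),(548,60),(675,172)],9,165,212),114)))
E
```

```text
base top (array([460.27, -42.47]), np.float64(-4.482110028327934), np.float64(-3.9487237456111894), np.float64(173.93081229981277), np.float64(66.37780526345516))
base side (array([459.29, -42.9 ]), np.float64(-3.5854117355188677), np.float64(-5.704624563305914), np.float64(172.44163045358357), np.float64(65.66797717951619))
pair top (array([492.63, 303.57]), np.float64(87.96182868263416), np.float64(88.46610295236444), np.float64(176.00816947695472), np.float64(66.97579696767133))
pair side (array([491.79, 305.57]), np.float64(87.39384739169724), np.float64(87.86426005967797), np.float64(173.47754611896954), np.float64(65.63081167759817))
```

```bash
python3 - <<'E'
from h import *
s=cam("side");t=cam("top")
a=t["color"][140:170,310:370]; b=s["color"][160:200,255:295]
A=cv2.resize(a,None,fx=10,fy=10,interpolation=cv2.INTER_CUBIC);B=cv2.resize(b,None,fx=10,fy=10,interpolation=cv2.INTER_CUBIC)
cv2.imwrite("pics/mt.png",A);cv2.imwrite("pics/ms.png",B)
crop(t,"ut.png",394,200,74,75,8); crop(s,"us.png",332,152,56,48,12)
E
```

```text
(no output)
```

View pics/mt.png

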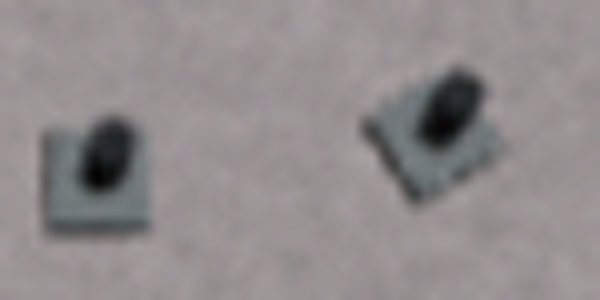

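View pics/ms.png

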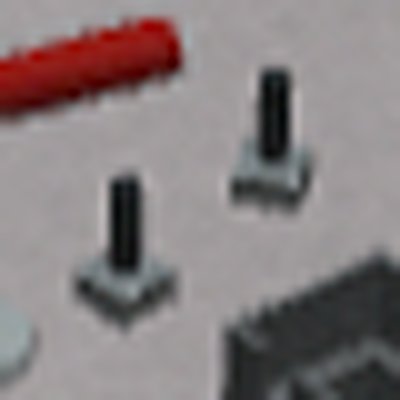

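View pics/ut.png

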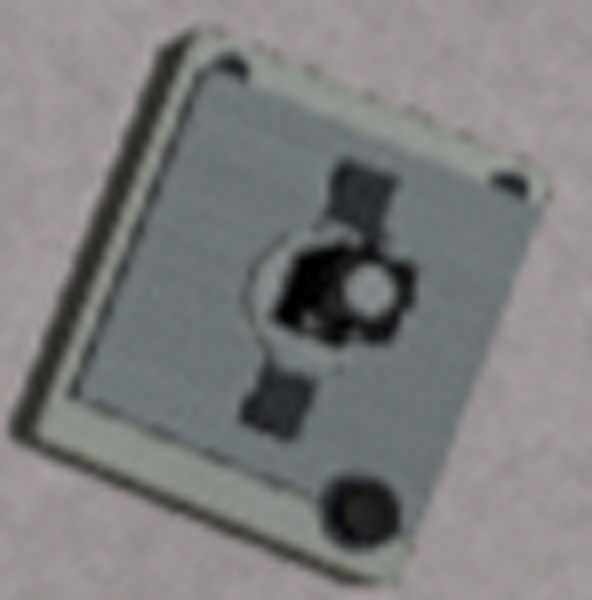

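View pics/us.png

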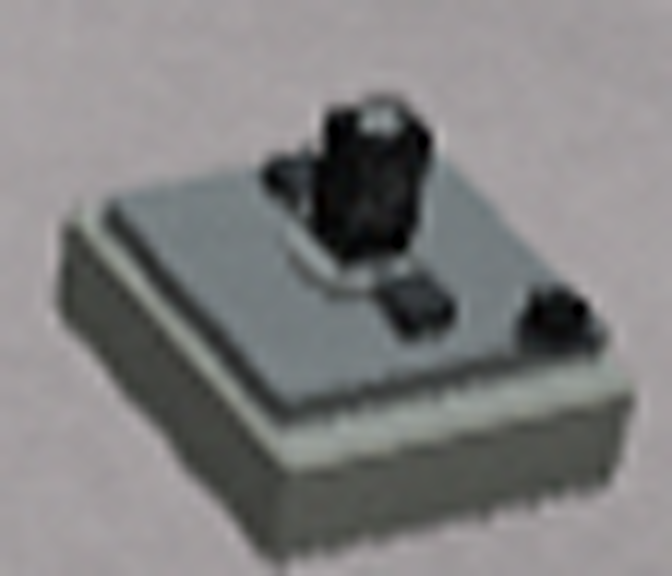

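```bash
python3 - <<'E'
from h import *
np.set_printoptions(suppress=True,precision=1)
s=cam("side");t=cam("top")
def pr(n,c,p,sc,x0,y0,z): print(n,ray(c,unz([p],sc,x0,y0),z)[0])
pr("M1 foot t",t,(97,176),10,310,140,14); pr("M1 top t",t,(115,137),10,310,140,52)
pr("M1 base s",s,(125,270),10,255,160,14); pr("M1 top s",s,(125,182),10,255,160,52)
pr("M2 foot t",t,(433,137),10,310,140,14); pr("M2 top t",t,(463,87),10,310,140,52)
pr("M2 base s",s,(274,157),10,255,160,14); pr("M2 top s",s,(274,75),10,255,160,52)
pr("clawA t",t,(362,195),8,394,200,63.5);pr("clawB t",t,(280,402),8,394,200,63.5);pr("claw mid",t,(321,298.5),8,394,200,63.5)
pr("button t",t,(362,512),8,394,200,64); pr("button s",s,(560,303),12,332,152,64)
pr("modtop t",t,(370,290),8,394,200,102); pr("modtop s",s,(380,118),12,332,152,102); pr("clawB s",s,(420,295),12,332,152,63.5)
for p in [(205,75),(548,195),(75,400)]: pr("plate",t,p,8,394,200,52)
E
```

```text
M1 foot t [652.8 -64.6  14. ]
M1 top t [653.4 -65.7  52. ]
M1 base s [651.3 -64.2  14. ]
M1 top s [652.4 -64.6  52. ]
M2 foot t [ 664.9 -151.    14. ]
M2 top t [ 667.9 -152.3   52. ]
M2 base s [ 666.2 -152.7   14. ]
M2 top s [ 665.8 -150.4   52. ]
clawA t [ 481.7 -351.2   63.5]
clawB t [ 418.7 -325.4   63.5]
claw mid [ 450.1 -338.3   63.5]
button t [ 386.4 -349.2   64. ]
button s [ 386.1 -352.1   64. ]
modtop t [ 450.1 -339.3  102. ]
modtop s [ 450.4 -339.8  102. ]
clawB s [ 416.3 -324.7   63.5]
plate [ 518.8 -307.9   52. ]
plate [ 484.1 -412.    52. ]
plate [ 418.5 -267.1   52. ]
```

```bash
cat >> h.py <<'E'
def down(yaw):  # yaw deg of tool y axis, tool x = -z
    a=np.radians(yaw); y=np.array([np.cos(a),np.sin(a),0]); x=np.array([0,0,-1.]); return R.from_matrix(np.c_[x,y,np.cross(x,y)])
def go(xyz,yaw):
    o=r.get_obs(); C=R.from_quat(o["ee_rot"]); T=down(yaw)
    rv=(C.inv()*T).as_rotvec(); d=T.inv().apply(np.array(xyz)-o["eef_pos"]); d0=C.inv().apply(np.array(xyz)-o["eef_pos"])
    m=C.as_matrix(); print("t",round(o["time_s"],2),"pos",o["eef_pos"].round(1),"yaw",round(np.degrees(np.arctan2(m[1,1],m[0,1])),1),"w",round(o["width"],3),"F",o["ft_force"].round(1),"q",o["joints"].round(2))
    print(" rot",rv.round(4),"nrot",int(np.ceil(np.abs(rv).max()/.187)),"| shift after rot",d.round(1),"| before rot",d0.round(1),"n",int(np.ceil(np.linalg.norm(d)/50)))
E
python3 -c "
from h import *
go([666,-151.5,150],-4.2)"
```

```text
t 0.6 pos [ 211.3 -588.2  203. ] yaw -70.2 w 1.0 F [ 0.9 -0.3  0.3] q [ 1.26  0.69 -0.19  1.57  0.16  0.9  -0.22]
 rot [-1.1527e+00  0.0000e+00 -1.0000e-04] nrot 7 | shift after rot [  53.   421.5 -468.9] | before rot [  53.  -257.3 -575.6] n 13
```

{"method": "drive_tool", "body": {
  "commands": [
    {"delta_rot":[-0.165,0,0],"jaw":0.3},
    {"delta_rot":[-0.165,0,0],"jaw":0.3},
    {"delta_rot":[-0.165,0,0],"jaw":0.5},
    {"delta_rot":[-0.165,0,0],"jaw":0.5},
    {"delta_rot":[-0.165,0,0],"jaw":0.5},
    {"delta_rot":[-0.165,0,0],"jaw":0.5},
    {"delta_rot":[-0.165,0,0],"jaw":0.5},
    {"linear":[3.5,30,-34],"jaw":0.5},
    {"linear":[3.5,30,-34],"jaw":0.5},
    {"linear":[3.5,30,-34],"jaw":0.5},
    {"linear":[3.5,30,-34],"jaw":0.5},
    {"linear":[3.5,30,-34],"jaw":0.5},
    {"linear":[3.5,30,-34],"jaw":0.5},
    {"linear":[3.5,30,-34],"jaw":0.5},
    {"linear":[3.5,30,-34],"jaw":0.5},
    {"linear":[3.5,30,-34],"jaw":0.5},
    {"linear":[3.5,30,-34],"jaw":0.5},
    {"linear":[3.5,30,-34],"jaw":0.5},
    {"linear":[3.5,30,-34],"jaw":0.5},
    {"linear":[3.5,30,-34],"jaw":0.5}
  ],
  "squeeze": 40
}}

```text
invalid input at $.commands[0]: expected keys linear, delta_rot, jaw
```

```bash
python3 -c "
from h import *
go([666,-151.5,100],-4.2)
t=cam('top');s=cam('side');crop(t,'t3.png',260,120,140,105,5);crop(s,'s3.png',220,120,140,105,5)"
```

```text
t 0.6 pos [ 211.3 -588.2  203. ] yaw -70.2 w 1.0 F [ 0.9 -0.3  0.3] q [ 1.26  0.69 -0.19  1.57  0.16  0.9  -0.22]
 rot [-1.1527e+00  0.0000e+00 -1.0000e-04] nrot 7 | shift after rot [ 103.   421.5 -468.9] | before rot [ 103.  -257.3 -575.6] n 13
```

View pics/t3.png

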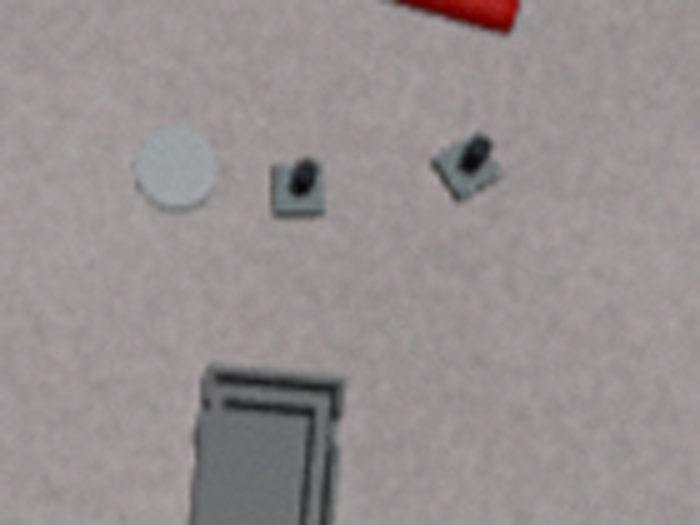

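View pics/s3.png

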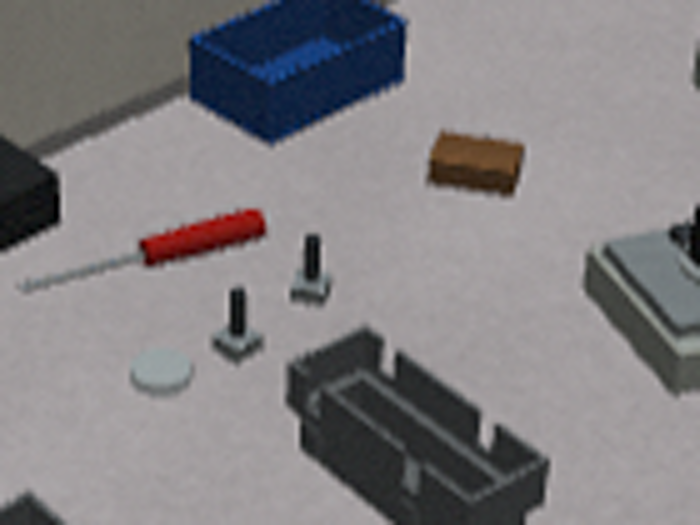

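The call was refused because every row needs all three keys. The pictures are unchanged: masters in the top view at about (319,157) and (353,153).

{"method": "drive_tool", "body": {
  "commands": [
    {"linear":[0,0,0],"delta_rot":[-0.165,0,0],"jaw":0.5},
    {"linear":[0,0,0],"delta_rot":[-0.165,0,0],"jaw":0.5},
    {"linear":[0,0,0],"delta_rot":[-0.165,0,0],"jaw":0.5},
    {"linear":[0,0,0],"delta_rot":[-0.165,0,0],"jaw":0.5},
    {"linear":[0,0,0],"delta_rot":[-0.165,0,0],"jaw":0.5},
    {"linear":[0,0,0],"delta_rot":[-0.165,0,0],"jaw":0.5},
    {"linear":[0,0,0],"delta_rot":[-0.165,0,0],"jaw":0.5},
    {"linear":[3.5,32,-36],"delta_rot":[0,0,0],"jaw":0.5},
    {"linear":[3.5,32,-36],"delta_rot":[0,0,0],"jaw":0.5},
    {"linear":[3.5,32,-36],"delta_rot":[0,0,0],"jaw":0.5},
    {"linear":[3.5,32,-36],"delta_rot":[0,0,0],"jaw":0.5},
    {"linear":[3.5,32,-36],"delta_rot":[0,0,0],"jaw":0.5},
    {"linear":[3.5,32,-36],"delta_rot":[0,0,0],"jaw":0.5},
    {"linear":[3.5,32,-36],"delta_rot":[0,0,0],"jaw":0.5},
    {"linear":[3.5,32,-36],"delta_rot":[0,0,0],"jaw":0.5},
    {"linear":[3.5,32,-36],"delta_rot":[0,0,0],"jaw":0.5},
    {"linear":[3.5,32,-36],"delta_rot":[0,0,0],"jaw":0.5},
    {"linear":[3.5,32,-36],"delta_rot":[0,0,0],"jaw":0.5},
    {"linear":[3.5,32,-36],"delta_rot":[0,0,0],"jaw":0.5},
    {"linear":[3.5,32,-36],"delta_rot":[0,0,0],"jaw":0.5}
  ],
  "squeeze": 40
}}

```text
time_s: 3.2
eef_pos: [660.5, -150.0, 157.4]
ee_rot: [-0.517, -0.482, 0.518, -0.482]
ft_force: [0.0, -0.3, -0.7]
width: 0.5
```

```bash
python3 -c "
from h import *
go([666,-151.5,100],-4.2)
t=cam('top');s=cam('side');crop(t,'t4.png',260,90,180,135,4);crop(s,'s4.png',220,100,180,135,4)"
```

```text
t 3.2 pos [ 660.5 -150.   157.4] yaw -4.1 w 0.5 F [ 0.  -0.3 -0.7] q [ 0.37  0.84 -0.43  1.43  0.38  0.96 -0.23]
 rot [ 0.0021  0.0005 -0.0002] nrot 1 | shift after rot [57.4  5.6  1.1] | before rot [57.4  5.6  1.1] n 2
```

View pics/t4.png

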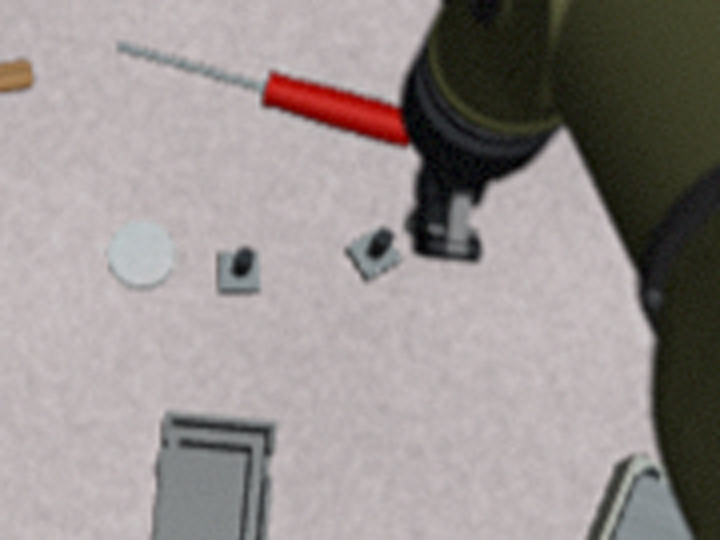

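View pics/s4.png

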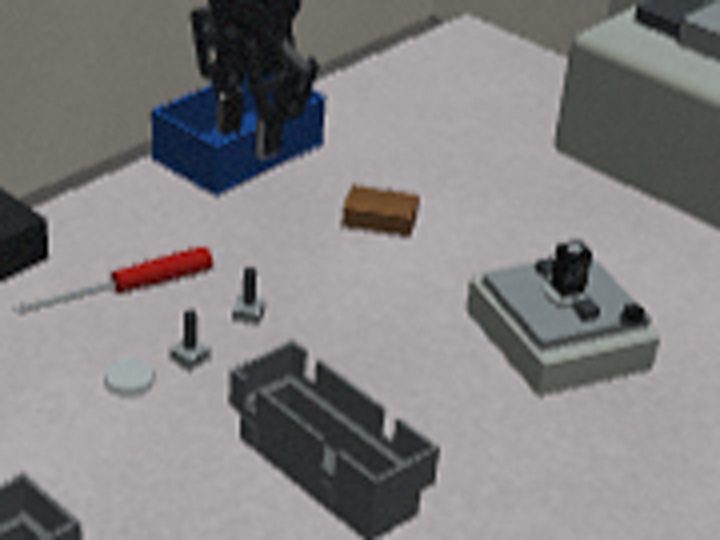

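```bash
python3 -c "
from h import *
np.set_printoptions(suppress=True,precision=1)
o=r.get_obs();P=o['eef_pos'];t=cam('top');s=cam('side')
for dz in (0,20,50): print((proj(t,P+[0,0,dz])-[260,90])*4,(proj(s,P+[0,0,dz])-[220,100])*4)
print(proj(t,[666,-151.5,52]),proj(t,[660,-150,0]))
"
```

```text
[[397.9 191.8]] [[247.6 172.3]]
[[404.3 181.5]] [[248.4 152.1]]
[[414.4 165.3]] [[249.6 121.2]]
[[355.5 149. ]] [[351.6 156.4]]
```

```bash
python3 -c "
from h import *
o=r.get_obs();P=o['eef_pos'];t=cam('top');s=cam('side')
print(P)
for c in(t,s):
  for dz in (0,18.7):
    u=proj(c,P+[0,0,dz])[0]; c['color'][int(round(u[1])),int(round(u[0]))]=(0,0,255) if dz==0 else (0,255,255)
  o2=R.from_quat(o['ee_rot']).as_matrix()[:,1]
crop(t,'t5.png',330,90,80,80,9);crop(s,'s5.png',255,90,60,60,9)"
```

```text
[ 659.74071753 -149.65241307  157.1465514 ]
```

View pics/t5.png

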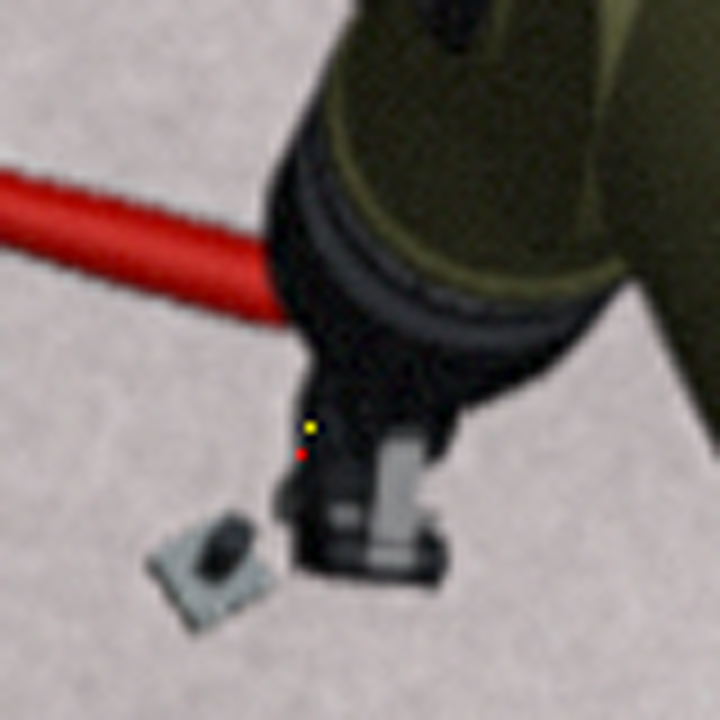

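View pics/s5.png

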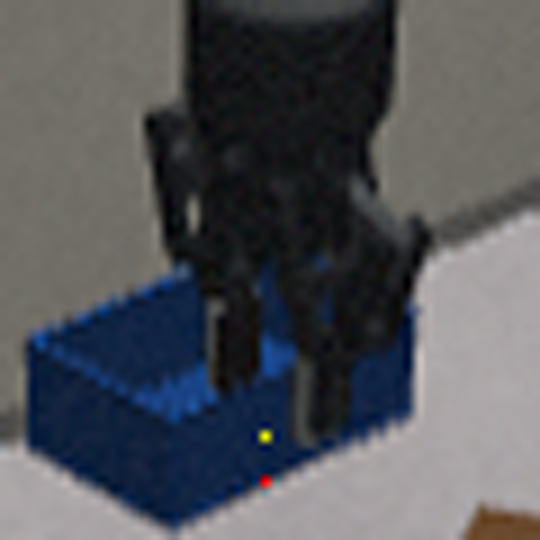

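{"method": "drive_tool", "body": {
  "commands": [
    {"linear":[30,6.3,1.9],"delta_rot":[0,0,0],"jaw":0.5},
    {"linear":[30,0,0],"delta_rot":[0,0,0],"jaw":0.5},
    {"linear":[30,0,0],"delta_rot":[0,0,0],"jaw":0.5}
  ]
}}

```text
time_s: 3.88
eef_pos: [664.8, -155.8, 66.9]
ee_rot: [-0.518, -0.481, 0.518, -0.482]
ft_force: [1.2, 0.0, 0.4]
width: 0.502
```

```bash
python3 -c "
from h import *
go([666,-151.5,22],-4.2)
o=r.get_obs();P=o['eef_pos'];t=cam('top');s=cam('side')
for c in(t,s):
  for dz in (0,18.7):
    u=proj(c,P+[0,0,dz])[0]; c['color'][int(round(u[1])),int(round(u[0]))]=(0,0,255) if dz==0 else (0,255,255)
crop(t,'t6.png',310,100,80,80,9);crop(s,'s6.png',255,130,60,60,9)"
```

```text
t 3.88 pos [ 664.8 -155.8   66.9] yaw -4.2 w 0.502 F [1.2 0.  0.4] q [ 0.35  0.95 -0.39  1.47  0.44  0.81 -0.27]
 rot [-0.0005  0.0015  0.    ] nrot 1 | shift after rot [44.9  0.9 -4.3] | before rot [44.9  0.9 -4.4] n 1
```

View pics/t6.png

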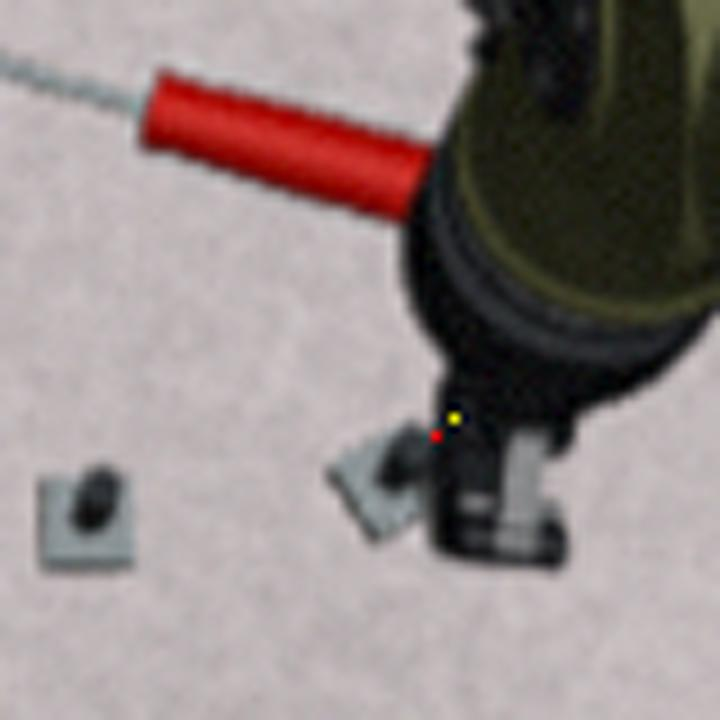

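View pics/s6.png

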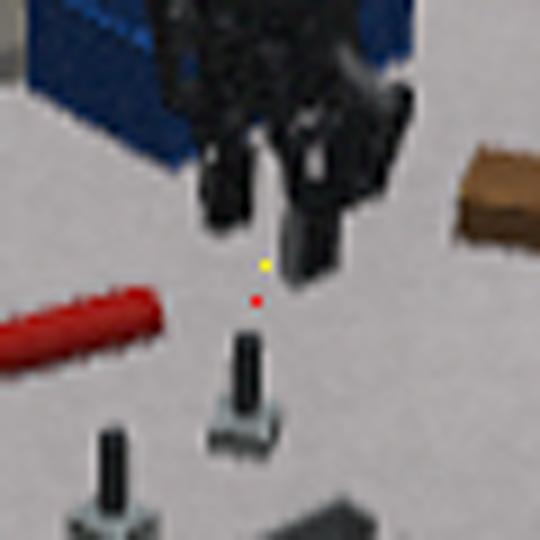

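{"method": "drive_tool", "body": {
  "commands": [
    {"linear":[22,0.5,-4.4],"delta_rot":[0,0,0],"jaw":0.5},
    {"linear":[22,0,0],"delta_rot":[0,0,0],"jaw":0.5},
    {"linear":[0,0,0],"delta_rot":[0,0,0],"jaw":0.5}
  ]
}}

```text
time_s: 4.35
eef_pos: [664.5, -148.8, 21.3]
ee_rot: [-0.516, -0.483, 0.518, -0.481]
ft_force: [-0.4, 0.1, 0.9]
width: 0.5
```

```bash
python3 -c "
from h import *
go([666,-151.5,22],-4.2)
o=r.get_obs();P=o['eef_pos'];t=cam('top');s=cam('side')
crop(t,'t6.png',310,100,80,80,9);crop(s,'s6.png',255,130,60,60,9)"
```

```text
t 4.35 pos [ 664.5 -148.8   21.3] yaw -4.0 w 0.5 F [-0.4  0.1  0.9] q [ 0.33  1.01 -0.36  1.49  0.46  0.74 -0.29]
 rot [0.0027 0.0002 0.0042] nrot 1 | shift after rot [-0.7  1.7  2.6] | before rot [-0.7  1.7  2.6] n 1
```

View pics/s6.png

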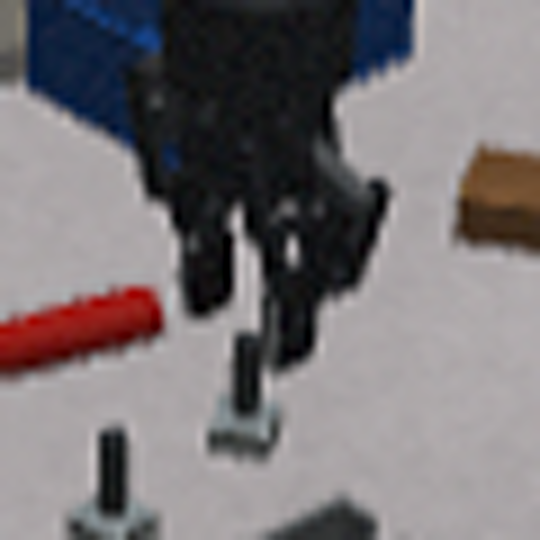

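View pics/t6.png

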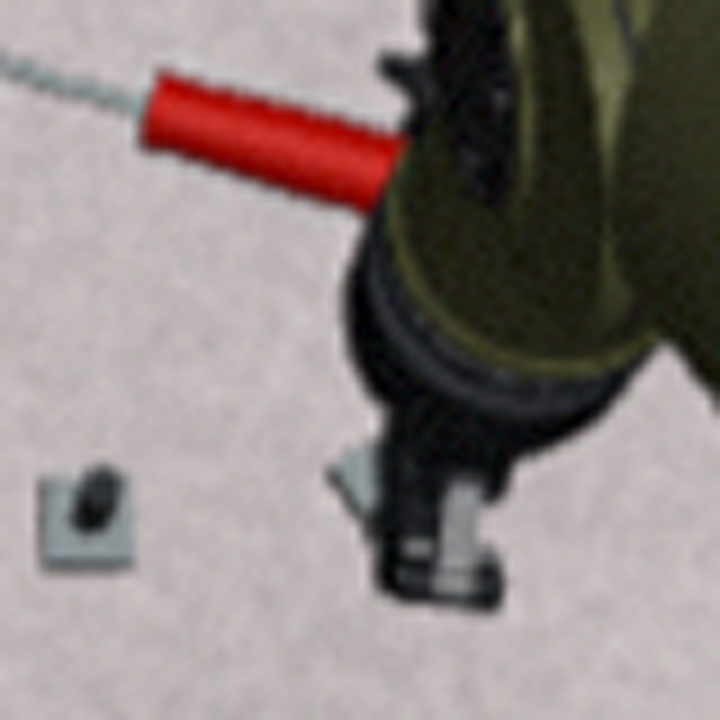

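```bash
python3 -c "
from h import *
np.set_printoptions(suppress=True,precision=1)
t=cam('top');s=cam('side')
for z in (40,80,110): print(ray(t,unz([(380,600),(440,600),(500,610)],9,310,100),z))
print('side');
for z in (21,35,45): print(ray(s,unz([(210,312),(292,365),(250,338)],9,255,130),z))
"
```

```text
[[ 624.8 -144.2   40. ]
 [ 625.2 -160.9   40. ]
 [ 622.7 -177.6   40. ]]
[[ 615.6 -137.8   80. ]
 [ 616.  -153.9   80. ]
 [ 613.6 -170.    80. ]]
[[ 608.8 -133.1  110. ]
 [ 609.1 -148.7  110. ]
 [ 606.8 -164.3  110. ]]
side
[[ 721.8 -184.2   21. ]
 [ 670.7 -182.9   21. ]
 [ 696.5 -183.5   21. ]]
[[ 706.9 -169.6   35. ]
 [ 656.7 -168.4   35. ]
 [ 682.1 -168.9   35. ]]
[[ 696.3 -159.2   45. ]
 [ 646.7 -158.    45. ]
 [ 671.8 -158.5   45. ]]
```

{"method": "drive_tool", "body": {
  "commands": [
    {"linear":[0,1.7,2.6],"delta_rot":[0,0,0],"jaw":1},
    {"linear":[0,0,0],"delta_rot":[0,0,0],"jaw":1},
    {"linear":[0,0,0],"delta_rot":[0,0,0],"jaw":1},
    {"linear":[0,0,0],"delta_rot":[0,0,0],"jaw":1}
  ],
  "squeeze": 30
}}

```text
time_s: 5.05
eef_pos: [668.0, -151.7, 24.6]
ee_rot: [0.518, 0.482, -0.517, 0.482]
ft_force: [-1.3, 1.1, 5.8]
width: 0.0
```

```bash
python3 -c "
from h import *
go([666,-151.5,22],-4.2)
o=r.get_obs();P=o['eef_pos'];t=cam('top');s=cam('side')
crop(t,'t7.png',310,100,80,80,9);crop(s,'s7.png',255,130,60,60,9)"
```

```text
t 5.05 pos [ 668.  -151.7   24.6] yaw -4.1 w 0.0 F [-1.3  1.1  5.8] q [ 0.34  1.01 -0.37  1.48  0.46  0.74 -0.29]
 rot [ 0.0022  0.0003 -0.0004] nrot 1 | shift after rot [ 2.6 -2.  -0. ] | before rot [ 2.6 -2.  -0. ] n 1
```

View pics/s7.png

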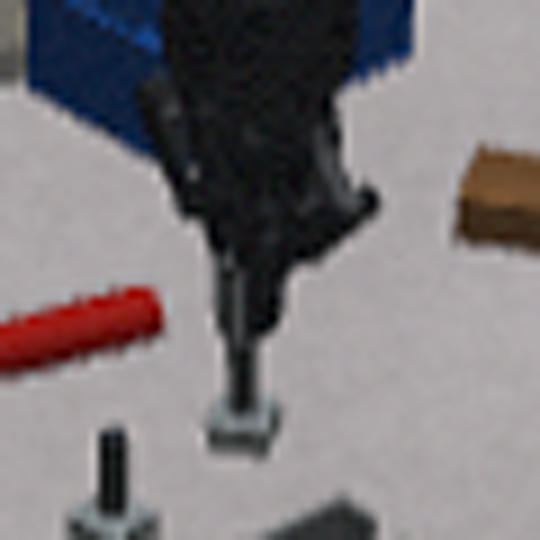

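{"method": "drive_tool", "body": {
  "commands": [
    {"linear":[-30,0,0],"delta_rot":[0,0,0],"jaw":1},
    {"linear":[-40,0,0],"delta_rot":[0,0,0],"jaw":1},
    {"linear":[0,0,0],"delta_rot":[0,0,0],"jaw":1},
    {"linear":[0,0,0],"delta_rot":[0,0,0],"jaw":1}
  ],
  "squeeze": 30
}}

```text
time_s: 5.65
eef_pos: [667.5, -151.8, 93.3]
ee_rot: [-0.517, -0.482, 0.518, -0.482]
ft_force: [-0.3, -0.6, -1.3]
width: -0.004
```

```bash
python3 -c "
from h import *
go([666,-151.5,22],-4.2)
o=r.get_obs();P=o['eef_pos'];t=cam('top');s=cam('side')
for c in(t,s):
  for dz in (0,18.7):
    u=proj(c,P+[0,0,dz])[0]; c['color'][int(round(u[1])),int(round(u[0]))]=(0,0,255) if dz==0 else (0,255,255)
crop(t,'t8.png',320,110,60,60,10);crop(s,'s8.png',255,120,60,60,10)"
```

```text
t 5.65 pos [ 667.5 -151.8   93.3] yaw -4.1 w -0.004 F [-0.3 -0.6 -1.3] q [ 0.35  0.92 -0.4   1.45  0.42  0.86 -0.25]
 rot [0.0023 0.0003 0.0006] nrot 1 | shift after rot [71.3 -1.5 -0.2] | before rot [71.3 -1.4 -0.2] n 2
```

View pics/s8.png

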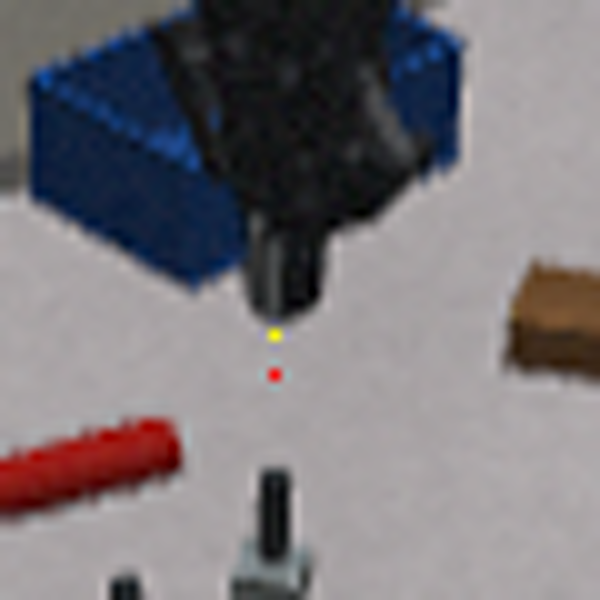

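View pics/t8.png

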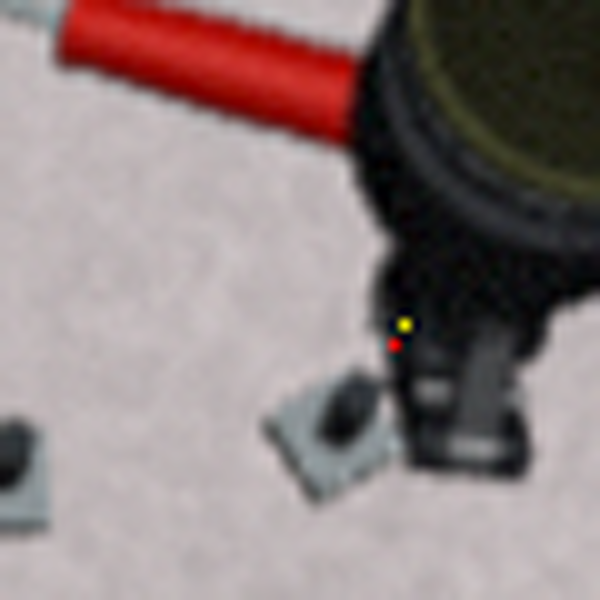

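The side view puts the shut tips at about (285,318), while the reported TCP projects to (275,375). The tips also met the 52 mm handle top when the reported z was 24.6. So the real tips sit about 27 mm behind the reported TCP, and I'll correct for that from here.

```bash
cat >> h.py <<'E'
OFF=27.4
def tip(xyz,yaw): go([xyz[0],xyz[1],xyz[2]-OFF],yaw)
E
python3 -c "
from h import *
tip([666,-151.5,22],-4.2)"
```

```text
t 5.75 pos [ 666.8 -151.7   92.2] yaw -4.1 w 0.002 F [-0.2  0.6 -0.6] q [ 0.35  0.92 -0.4   1.45  0.42  0.86 -0.25]
 rot [0.0024 0.0002 0.0024] nrot 1 | shift after rot [97.6 -0.8 -0.1] | before rot [97.6 -0.6 -0.2] n 2
```

{"method": "drive_tool", "body": {
  "commands": [
    {"linear":[0,-1.5,0],"delta_rot":[0,0,0],"jaw":0.5},
    {"linear":[0,0,0],"delta_rot":[0,0,0],"jaw":0.5},
    {"linear":[30,0,0],"delta_rot":[0,0,0],"jaw":0.5},
    {"linear":[30,0,0],"delta_rot":[0,0,0],"jaw":0.5},
    {"linear":[25,0,0],"delta_rot":[0,0,0],"jaw":0.5},
    {"linear":[10,0,0],"delta_rot":[0,0,0],"jaw":0.5},
    {"linear":[0,0,0],"delta_rot":[0,0,0],"jaw":1},
    {"linear":[0,0,0],"delta_rot":[0,0,0],"jaw":1},
    {"linear":[0,0,0],"delta_rot":[0,0,0],"jaw":1}
  ],
  "squeeze": 30
}}

```text
time_s: 6.88
eef_pos: [667.1, -151.6, -0.5]
ee_rot: [0.518, 0.481, -0.517, 0.482]
ft_force: [1.0, -0.5, 1.7]
width: 0.126
```

```bash
python3 -c "
from h import *
tip([666,-151.5,22],-4.2)
s=cam('side')
crop(s,'s9.png',255,120,60,60,10)"
```

```text
t 6.88 pos [ 6.671e+02 -1.516e+02 -5.000e-01] yaw -4.1 w 0.126 F [ 1.  -0.5  1.7] q [ 0.33  1.04 -0.35  1.48  0.48  0.7  -0.3 ]
 rot [ 0.0022  0.0002 -0.0016] nrot 1 | shift after rot [ 4.9 -1.1 -0.1] | before rot [ 4.9 -1.1 -0.1] n 1
```

View pics/s9.png

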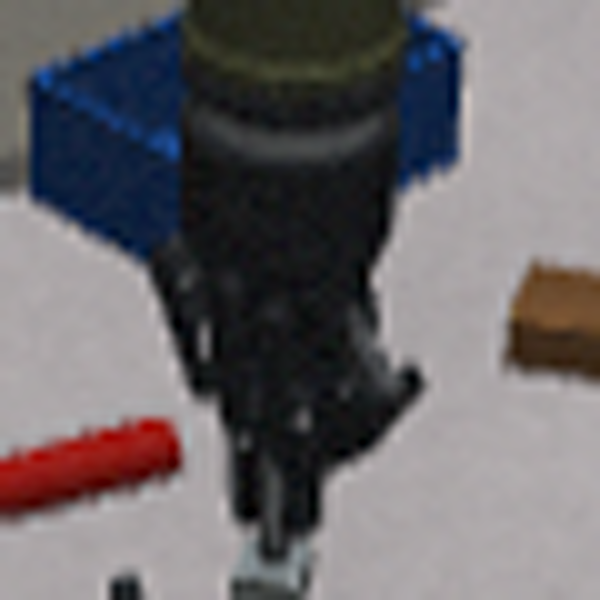

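{"method": "drive_tool", "body": {
  "commands": [
    {"linear":[-45,0,0],"delta_rot":[0,0,0],"jaw":1},
    {"linear":[-50,0,0],"delta_rot":[0,0,0],"jaw":1},
    {"linear":[0,0,0],"delta_rot":[0,0,0],"jaw":1}
  ]
}}

```text
time_s: 7.3
eef_pos: [670.3, -151.7, 98.8]
ee_rot: [0.52, 0.479, -0.515, 0.484]
ft_force: [0.1, -0.6, -1.5]
width: 0.124
```

```bash
python3 -c "
from h import *
go([425.9,-40.2,95],-4.2)"
```

```text
t 7.3 pos [ 670.3 -151.7   98.8] yaw -4.1 w 0.124 F [ 0.1 -0.6 -1.5] q [ 0.36  0.91 -0.4   1.45  0.42  0.86 -0.26]
 rot [ 0.0018  0.0003 -0.01  ] nrot 1 | shift after rot [   3.8 -251.9  -93.3] | before rot [   1.2 -251.8  -93.7] n 6
```

{"method": "drive_tool", "body": {
  "commands": [
    {"linear":[0,-42,-15.6],"delta_rot":[0,0,0],"jaw":1},
    {"linear":[0,-42,-15.6],"delta_rot":[0,0,0],"jaw":1},
    {"linear":[0,-42,-15.6],"delta_rot":[0,0,0],"jaw":1},
    {"linear":[0,-42,-15.6],"delta_rot":[0,0,0],"jaw":1},
    {"linear":[0,-42,-15.6],"delta_rot":[0,0,0],"jaw":1},
    {"linear":[0,-42,-15.6],"delta_rot":[0,0,0],"jaw":1},
    {"linear":[0,0,0],"delta_rot":[0,0,0],"jaw":1},
    {"linear":[0,0,0],"delta_rot":[0,0,0],"jaw":1}
  ]
}}

```text
time_s: 8.3
eef_pos: [422.6, -40.2, 93.5]
ee_rot: [0.518, 0.482, -0.517, 0.482]
ft_force: [0.4, 0.6, -0.9]
width: 0.125
```

```bash
python3 -c "
from h import *
go([425.9,-40.2,40],-4.2)
t=cam('top');s=cam('side')
crop(t,'t10.png',260,150,100,120,5);crop(s,'s10.png',240,120,120,120,5)"
```

```text
t 8.3 pos [422.6 -40.2  93.5] yaw -4.1 w 0.125 F [ 0.4  0.6 -0.9] q [ 0.13  0.66 -0.23  2.25  0.54  0.28 -0.65]
 rot [ 0.0025 -0.0001 -0.0012] nrot 1 | shift after rot [53.5  3.3 -0.3] | before rot [53.5  3.2 -0.2] n 2
```

View pics/t10.png

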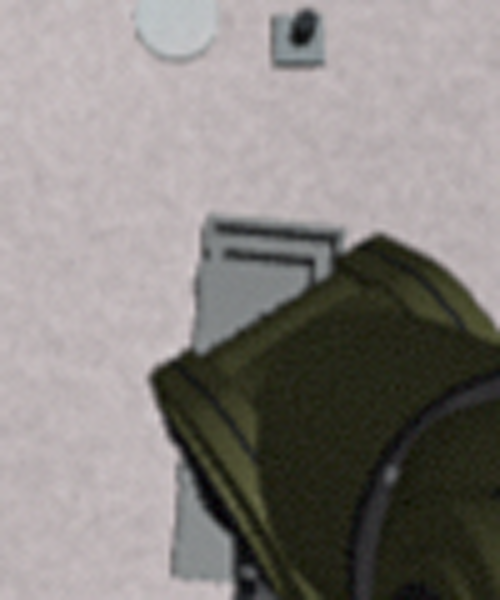

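View pics/s10.png

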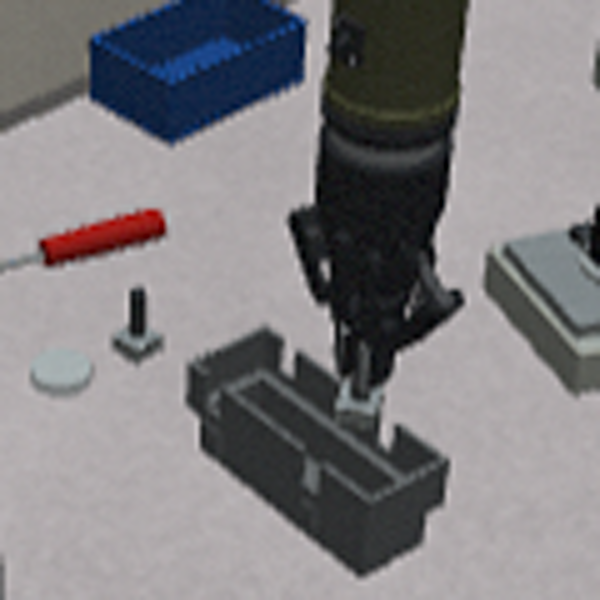

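```bash
python3 -c "
from h import *
s=cam('side'); print(ray(s,unz([(360,398)],5,240,120),108))"
```

```text
[[421.04109846 -39.81133774 108.        ]]
```

{"method": "drive_tool", "body": {
  "commands": [
    {"linear":[30,3,0],"delta_rot":[0,0,0],"jaw":1},
    {"linear":[30,0,0],"delta_rot":[0,0,0],"jaw":1},
    {"linear":[20,0,0],"delta_rot":[0,0,0],"jaw":1},
    {"linear":[6,0,0],"delta_rot":[0,0,0],"jaw":1},
    {"linear":[0,0,0],"delta_rot":[0,0,0],"jaw":1}
  ]
}}

```text
time_s: 9.07
eef_pos: [427.9, -41.4, 11.9]
ee_rot: [-0.516, -0.483, 0.518, -0.481]
ft_force: [-0.1, -0.2, -1.3]
width: 0.123
```

```bash
python3 -c "
from h import *
go([425.9,-40.2,4],-4.2)
s=cam('side')
crop(s,'s11.png',270,150,80,80,7)"
```

```text
t 9.07 pos [427.9 -41.4  11.9] yaw -4.1 w 0.123 F [-0.1 -0.2 -1.3] q [ 0.02  0.85 -0.05  2.28  1.05  0.04 -1.14]
 rot [0.0023 0.0009 0.0034] nrot 1 | shift after rot [ 7.9 -2.1 -1.1] | before rot [ 7.9 -2.  -1.1] n 1
```

View pics/s11.png

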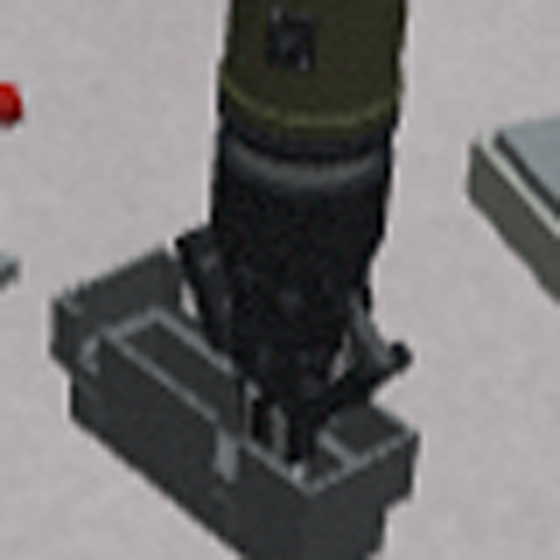

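{"method": "drive_tool", "body": {
  "commands": [
    {"linear":[0,9,0],"delta_rot":[0,0,0],"jaw":1},
    {"linear":[5,0,0],"delta_rot":[0,0,0],"jaw":1},
    {"linear":[0,0,0],"delta_rot":[0,0,0],"jaw":1}
  ]
}}

```text
time_s: 9.5
eef_pos: [435.8, -41.9, 7.4]
ee_rot: [-0.516, -0.483, 0.519, -0.481]
ft_force: [-1.2, -0.3, -0.8]
width: 0.125
```

```bash
python3 -c "
from h import *
go([435,-40.2,4],-4.2)"
```

```text
t 9.5 pos [435.8 -41.9   7.4] yaw -4.1 w 0.125 F [-1.2 -0.3 -0.8] q [ 0.04  0.86 -0.09  2.25  1.07  0.08 -1.15]
 rot [0.0021 0.0012 0.004 ] nrot 1 | shift after rot [ 3.4 -0.9 -1.7] | before rot [ 3.4 -0.9 -1.7] n 1
```

{"method": "drive_tool", "body": {
  "commands": [
    {"linear":[3,2,-1.5],"delta_rot":[0,0,0],"jaw":1},
    {"linear":[0,0,0],"delta_rot":[0,0,0],"jaw":1},
    {"linear":[0,0,0],"delta_rot":[0,0,0],"jaw":0.65},
    {"linear":[0,0,0],"delta_rot":[0,0,0],"jaw":0.65}
  ]
}}

```text
time_s: 10.0
eef_pos: [438.2, -40.5, 4.6]
ee_rot: [-0.516, -0.483, 0.519, -0.481]
ft_force: [-0.0, 0.1, -1.0]
width: 0.349
```

```bash
python3 -c "
from h import *
go([435,-40.2,100],-4.2)"
```

```text
t 10.0 pos [438.2 -40.5   4.6] yaw -4.1 w 0.349 F [-0.   0.1 -1. ] q [ 0.04  0.87 -0.09  2.25  1.08  0.08 -1.16]
 rot [0.0023 0.001  0.0035] nrot 1 | shift after rot [-95.4  -3.2  -0. ] | before rot [-95.4  -3.6   0.1] n 2
```

Now I'll lift, drift toward M1, and look again, since a master may have been knocked.

{"method": "drive_tool", "body": {
  "commands": [
    {"linear":[-40,0,0],"delta_rot":[0,0,0],"jaw":0.5},
    {"linear":[-50,0,0],"delta_rot":[0,0,0],"jaw":0.5},
    {"linear":[0,45,-4],"delta_rot":[0,0,0],"jaw":0.5},
    {"linear":[0,45,0],"delta_rot":[0,0,0],"jaw":0.5},
    {"linear":[0,45,0],"delta_rot":[0,0,0],"jaw":0.5},
    {"linear":[0,0,0],"delta_rot":[0,0,0],"jaw":0.5}
  ]
}}

```text
time_s: 10.75
eef_pos: [576.7, -46.3, 94.0]
ee_rot: [0.518, 0.481, -0.518, 0.481]
ft_force: [-1.1, 0.4, 0.3]
width: 0.502
```

```bash
python3 -c "
from h import *
tip([652.5,-64.6,22],-4.2)
t=cam('top');s=cam('side')
crop(t,'t12.png',260,120,100,150,4);crop(s,'s12.png',230,130,120,110,6)"
```

```text
t 10.75 pos [576.7 -46.3  94. ] yaw -4.2 w 0.502 F [-1.1  0.4  0.3] q [ 0.36  0.85 -0.63  1.79  0.71  0.75 -0.73]
 rot [-0.0005 -0.0003 -0.    ] nrot 1 | shift after rot [99.4 76.9 12.7] | before rot [99.4 76.9 12.7] n 3
```

View pics/t12.png

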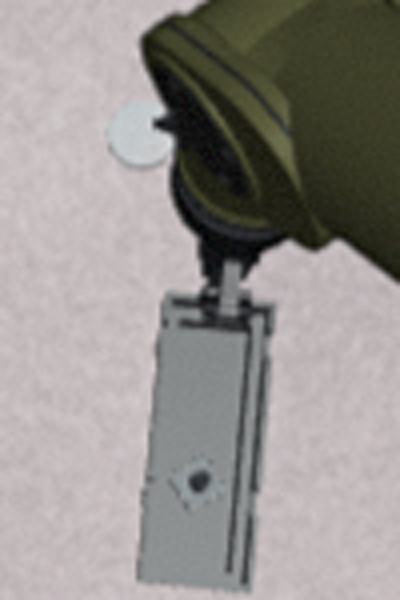

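View pics/s12.png

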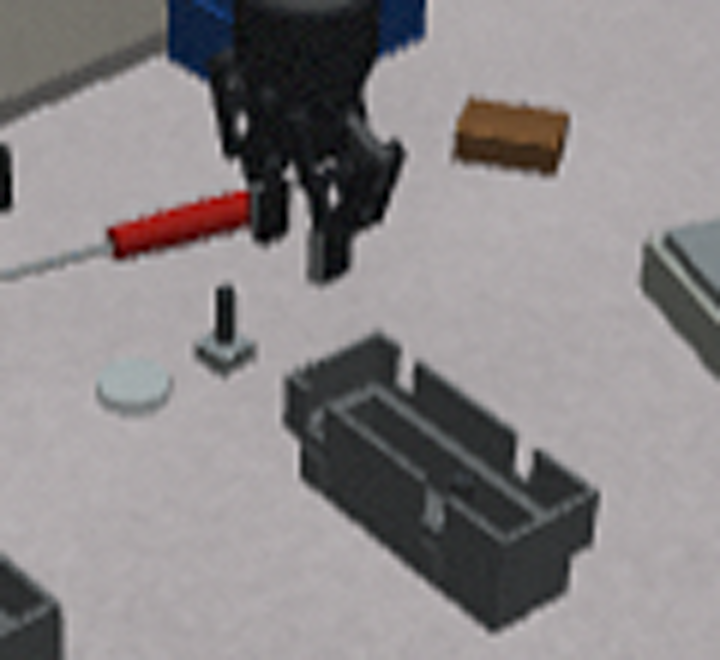

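M2 stands in the bin, at (195,480) in the top crop. M1 is unmoved, with its handle foot at side px (267.5,187).

{"method": "drive_tool", "body": {
  "commands": [
    {"linear":[0,40,6],"delta_rot":[0,0,0],"jaw":0.5},
    {"linear":[0,37,6.5],"delta_rot":[0,0,0],"jaw":0.5},
    {"linear":[0,0,0],"delta_rot":[0,0,0],"jaw":0.5},
    {"linear":[30,0,0],"delta_rot":[0,0,0],"jaw":0.5},
    {"linear":[20,0,0],"delta_rot":[0,0,0],"jaw":0.5},
    {"linear":[0,0,0],"delta_rot":[0,0,0],"jaw":0.5}
  ]
}}

```text
time_s: 11.6
eef_pos: [646.5, -63.9, 42.0]
ee_rot: [-0.515, -0.484, 0.52, -0.48]
ft_force: [0.5, -0.5, -0.6]
width: 0.504
```

```bash
python3 -c "
from h import *
tip([652.5,-64.6,24],-4.2)
t=cam('top');s=cam('side')
crop(s,'s13.png',240,130,60,60,10)"
```

```text
t 11.6 pos [646.5 -63.9  42. ] yaw -4.0 w 0.504 F [ 0.5 -0.5 -0.6] q [ 0.34  0.99 -0.61  1.58  0.72  0.82 -0.64]
 rot [0.0035 0.0019 0.0086] nrot 1 | shift after rot [45.4  6.   0.2] | before rot [45.4  6.4  0.1] n 1
```

View pics/s13.png

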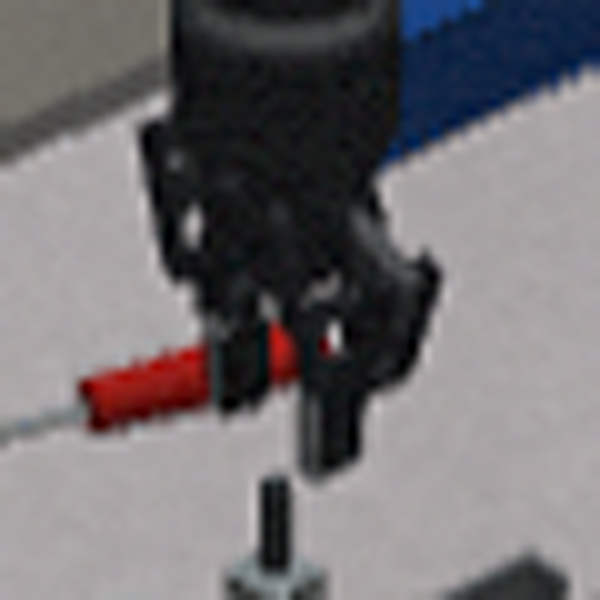

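{"method": "drive_tool", "body": {
  "commands": [
    {"linear":[15,6,0],"delta_rot":[0,0,0.006],"jaw":0.5},
    {"linear":[15,0,0],"delta_rot":[0,0,0],"jaw":0.5},
    {"linear":[14,0,0],"delta_rot":[0,0,0],"jaw":0.5},
    {"linear":[0,0,0],"delta_rot":[0,0,0],"jaw":0.5},
    {"linear":[0,0,0],"delta_rot":[0,0,0],"jaw":1},
    {"linear":[0,0,0],"delta_rot":[0,0,0],"jaw":1},
    {"linear":[0,0,0],"delta_rot":[0,0,0],"jaw":1}
  ]
}}

```text
time_s: 12.58
eef_pos: [655.4, -64.4, 0.1]
ee_rot: [0.518, 0.481, -0.517, 0.483]
ft_force: [0.4, 0.7, -0.6]
width: 0.124
```

{"method": "drive_tool", "body": {
  "commands": [
    {"linear":[-45,0,0],"delta_rot":[0,0,0],"jaw":1},
    {"linear":[-50,0,0],"delta_rot":[0,0,0],"jaw":1},
    {"linear":[0,0,0],"delta_rot":[0,0,0],"jaw":1}
  ]
}}

```text
time_s: 12.95
eef_pos: [658.5, -63.5, 99.5]
ee_rot: [0.52, 0.479, -0.515, 0.485]
ft_force: [-0.1, -0.5, -0.7]
width: 0.127
```

```bash
python3 -c "
from h import *
go([496,-45.3,93],-4.2)
t=cam('top');s=cam('side')
crop(s,'s14.png',230,110,120,120,6)"
```

```text
t 12.95 pos [658.5 -63.5  99.5] yaw -4.1 w 0.127 F [-0.1 -0.5 -0.7] q [ 0.36  0.93 -0.66  1.53  0.67  0.9  -0.6 ]
 rot [ 0.0019 -0.0006 -0.0113] nrot 1 | shift after rot [   6.5 -163.4   -6.2] | before rot [   4.6 -163.4   -6.5] n 4
```

View pics/s14.png

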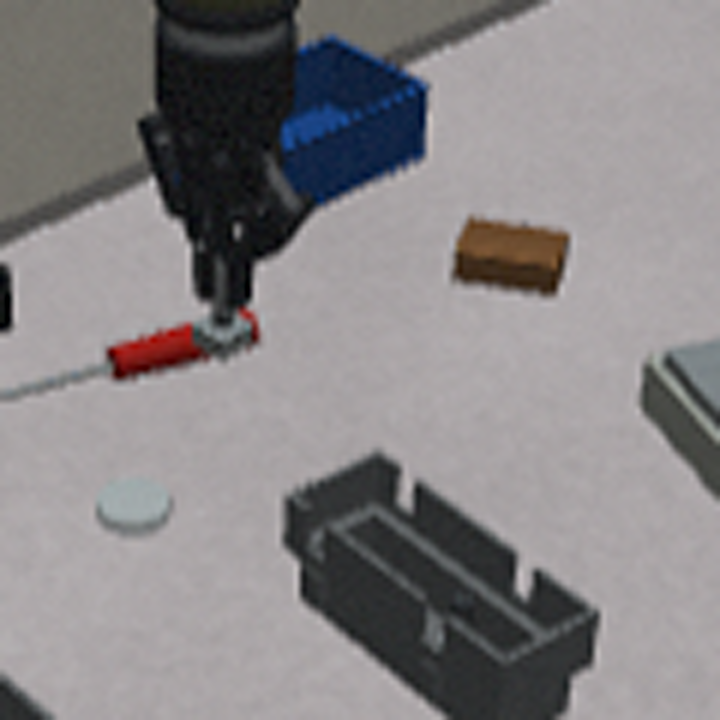

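M1 is held. Now over the bin.

{"method": "drive_tool", "body": {
  "commands": [
    {"linear":[0,-41,-1.6],"delta_rot":[0,0,0],"jaw":1},
    {"linear":[0,-41,-1.6],"delta_rot":[0,0,0],"jaw":1},
    {"linear":[0,-41,-1.6],"delta_rot":[0,0,0],"jaw":1},
    {"linear":[0,-38,-1.6],"delta_rot":[0,0,0],"jaw":1},
    {"linear":[0,0,0],"delta_rot":[0,0,0],"jaw":1},
    {"linear":[0,0,0],"delta_rot":[0,0,0],"jaw":1}
  ]
}}

```text
time_s: 13.8
eef_pos: [495.3, -46.6, 93.8]
ee_rot: [0.518, 0.481, -0.517, 0.483]
ft_force: [1.3, 0.4, -0.6]
width: 0.126
```

```bash
python3 -c "
from h import *
go([496,-45.3,5],-4.2)
t=cam('top');s=cam('side')
crop(s,'s15.png',250,130,100,100,6)"
```

```text
t 13.8 pos [495.3 -46.6  93.8] yaw -4.1 w 0.126 F [ 1.3  0.4 -0.6] q [ 0.36  0.76 -0.59  2.03  0.78  0.58 -0.85]
 rot [ 0.002   0.0007 -0.0021] nrot 1 | shift after rot [88.8  0.6 -1.3] | before rot [88.8  0.4 -1.4] n 2
```

View pics/s15.png

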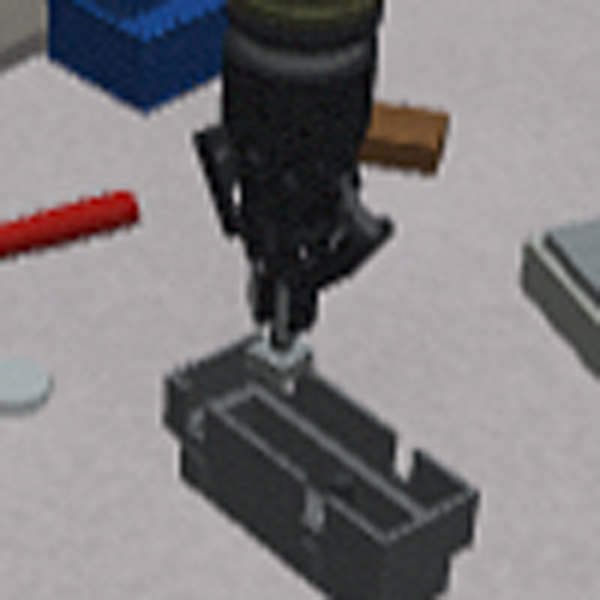

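{"method": "drive_tool", "body": {
  "commands": [
    {"linear":[30,0,-1],"delta_rot":[0,0,0],"jaw":1},
    {"linear":[30,0,0],"delta_rot":[0,0,0],"jaw":1},
    {"linear":[22,0,0],"delta_rot":[0,0,0],"jaw":1},
    {"linear":[6,0,0],"delta_rot":[0,0,0],"jaw":1},
    {"linear":[0,0,0],"delta_rot":[0,0,0],"jaw":1},
    {"linear":[0,0,0],"delta_rot":[0,0,0],"jaw":1}
  ]
}}

```text
time_s: 14.65
eef_pos: [496.0, -45.6, 7.0]
ee_rot: [0.518, 0.481, -0.517, 0.483]
ft_force: [-0.0, -0.8, -0.5]
width: 0.125
```

```bash
python3 -c "
from h import *
go([496,-45.3,5],-4.2)"
```

```text
t 14.65 pos [496.  -45.6   7. ] yaw -4.1 w 0.125 F [-0.  -0.8 -0.5] q [ 0.24  0.9  -0.39  2.07  0.99  0.36 -1.05]
 rot [ 0.002   0.0006 -0.004 ] nrot 1 | shift after rot [ 2.   0.  -0.3] | before rot [ 2.   0.  -0.3] n 1
```

{"method": "drive_tool", "body": {
  "commands": [
    {"linear":[2.5,0,0],"delta_rot":[0,0,0],"jaw":1},
    {"linear":[0,0,0],"delta_rot":[0,0,0],"jaw":1},
    {"linear":[0,0,0],"delta_rot":[0,0,0],"jaw":0.65},
    {"linear":[0,0,0],"delta_rot":[0,0,0],"jaw":0.65},
    {"linear":[-40,0,0],"delta_rot":[0,0,0],"jaw":0.5},
    {"linear":[-50,0,0],"delta_rot":[0,0,0],"jaw":0.5},
    {"linear":[-40,0,0],"delta_rot":[0,0,0],"jaw":0},
    {"linear":[0,0,0],"delta_rot":[0,0,0],"jaw":0}
  ]
}}

```text
time_s: 15.65
eef_pos: [496.9, -45.2, 136.5]
ee_rot: [0.52, 0.48, -0.516, 0.484]
ft_force: [1.1, -0.3, -0.5]
width: 0.899
```

```bash
python3 -c "
from h import *
for y in (-2,178): tip([492.3,304.4,140],y)
s=cam('side');t=cam('top')
crop(s,'s16.png',220,110,120,120,6)"
```

```text
t 15.65 pos [496.9 -45.2 136.5] yaw -4.1 w 0.899 F [ 1.1 -0.3 -0.5] q [ 0.41  0.7  -0.67  2.    0.7   0.67 -0.79]
 rot [-0.0367  0.0004 -0.0084] nrot 1 | shift after rot [  23.9  -16.8 -349.2] | before rot [  23.6  -29.8 -348.4] n 8
t 15.65 pos [496.9 -45.2 136.5] yaw -4.1 w 0.899 F [ 1.1 -0.3 -0.5] q [ 0.41  0.7  -0.67  2.    0.7   0.67 -0.79]
 rot [ 3.1049e+00 -1.3000e-02 -7.0000e-04] nrot 17 | shift after rot [ 23.9  16.8 349.2] | before rot [  23.6  -29.8 -348.4] n 8
```

View pics/s16.png

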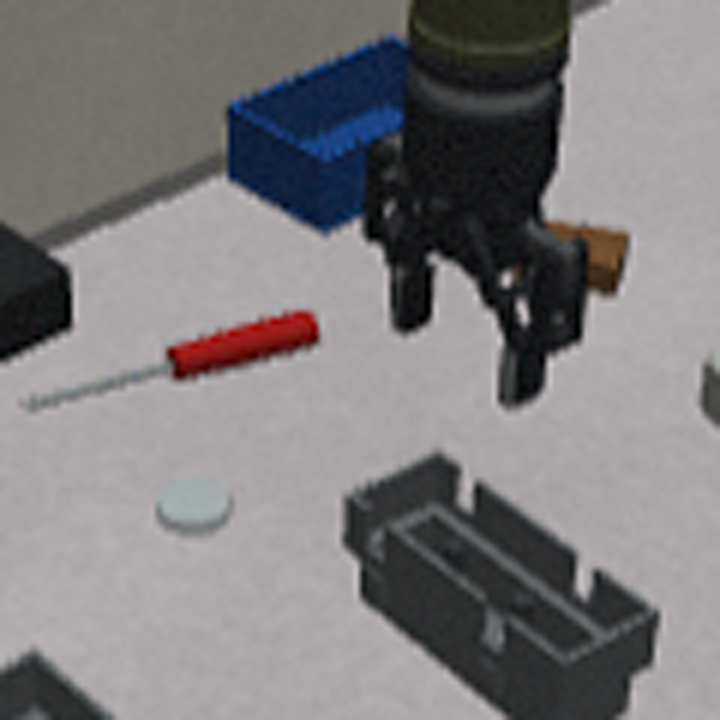

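Both masters are inside the bin, visible at (455,548) and (522,603). Moving to the nested pair.

{"method": "drive_tool", "body": {
  "commands": [
    {"linear":[0,-2,-43.5],"delta_rot":[-0.037,0,0],"jaw":0},
    {"linear":[0,-2,-43.5],"delta_rot":[0,0,0],"jaw":0},
    {"linear":[0,-2,-43.5],"delta_rot":[0,0,0],"jaw":0},
    {"linear":[0,-2,-43.5],"delta_rot":[0,0,0],"jaw":0},
    {"linear":[0,-2,-43.5],"delta_rot":[0,0,0],"jaw":0},
    {"linear":[0,-2,-43.5],"delta_rot":[0,0,0],"jaw":0},
    {"linear":[0,-2,-43.5],"delta_rot":[0,0,0],"jaw":0},
    {"linear":[0,-2,-43.5],"delta_rot":[0,0,0],"jaw":0},
    {"linear":[0,0,0],"delta_rot":[0,0,0],"jaw":0},
    {"linear":[0,0,0],"delta_rot":[0,0,0],"jaw":0}
  ]
}}

```text
time_s: 17.0
eef_pos: [491.6, 301.4, 131.9]
ee_rot: [-0.507, -0.49, 0.509, -0.493]
ft_force: [-0.0, -0.0, 0.3]
width: 1.001
```

```bash
python3 -c "
from h import *
tip([492.3,304.4,100],-2)
s=cam('side');t=cam('top')
crop(s,'s17.png',150,140,120,140,5);crop(t,'t17.png',100,140,130,120,5)"
```

```text
t 17.0 pos [491.6 301.4 131.9] yaw -1.9 w 1.001 F [-0.  -0.   0.3] q [-0.27  0.79 -0.64  1.77  0.63  0.8  -1.25]
 rot [ 0.0012  0.0043 -0.0005] nrot 1 | shift after rot [59.3  0.6 -3. ] | before rot [59.2  0.6 -3.2] n 2
```

View pics/s17.png

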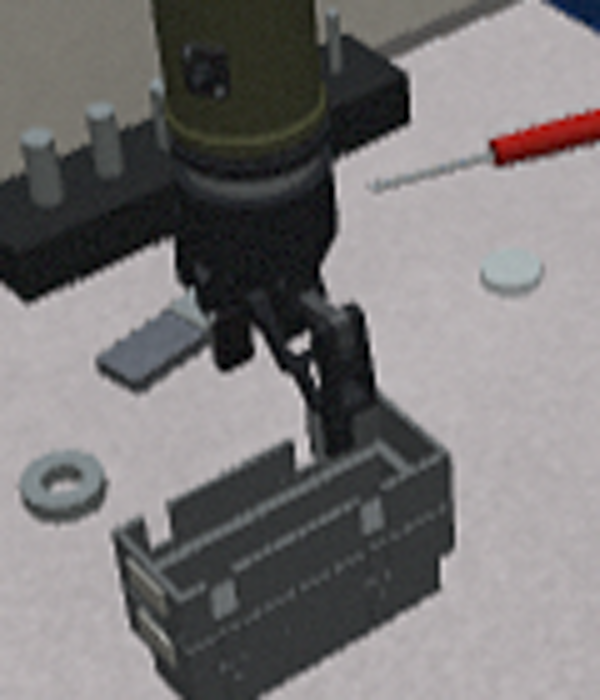

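View pics/t17.png

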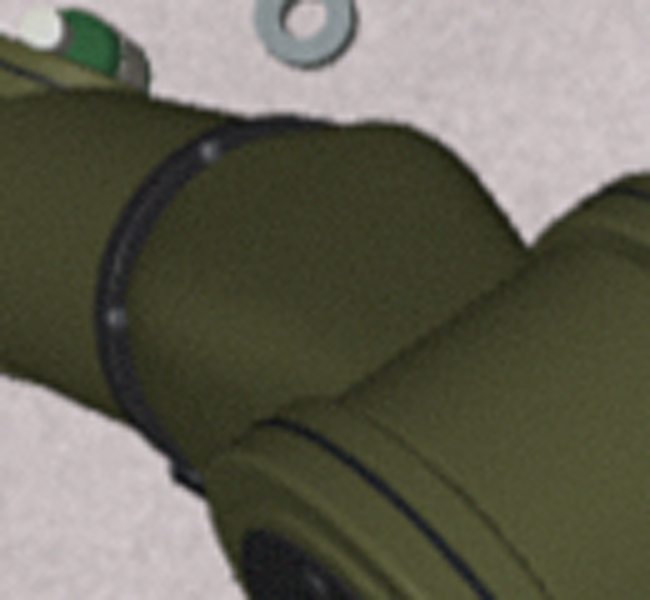

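{"method": "drive_tool", "body": {
  "commands": [
    {"linear":[20,0.7,-3],"delta_rot":[0,0,0],"jaw":0},
    {"linear":[20,0,0],"delta_rot":[0,0,0],"jaw":0},
    {"linear":[5,0,0],"delta_rot":[0,0,0],"jaw":0},
    {"linear":[0,0,0],"delta_rot":[0,0,0],"jaw":0}
  ]
}}

```text
time_s: 17.6
eef_pos: [493.0, 305.3, 87.8]
ee_rot: [-0.508, -0.491, 0.509, -0.492]
ft_force: [-0.3, -0.1, -0.1]
width: 1.003
```

```bash
python3 -c "
from h import *
np.set_printoptions(suppress=True,precision=1)
tip([492.3,304.4,70],-2)
s=cam('side');t=cam('top')
crop(s,'s18.png',160,180,100,100,7)
P=r.get_obs()['eef_pos']
print((proj(s,P+[[42.5,0,40],[-42.5,0,40],[-35,0,40],[35,0,40]])-[160,180]+.5)*7)"
```

```text
t 17.6 pos [493.  305.3  87.8] yaw -2.0 w 1.003 F [-0.3 -0.1 -0.1] q [-0.3  0.8 -0.6  1.8  0.7  0.7 -1.3]
 rot [ 0.  0. -0.] nrot 1 | shift after rot [45.2 -0.6  1. ] | before rot [45.2 -0.7  0.9] n 1
[[259.2 323.6]
 [388.9 437.2]
 [377.  426.8]
 [270.2 333.3]]
```

View pics/s18.png

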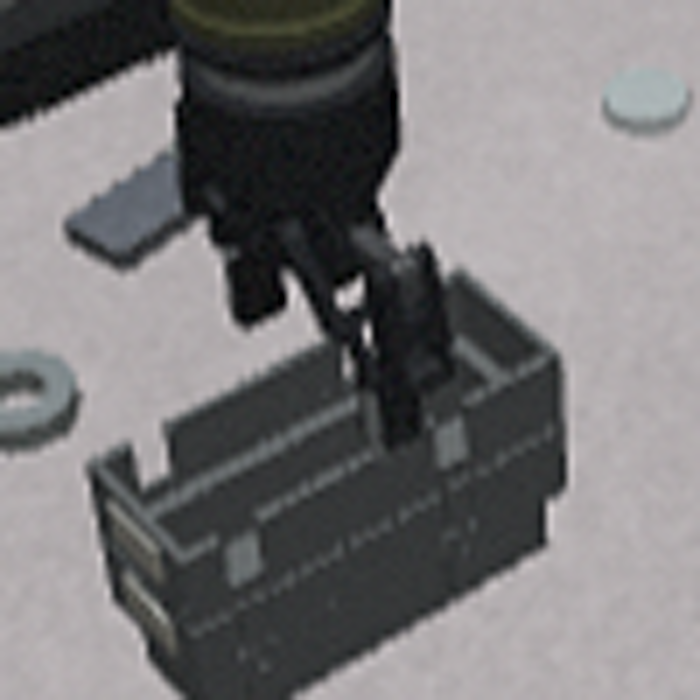

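{"method": "drive_tool", "body": {
  "commands": [
    {"linear":[15,-0.6,0.9],"delta_rot":[0,0,0],"jaw":0},
    {"linear":[15,0,0],"delta_rot":[0,0,0],"jaw":0},
    {"linear":[15,0,0],"delta_rot":[0,0,0],"jaw":0},
    {"linear":[0,0,0],"delta_rot":[0,0,0],"jaw":0}
  ]
}}

```text
time_s: 18.2
eef_pos: [491.7, 304.0, 41.7]
ee_rot: [-0.508, -0.491, 0.509, -0.492]
ft_force: [-0.6, -0.2, 0.6]
width: 1.002
```

{"method": "drive_tool", "body": {
  "commands": [
    {"linear":[0,0,0],"delta_rot":[0,0,0],"jaw":0.3},
    {"linear":[0,0,0],"delta_rot":[0,0,0],"jaw":0.3},
    {"linear":[0,0,0],"delta_rot":[0,0,0],"jaw":0.3},
    {"linear":[0,0,0],"delta_rot":[0,0,0],"jaw":0.5},
    {"linear":[0,0,0],"delta_rot":[0,0,0],"jaw":0.5}
  ],
  "squeeze": 40
}}

```text
time_s: 18.82
eef_pos: [492.9, 305.1, 43.8]
ee_rot: [0.509, 0.49, -0.508, 0.492]
ft_force: [0.4, -0.1, 1.2]
width: 0.787
```

```bash
python3 -c "
from h import *
np.set_printoptions(suppress=True,precision=1)
tip([492.3,304.4,70],-2)
s=cam('side');t=cam('top')
crop(s,'s19.png',160,180,100,100,7)"
```

```text
t 18.82 pos [492.9 305.1  43.8] yaw -2.0 w 0.787 F [ 0.4 -0.1  1.2] q [-0.3  0.9 -0.5  1.8  0.8  0.6 -1.4]
 rot [ 0.  0. -0.] nrot 1 | shift after rot [ 1.2 -0.6  0.7] | before rot [ 1.2 -0.6  0.7] n 1
```

View pics/s19.png

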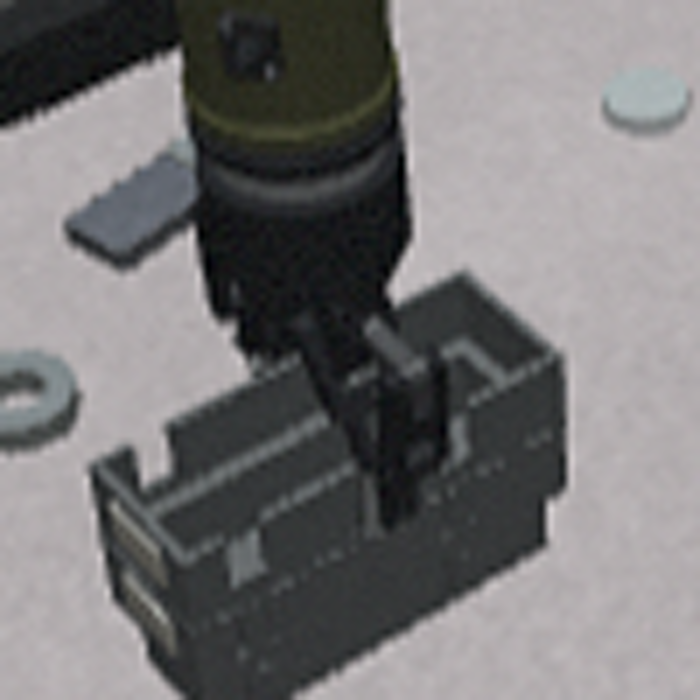

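{"method": "drive_tool", "body": {
  "commands": [
    {"linear":[-10,0,0],"delta_rot":[0,0,0],"jaw":0.5},
    {"linear":[-15,0,0],"delta_rot":[0,0,0],"jaw":0.5},
    {"linear":[0,0,0],"delta_rot":[0,0,0],"jaw":0.5}
  ]
}}

```text
time_s: 19.3
eef_pos: [493.3, 305.8, 70.0]
ee_rot: [0.51, 0.491, -0.507, 0.492]
ft_force: [-0.0, 0.8, -2.7]
width: 0.789
```

```bash
python3 -c "
from h import *
np.set_printoptions(suppress=True,precision=1)
tip([492.3,304.4,70],-2)
s=cam('side');t=cam('top')
crop(s,'s20.png',160,180,100,100,7)"
```

```text
t 19.3 pos [493.3 305.8  70. ] yaw -2.0 w 0.789 F [-0.   0.8 -2.7] q [-0.3  0.9 -0.6  1.8  0.7  0.7 -1.3]
 rot [ 0. -0. -0.] nrot 1 | shift after rot [27.4 -1.   1.4] | before rot [27.4 -1.1  1.5] n 1
```

View pics/s20.png

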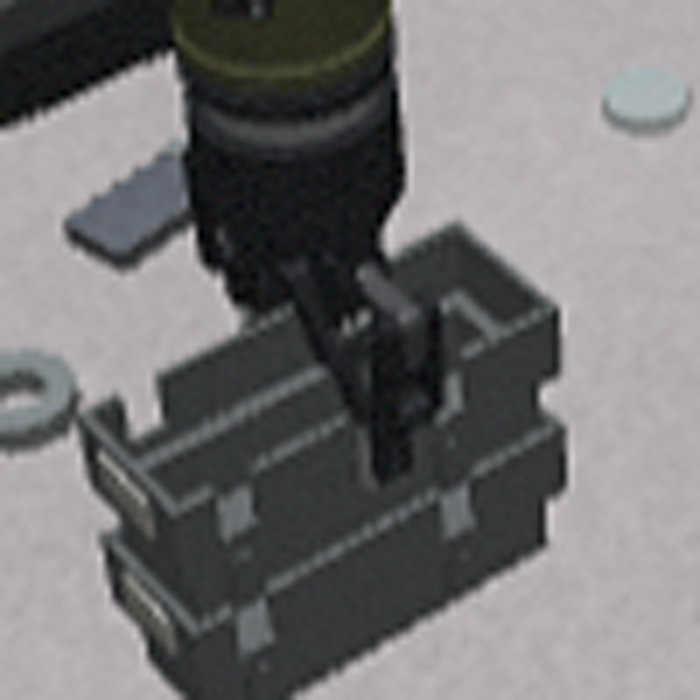

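Only the top bin came up. Lifting further, then rotating.

{"method": "drive_tool", "body": {
  "commands": [
    {"linear":[-35,0,0],"delta_rot":[0,0,0],"jaw":0.5},
    {"linear":[-35,0,0],"delta_rot":[0,0,0],"jaw":0.5},
    {"linear":[0,0,0],"delta_rot":[-0.17,0,0],"jaw":0.5},
    {"linear":[0,0,0],"delta_rot":[-0.17,0,0],"jaw":0.5},
    {"linear":[0,0,0],"delta_rot":[-0.17,0,0],"jaw":0.5},
    {"linear":[0,0,0],"delta_rot":[-0.17,0,0],"jaw":0.5},
    {"linear":[0,0,0],"delta_rot":[-0.17,0,0],"jaw":0.5},
    {"linear":[0,0,0],"delta_rot":[-0.17,0,0],"jaw":0.5},
    {"linear":[0,0,0],"delta_rot":[-0.17,0,0],"jaw":0.5},
    {"linear":[0,0,0],"delta_rot":[-0.17,0,0],"jaw":0.5},
    {"linear":[0,0,0],"delta_rot":[-0.17,0,0],"jaw":0.5},
    {"linear":[0,0,0],"delta_rot":[0,0,0],"jaw":0.5}
  ]
}}

```text
time_s: 20.9
eef_pos: [492.2, 304.5, 137.7]
ee_rot: [0.027, 0.706, -0.028, 0.707]
ft_force: [-0.2, 0.5, -1.7]
width: 0.792
```

```bash
python3 -c "
from h import *
go([459.4,-42.7,140],85.8)"
```

```text
t 20.9 pos [492.2 304.5 137.7] yaw 85.6 w 0.792 F [-0.2  0.5 -1.7] q [-0.1   0.91 -1.02  1.75  0.9   1.03  0.03]
 rot [-0.0035  0.0011  0.0017] nrot 1 | shift after rot [  -2.3 -348.6   -7.3] | before rot [  -1.7 -348.7   -6. ] n 7
```

{"method": "drive_tool", "body": {
  "commands": [
    {"linear":[0,-43,-0.9],"delta_rot":[0,0,0],"jaw":0.5},
    {"linear":[0,-43,-0.9],"delta_rot":[0,0,0],"jaw":0.5},
    {"linear":[0,-43,-0.9],"delta_rot":[0,0,0],"jaw":0.5},
    {"linear":[0,-43,-0.9],"delta_rot":[0,0,0],"jaw":0.5},
    {"linear":[0,-43,-0.9],"delta_rot":[0,0,0],"jaw":0.5},
    {"linear":[0,-43,-0.9],"delta_rot":[0,0,0],"jaw":0.5},
    {"linear":[0,-43,-0.9],"delta_rot":[0,0,0],"jaw":0.5},
    {"linear":[0,-43,-0.9],"delta_rot":[0,0,0],"jaw":0.5},
    {"linear":[0,0,0],"delta_rot":[0,0,0],"jaw":0.5},
    {"linear":[0,0,0],"delta_rot":[0,0,0],"jaw":0.5}
  ]
}}

```text
time_s: 22.15
eef_pos: [459.8, -36.9, 138.9]
ee_rot: [0.027, 0.706, -0.027, 0.708]
ft_force: [0.5, 0.5, -2.5]
width: 0.79
```

```bash
python3 -c "
from h import *
go([459.4,-42.7,110],85.8)"
```

```text
t 22.15 pos [459.8 -36.9 138.9] yaw 85.6 w 0.79 F [ 0.5  0.5 -2.5] q [ 0.61  0.8  -1.08  2.09  0.97  0.88  0.44]
 rot [-0.0036  0.0029  0.    ] nrot 1 | shift after rot [28.9 -5.8  0. ] | before rot [28.9 -5.8 -0. ] n 1
```

{"method": "drive_tool", "body": {
  "commands": [
    {"linear":[15,-5.8,0],"delta_rot":[-0.0035,0.002,0],"jaw":0.5},
    {"linear":[20,0,0],"delta_rot":[0,0,0],"jaw":0.5},
    {"linear":[0,0,0],"delta_rot":[0,0,0],"jaw":0.5},
    {"linear":[0,0,0],"delta_rot":[0,0,0],"jaw":0.5}
  ]
}}

```text
time_s: 22.65
eef_pos: [459.8, -42.0, 104.5]
ee_rot: [0.025, 0.706, -0.025, 0.707]
ft_force: [0.3, 0.6, -1.5]
width: 0.79
```

```bash
python3 -c "
from h import *
go([459.4,-42.7,68],85.8)
t=cam('top');s=cam('side')
crop(s,'s21.png',260,130,90,110,7);crop(t,'t21.png',270,170,80,110,7)"
```

```text
t 22.65 pos [459.8 -42.  104.5] yaw 86.0 w 0.79 F [ 0.3  0.6 -1.5] q [ 0.59  0.86 -1.03  2.12  1.07  0.83  0.38]
 rot [0.0032 0.0015 0.    ] nrot 1 | shift after rot [36.5 -0.7 -0.3] | before rot [36.5 -0.7 -0.4] n 1
```

View pics/s21.png

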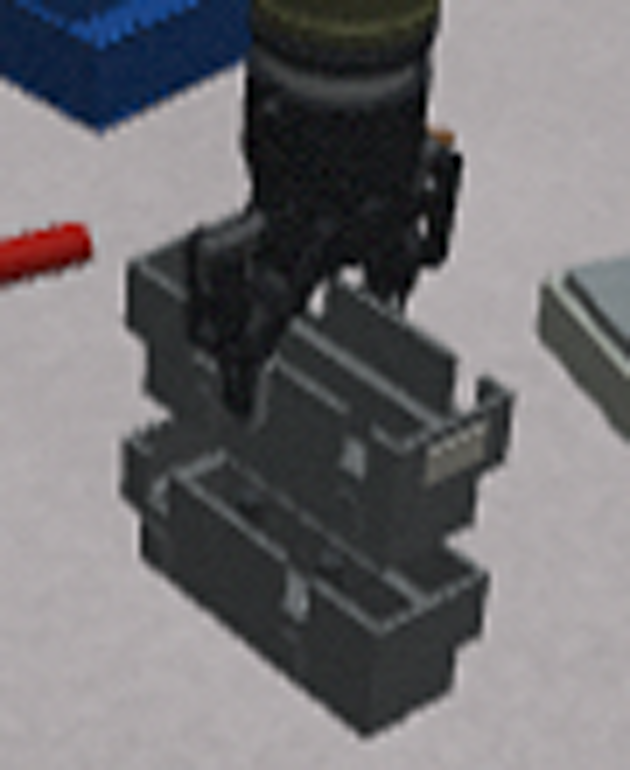

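View pics/t21.png

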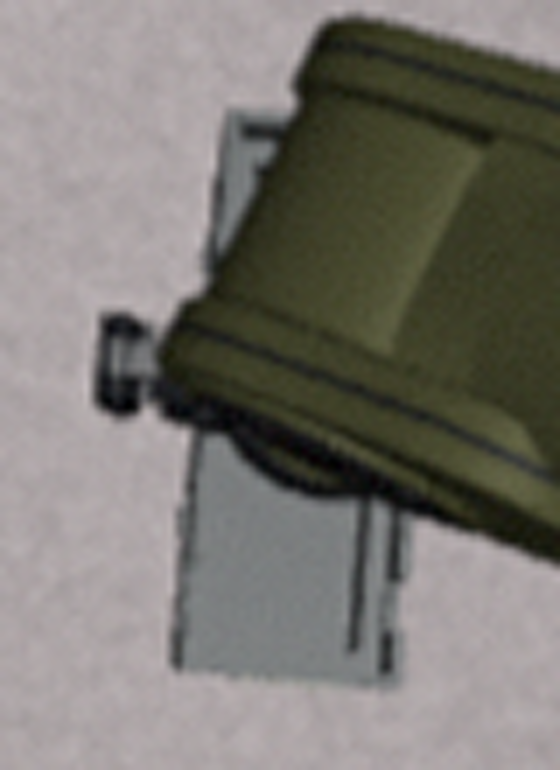

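```bash
python3 -c "
from h import *
np.set_printoptions(suppress=True,precision=1)
s=cam('side');t=cam('top')
print('held',ray(s,unz([(130,262),(395,450),(512,397)],7,260,130),174.5)[:,:2])
print('base',ray(s,unz([(125,443),(378,630),(488,575)],7,260,130),74)[:,:2])
print('held top',ray(t,unz([(230,110),(176,670),(402,684)],7,270,170),174.5)[:,:2])
"
```

```text
held [[547.5 -14.3]
 [376.6  -2.7]
 [368.4 -66.8]]
base [[545.2 -12.9]
 [376.5  -4.8]
 [368.9 -68.7]]
held top [[549.1 -14.8]
 [374.5  -1. ]
 [371.7 -70.4]]
```

{"method": "drive_tool", "body": {
  "commands": [
    {"linear":[12,-0.7,-0.3],"delta_rot":[0.002,0,0],"jaw":0.5},
    {"linear":[12,0,0],"delta_rot":[0,0,0],"jaw":0.5},
    {"linear":[0,0,0],"delta_rot":[0,0,0],"jaw":0.5},
    {"linear":[0,0,0],"delta_rot":[0,0,0],"jaw":0.5}
  ]
}}

```text
time_s: 23.35
eef_pos: [458.8, -43.8, 79.6]
ee_rot: [0.026, 0.707, -0.026, 0.707]
ft_force: [-1.1, 0.4, -2.2]
width: 0.79
```

```bash
python3 -c "
from h import *
go([459.4,-42.7,68],85.8)
s=cam('side')
crop(s,'s22.png',260,130,90,110,7)"
```

```text
t 23.35 pos [458.8 -43.8  79.6] yaw 85.8 w 0.79 F [-1.1  0.4 -2.2] q [ 0.57  0.89 -0.99  2.14  1.14  0.8   0.32]
 rot [0.0001 0.     0.0006] nrot 1 | shift after rot [11.6  1.2  0.5] | before rot [11.6  1.2  0.5] n 1
```

View pics/s22.png

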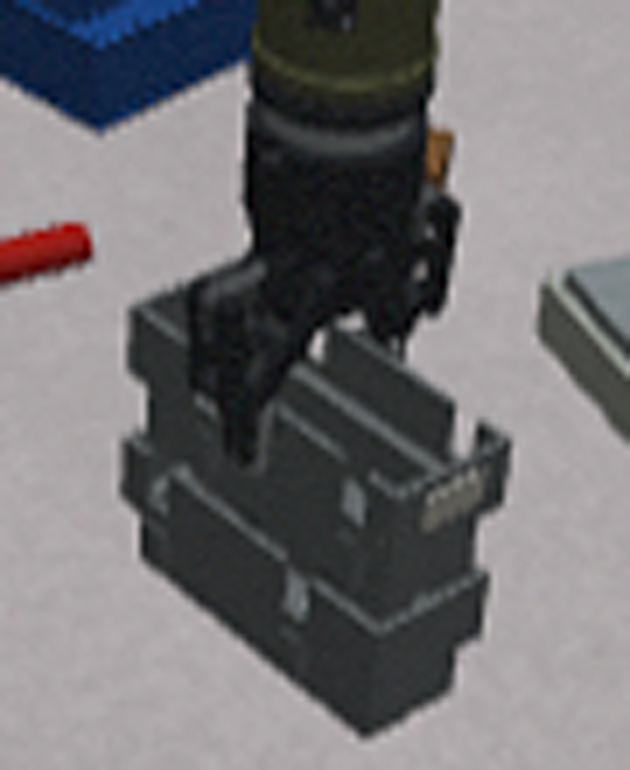

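{"method": "drive_tool", "body": {
  "commands": [
    {"linear":[5,0.5,0.2],"delta_rot":[0,0,0],"jaw":0.5},
    {"linear":[0,0,0],"delta_rot":[0,0,0],"jaw":0.5}
  ]
}}

```text
time_s: 23.65
eef_pos: [458.9, -43.6, 74.5]
ee_rot: [0.025, 0.707, -0.026, 0.707]
ft_force: [0.0, -0.8, -2.4]
width: 0.793
```

{"method": "drive_tool", "body": {
  "commands": [
    {"linear":[3,0,0],"delta_rot":[0,0,0],"jaw":0.5},
    {"linear":[0,0,0],"delta_rot":[0,0,0],"jaw":0.5}
  ]
}}

```text
time_s: 23.9
eef_pos: [458.9, -43.6, 71.6]
ee_rot: [0.026, 0.707, -0.026, 0.707]
ft_force: [-0.6, -0.3, -3.2]
width: 0.791
```

{"method": "drive_tool", "body": {
  "commands": [
    {"linear":[2,0,0],"delta_rot":[0,0,0],"jaw":0.5},
    {"linear":[1.5,0,0],"delta_rot":[0,0,0],"jaw":0.5},
    {"linear":[0,0,0],"delta_rot":[0,0,0],"jaw":0.5}
  ]
}}

```text
time_s: 24.28
eef_pos: [459.0, -43.6, 68.1]
ee_rot: [0.026, 0.707, -0.026, 0.707]
ft_force: [0.0, 0.5, -2.5]
width: 0.789
```

```bash
python3 -c "
from h import *
go([459.4,-42.7,68],85.8)
s=cam('side')
crop(s,'s23.png',260,130,90,110,7)"
```

```text
t 24.27 pos [459.  -43.6  68.1] yaw 85.8 w 0.789 F [ 0.   0.5 -2.5] q [ 0.56  0.91 -0.97  2.14  1.18  0.79  0.29]
 rot [0.0001 0.0001 0.001 ] nrot 1 | shift after rot [0.1 0.9 0.4] | before rot [0.1 0.9 0.4] n 1
```

View pics/s23.png

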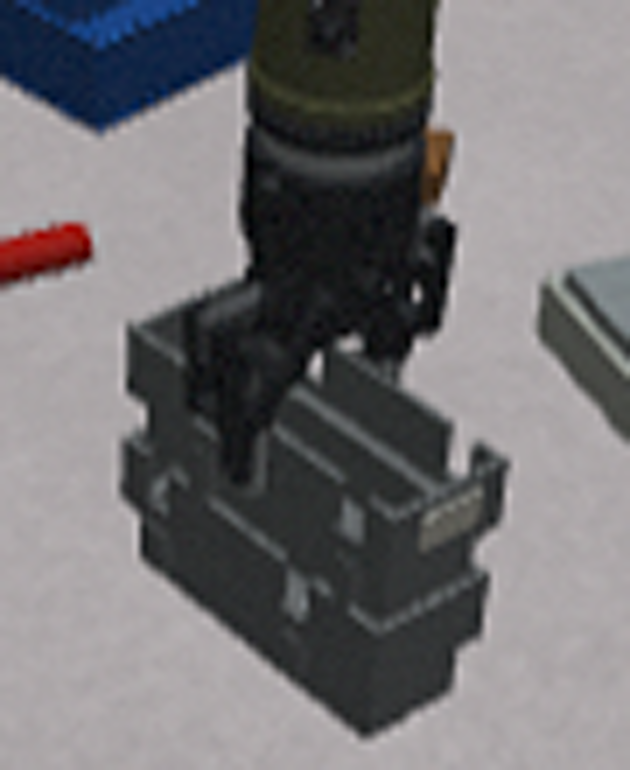

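{"method": "drive_tool", "body": {
  "commands": [
    {"linear":[1.5,0,0],"delta_rot":[0,0,0],"jaw":0.5},
    {"linear":[0,0,0],"delta_rot":[0,0,0],"jaw":0.5}
  ]
}}

```text
time_s: 24.58
eef_pos: [459.3, -43.5, 67.5]
ee_rot: [0.025, 0.706, -0.026, 0.707]
ft_force: [-1.4, 0.2, 6.3]
width: 0.792
```

{"method": "drive_tool", "body": {
  "commands": [
    {"linear":[-1,0,0],"delta_rot":[0,0,0],"jaw":0.5},
    {"linear":[0,0,0],"delta_rot":[0,0,0],"jaw":0.1},
    {"linear":[0,0,0],"delta_rot":[0,0,0],"jaw":0},
    {"linear":[0,0,0],"delta_rot":[0,0,0],"jaw":0},
    {"linear":[0,0,0],"delta_rot":[0,0,0],"jaw":0}
  ]
}}

```text
time_s: 25.2
eef_pos: [459.1, -43.5, 67.7]
ee_rot: [0.026, 0.707, -0.026, 0.707]
ft_force: [-0.6, -0.5, 0.1]
width: 0.998
```

{"method": "drive_tool", "body": {
  "commands": [
    {"linear":[-20,0,0],"delta_rot":[0,0,0],"jaw":0},
    {"linear":[-40,0,0],"delta_rot":[0,0,0],"jaw":0},
    {"linear":[-40,0,0],"delta_rot":[0,0,0],"jaw":0},
    {"linear":[0,-40,0],"delta_rot":[0,0,0],"jaw":0.5},
    {"linear":[0,-50,0],"delta_rot":[0,0,0],"jaw":1},
    {"linear":[0,-50,0],"delta_rot":[0,0,0],"jaw":1},
    {"linear":[0,0,0],"delta_rot":[0,0,0],"jaw":1}
  ]
}}

```text
time_s: 26.08
eef_pos: [447.3, -187.6, 166.9]
ee_rot: [0.028, 0.707, -0.03, 0.706]
ft_force: [-0.2, 1.2, 0.1]
width: 0.14
```

```bash
python3 -c "
from h import *
for y in (-22.2,67.8,-4.2): tip([386.4,-351.5,90],y)
t=cam('top');s=cam('side')
crop(s,'s24.png',230,130,170,130,4);crop(t,'t24.png',270,170,100,110,6)"
```

```text
t 26.07 pos [ 447.3 -187.6  166.9] yaw 85.3 w 0.14 F [-0.2  1.2  0.1] q [ 0.95  0.8  -1.13  1.99  0.9   0.97  0.84]
 rot [1.8764e+00 1.4000e-03 3.6000e-03] nrot 11 | shift after rot [104.3   5.5 174.8] | before rot [ 104.9 -168.   -47.2] n 5
t 26.07 pos [ 447.3 -187.6  166.9] yaw 85.3 w 0.14 F [-0.2  1.2  0.1] q [ 0.95  0.8  -1.13  1.99  0.9   0.97  0.84]
 rot [ 0.3056 -0.0013  0.0031] nrot 2 | shift after rot [ 104.3 -174.8    5.5] | before rot [ 104.9 -168.   -47.2] n 5
t 26.07 pos [ 447.3 -187.6  166.9] yaw 85.3 w 0.14 F [-0.2  1.2  0.1] q [ 0.95  0.8  -1.13  1.99  0.9   0.97  0.84]
 rot [1.5622e+00 8.0000e-04 3.6000e-03] nrot 9 | shift after rot [104.3 -48.8 167.9] | before rot [ 104.9 -168.   -47.2] n 5
```

View pics/s24.png

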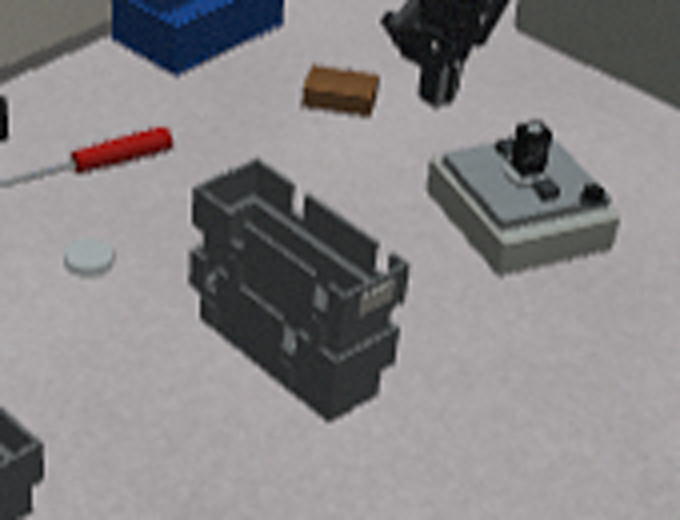

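View pics/t24.png

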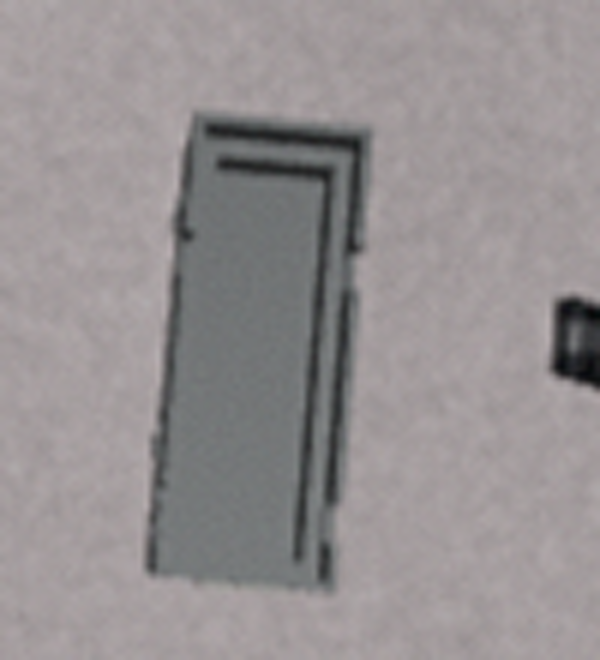

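Stacked at the right height, with the card at the opposite end. The rim corners in the top crop are about (195,112), (372,130), (333,588) and (148,574). Next is the release button.

{"method": "drive_tool", "body": {
  "commands": [
    {"linear":[0,0,0],"delta_rot":[0.17,0,0],"jaw":1},
    {"linear":[0,0,0],"delta_rot":[0.17,0,0],"jaw":1},
    {"linear":[0,0,0],"delta_rot":[0.17,0,0],"jaw":1},
    {"linear":[0,0,0],"delta_rot":[0.17,0,0],"jaw":1},
    {"linear":[0,0,0],"delta_rot":[0.17,0,0],"jaw":1},
    {"linear":[0,0,0],"delta_rot":[0.17,0,0],"jaw":1},
    {"linear":[0,0,0],"delta_rot":[0.17,0,0],"jaw":1},
    {"linear":[0,0,0],"delta_rot":[0.17,0,0],"jaw":1},
    {"linear":[0,0,0],"delta_rot":[0.17,0,0],"jaw":1},
    {"linear":[0,0,0],"delta_rot":[0.17,0,0],"jaw":1},
    {"linear":[0,0,0],"delta_rot":[0.17,0,0],"jaw":1},
    {"linear":[0,1.4,43],"delta_rot":[0,0,0],"jaw":1},
    {"linear":[0,1.4,43],"delta_rot":[0,0,0],"jaw":1},
    {"linear":[0,1.4,43],"delta_rot":[0,0,0],"jaw":1},
    {"linear":[0,1.4,43],"delta_rot":[0,0,0],"jaw":1},
    {"linear":[0,0,0],"delta_rot":[0,0,0],"jaw":1},
    {"linear":[0,0,0],"delta_rot":[0,0,0],"jaw":1}
  ]
}}

```text
time_s: 28.3
eef_pos: [392.6, -343.2, 168.2]
ee_rot: [0.584, 0.399, -0.583, 0.4]
ft_force: [0.3, 0.6, 0.2]
width: 0.003
```

```bash
python3 -c "
from h import *
tip([386.4,-351.5,85],-22.2)
t=cam('top')
np.set_printoptions(suppress=True,precision=1)
print(rect(ray(t,unz([(148,574),(333,588),(372,130),(195,112)][::-1],6,270,170),138)))"
```

```text
t 28.3 pos [ 392.6 -343.2  168.2] yaw -21.2 w 0.003 F [0.3 0.6 0.2] q [ 1.04  0.67 -0.67  1.9   0.59  0.77 -0.34]
 rot [ 0.018  -0.0007 -0.0012] nrot 1 | shift after rot [110.6  -2.6  10. ] | before rot [110.6  -2.9  10. ] n 3
(array([459.5, -42.5]), np.float64(-4.570081202975381), np.float64(-3.8464295614353547), np.float64(173.89521483820278), np.float64(68.04873897732308))
```

{"method": "drive_tool", "body": {
  "commands": [
    {"linear":[30,-2.6,10],"delta_rot":[0.018,0,0],"jaw":1},
    {"linear":[40,0,0],"delta_rot":[0,0,0],"jaw":1},
    {"linear":[32,0,0],"delta_rot":[0,0,0],"jaw":1},
    {"linear":[0,0,0],"delta_rot":[0,0,0],"jaw":1},
    {"linear":[0,0,0],"delta_rot":[0,0,0],"jaw":1}
  ]
}}

```text
time_s: 28.98
eef_pos: [386.9, -353.0, 67.2]
ee_rot: [0.587, 0.393, -0.587, 0.395]
ft_force: [-0.6, 0.3, -0.1]
width: 0.001
```

```bash
python3 -c "
from h import *
tip([386.4,-351.5,64],-22.2)
t=cam('top');s=cam('side')
crop(s,'s25.png',325,120,75,75,8);crop(t,'t25.png',390,190,80,80,7)"
```

```text
t 28.98 pos [ 386.9 -353.    67.2] yaw -22.3 w 0.001 F [-0.6  0.3 -0.1] q [ 0.96  0.82 -0.52  1.97  0.77  0.55 -0.48]
 rot [-0.001   0.0004 -0.0024] nrot 1 | shift after rot [30.6 -1.  -1.2] | before rot [30.6 -1.1 -1.2] n 1
```

View pics/s25.png

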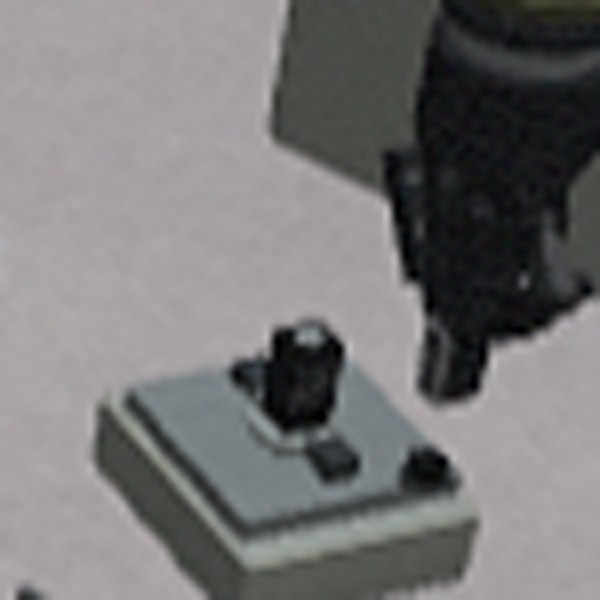

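View pics/t25.png

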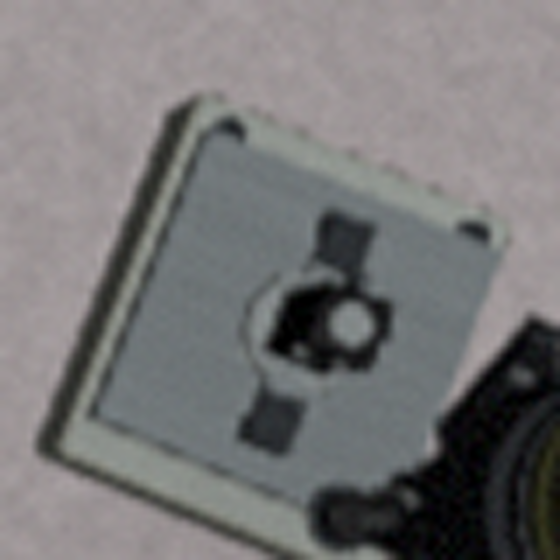

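```bash
python3 -c "
from h import *
np.set_printoptions(suppress=True,precision=1)
s=cam('side')
print(ray(s,unz([(452,393)],8,325,120),94.6), ray(s,unz([(428,455)],8,325,120),64))"
```

```text
[[ 386.8 -360.1   94.6]] [[ 387.7 -353.4   64. ]]
```

{"method": "drive_tool", "body": {
  "commands": [
    {"linear":[15,-0.6,-1.2],"delta_rot":[0,0,0],"jaw":1},
    {"linear":[12,0,0],"delta_rot":[0,0,0],"jaw":1},
    {"linear":[0,0,0],"delta_rot":[0,0,0],"jaw":1}
  ]
}}

```text
time_s: 29.5
eef_pos: [384.4, -351.9, 37.8]
ee_rot: [-0.587, -0.394, 0.588, -0.393]
ft_force: [-0.7, 0.2, 0.6]
width: 0.001
```

{"method": "drive_tool", "body": {
  "commands": [
    {"linear":[4,1.5,0],"delta_rot":[0,0,0],"jaw":1},
    {"linear":[0,0,0],"delta_rot":[0,0,0],"jaw":1}
  ]
}}

```text
time_s: 29.75
eef_pos: [386.8, -353.1, 34.9]
ee_rot: [-0.587, -0.393, 0.588, -0.394]
ft_force: [0.8, -0.6, 0.2]
width: -0.003
```

```bash
python3 -c "
from h import *
tip([386.4,-351.5,56],-22.2)
s=cam('side')
crop(s,'s26.png',325,120,75,75,8)"
```

```text
t 29.75 pos [ 386.8 -353.1   34.9] yaw -22.4 w -0.003 F [ 0.8 -0.6  0.2] q [ 0.93  0.87 -0.46  1.99  0.82  0.48 -0.54]
 rot [-0.003   0.0007 -0.0008] nrot 1 | shift after rot [ 6.3 -1.  -1.3] | before rot [ 6.3 -1.  -1.3] n 1
```

View pics/s26.png

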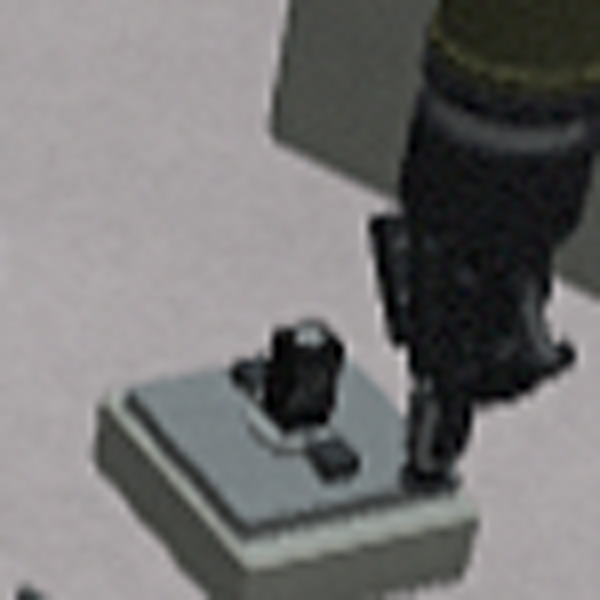

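{"method": "drive_tool", "body": {
  "commands": [
    {"linear":[3,0,-1.5],"delta_rot":[0,0,0],"jaw":1},
    {"linear":[0,0,0],"delta_rot":[0,0,0],"jaw":1}
  ]
}}

```text
time_s: 30.05
eef_pos: [387.5, -351.9, 32.1]
ee_rot: [-0.587, -0.393, 0.588, -0.394]
ft_force: [0.8, -0.2, 0.9]
width: 0.003
```

{"method": "drive_tool", "body": {
  "commands": [
    {"linear":[3,0,0],"delta_rot":[0,0,0],"jaw":1},
    {"linear":[0,0,0],"delta_rot":[0,0,0],"jaw":1}
  ]
}}

```text
time_s: 30.3
eef_pos: [387.4, -351.7, 28.9]
ee_rot: [-0.588, -0.393, 0.588, -0.394]
ft_force: [0.1, -0.4, 0.7]
width: -0.002
```

{"method": "drive_tool", "body": {
  "commands": [
    {"linear":[2,0,0],"delta_rot":[0,0,0],"jaw":1},
    {"linear":[0,0,0],"delta_rot":[0,0,0],"jaw":1}
  ]
}}

```text
time_s: 30.55
eef_pos: [387.4, -351.7, 27.6]
ee_rot: [-0.587, -0.393, 0.588, -0.394]
ft_force: [-0.5, -1.1, 7.6]
width: 0.002
```

{"method": "drive_tool", "body": {
  "commands": [
    {"linear":[2,0,0],"delta_rot":[0,0,0],"jaw":1},
    {"linear":[0,0,0],"delta_rot":[0,0,0],"jaw":1}
  ]
}}

```text
time_s: 30.8
eef_pos: [387.4, -351.8, 27.1]
ee_rot: [-0.587, -0.393, 0.588, -0.395]
ft_force: [-3.5, 1.9, 24.5]
width: -0.002
```

```bash
python3 -c "
from h import *
tip([386.4,-351.5,56],-22.2)
s=cam('side')
crop(s,'s27.png',345,150,50,50,12)"
```

```text
t 30.8 pos [ 387.4 -351.8   27.1] yaw -22.4 w -0.002 F [-3.5  1.9 24.5] q [ 0.91  0.88 -0.44  1.99  0.84  0.46 -0.56]
 rot [-0.0027  0.0025 -0.0019] nrot 1 | shift after rot [-1.5 -1.1  0.1] | before rot [-1.5 -1.1  0.1] n 1
```

View pics/s27.png

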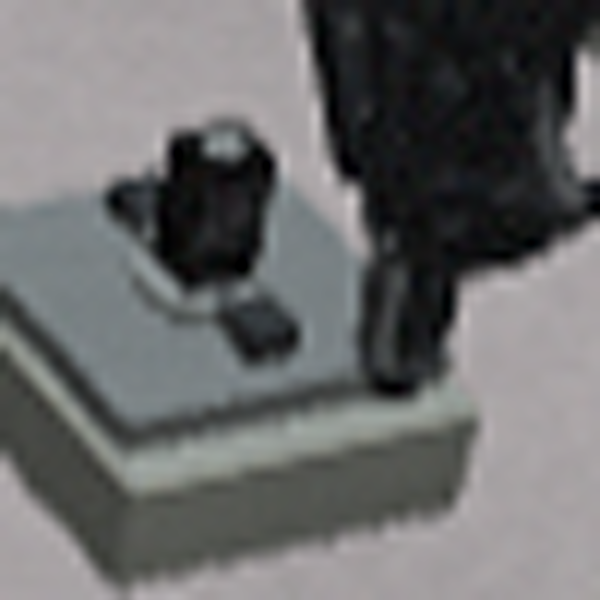

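The button is fully down, with a solid stop at 24 N. Going to the module.

{"method": "drive_tool", "body": {
  "commands": [
    {"linear":[-20,0,0],"delta_rot":[0,0,0],"jaw":1},
    {"linear":[-40,0,0],"delta_rot":[0,0,0],"jaw":0.4},
    {"linear":[-30,0,0],"delta_rot":[0,0,0],"jaw":0.4},
    {"linear":[0,0,0],"delta_rot":[0,0,0],"jaw":0.4}
  ]
}}

```text
time_s: 31.35
eef_pos: [388.5, -351.9, 116.6]
ee_rot: [0.588, 0.392, -0.587, 0.395]
ft_force: [0.2, 0.0, -0.2]
width: 0.596
```

```bash
python3 -c "
from h import *
tip([450.2,-339,130],-22.2)
t=cam('top');s=cam('side')
crop(s,'s28.png',345,150,50,50,12);crop(t,'t28.png',390,190,80,80,7)"
```

```text
t 31.35 pos [ 388.5 -351.9  116.6] yaw -22.4 w 0.596 F [ 0.2  0.  -0.2] q [ 1.01  0.75 -0.6   1.94  0.68  0.66 -0.42]
 rot [-0.003   0.001  -0.0045] nrot 1 | shift after rot [ 14.   52.2 -35.3] | before rot [ 14.2  52.  -35.4] n 2
```

View pics/s28.png

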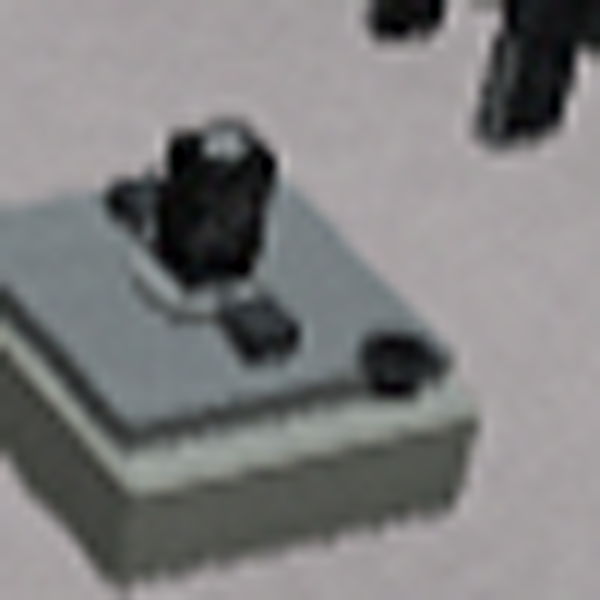

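The button has stayed down; it sits visibly lower at (395,360). Moving over the module.

{"method": "drive_tool", "body": {
  "commands": [
    {"linear":[0,26,-17.7],"delta_rot":[0,0,0],"jaw":0.4},
    {"linear":[0,26,-17.7],"delta_rot":[0,0,0],"jaw":0.4},
    {"linear":[0,0,0],"delta_rot":[0,0,0],"jaw":0.4},
    {"linear":[0,0,0],"delta_rot":[0,0,0],"jaw":0.4}
  ]
}}

```text
time_s: 31.95
eef_pos: [447.1, -338.4, 113.7]
ee_rot: [-0.587, -0.394, 0.588, -0.393]
ft_force: [-0.4, 0.4, 0.1]
width: 0.6
```

```bash
python3 -c "
from h import *
tip([450.2,-339,72],-22.2)
t=cam('top');s=cam('side')
crop(s,'s29.png',325,110,75,75,8)"
```

```text
t 31.95 pos [ 447.1 -338.4  113.7] yaw -22.4 w 0.6 F [-0.4  0.4  0.1] q [ 0.91  0.79 -0.6   1.83  0.65  0.73 -0.44]
 rot [-0.0029  0.0011  0.0028] nrot 1 | shift after rot [69.1  3.1 -0.6] | before rot [69.1  3.3 -0.7] n 2
```

View pics/s29.png

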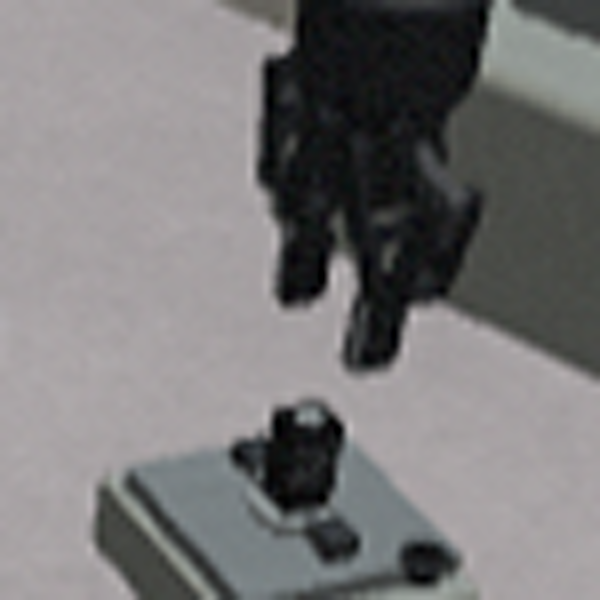

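{"method": "drive_tool", "body": {
  "commands": [
    {"linear":[20,3.1,-0.6],"delta_rot":[0,0,0],"jaw":0.4},
    {"linear":[20,0,0],"delta_rot":[0,0,0],"jaw":0.4},
    {"linear":[0,0,0],"delta_rot":[0,0,0],"jaw":0.4}
  ]
}}

```text
time_s: 32.42
eef_pos: [450.0, -338.8, 72.8]
ee_rot: [-0.587, -0.394, 0.588, -0.392]
ft_force: [-0.7, -0.0, 0.4]
width: 0.599
```

```bash
python3 -c "
from h import *
tip([450.2,-339,72],-22.2)
t=cam('top');s=cam('side')
crop(s,'s30.png',335,120,60,60,10)"
```

```text
t 32.42 pos [ 450.  -338.8   72.8] yaw -22.4 w 0.599 F [-0.7 -0.   0.4] q [ 0.88  0.85 -0.56  1.85  0.71  0.66 -0.49]
 rot [-0.0032  0.0006  0.0038] nrot 1 | shift after rot [28.2  0.3  0.1] | before rot [28.2  0.4  0. ] n 1
```

View pics/s30.png

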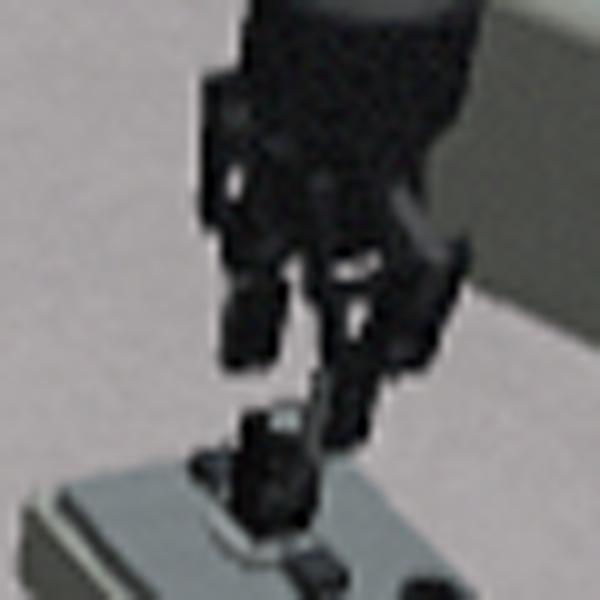

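{"method": "drive_tool", "body": {
  "commands": [
    {"linear":[14,0.3,0],"delta_rot":[0,0,0],"jaw":0.4},
    {"linear":[13,0,0],"delta_rot":[0,0,0],"jaw":0.4},
    {"linear":[0,0,0],"delta_rot":[0,0,0],"jaw":0.4},
    {"linear":[0,0,0],"delta_rot":[0,0,0],"jaw":0.8},
    {"linear":[0,0,0],"delta_rot":[0,0,0],"jaw":0.9},
    {"linear":[0,0,0],"delta_rot":[0,0,0],"jaw":0.9},
    {"linear":[0,0,0],"delta_rot":[0,0,0],"jaw":0.9}
  ],
  "squeeze": 40
}}

```text
time_s: 33.4
eef_pos: [452.0, -339.3, 48.4]
ee_rot: [-0.587, -0.393, 0.588, -0.394]
ft_force: [-2.0, 1.2, 3.8]
width: 0.276
```

```bash
python3 -c "
from h import *
go([450.2,-339,44],67.8)
s=cam('side')
crop(s,'s31.png',335,120,60,60,10)"
```

```text
t 33.4 pos [ 452.  -339.3   48.4] yaw -22.4 w 0.276 F [-2.   1.2  3.8] q [ 0.86  0.88 -0.52  1.86  0.75  0.61 -0.53]
 rot [-1.5738e+00  1.1000e-03  4.0000e-04] nrot 9 | shift after rot [ 4.4 -0.4 -1.8] | before rot [ 4.4 -1.8  0.4] n 1
```

View pics/s31.png

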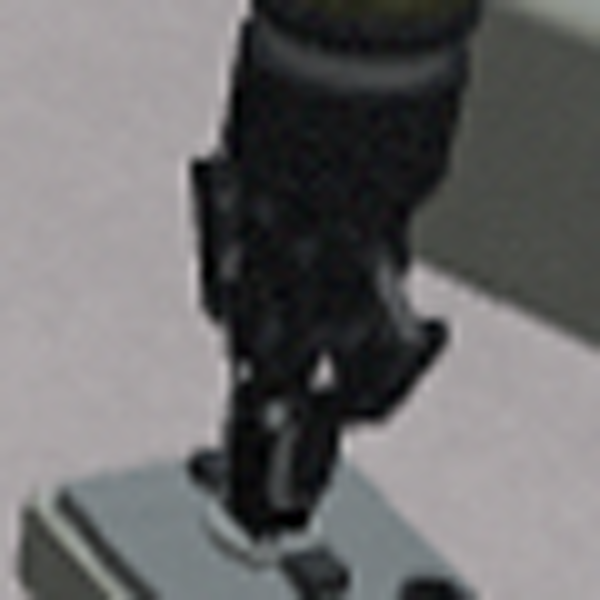

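{"method": "drive_tool", "body": {
  "commands": [
    {"linear":[0,1,0],"delta_rot":[-0.1,0,0],"jaw":0.9},
    {"linear":[0,0,0],"delta_rot":[-0.1,0,0],"jaw":0.9},
    {"linear":[0,0,0],"delta_rot":[-0.1,0,0],"jaw":0.9},
    {"linear":[0,0,0],"delta_rot":[0,0,0],"jaw":0.9}
  ]
}}

```text
time_s: 33.95
eef_pos: [451.4, -340.6, 48.4]
ee_rot: [-0.521, -0.477, 0.523, -0.477]
ft_force: [-5.1, -0.3, 8.2]
width: 0.275
```

```bash
python3 -c "
from h import *
go([451.5,-339.3,48],67.8); print(r.get_obs()['moment'])
t=cam('top');s=cam('side')
crop(s,'s32.png',335,120,60,60,10)"
```

```text
t 33.95 pos [ 451.4 -340.6   48.4] yaw -5.2 w 0.275 F [-5.1 -0.3  8.2] q [ 0.91  0.9  -0.6   1.85  0.82  0.66 -0.29]
 rot [-1.2742e+00  4.0000e-04  3.3000e-03] nrot 7 | shift after rot [ 0.4  1.2 -0.4] | before rot [ 0.4 -0.  -1.3] n 1
[0.09794059 0.99198079 0.063205  ]
```

View pics/s32.png

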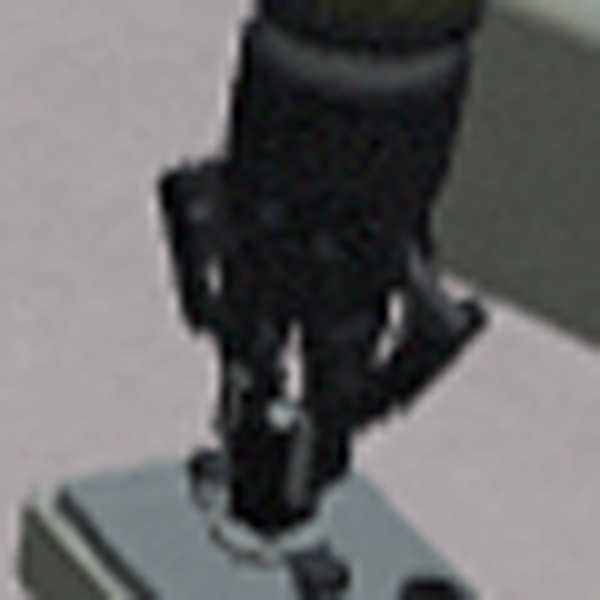

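{"method": "drive_tool", "body": {
  "commands": [
    {"linear":[-0.7,-1,0],"delta_rot":[-0.15,0,0],"jaw":0.9},
    {"linear":[0,0,0],"delta_rot":[-0.15,0,0],"jaw":0.9},
    {"linear":[0,0,0],"delta_rot":[-0.15,0,0],"jaw":0.9},
    {"linear":[0,0,0],"delta_rot":[0,0,0],"jaw":0.9}
  ]
}}

```text
time_s: 34.55
eef_pos: [451.3, -340.2, 48.5]
ee_rot: [0.403, 0.581, -0.404, 0.581]
ft_force: [-1.4, -0.0, 0.1]
width: 0.276
```

```bash
python3 -c "
from h import *
go([451.5,-339.3,48],67.8); print(r.get_obs()['moment'])"
```

```text
t 34.55 pos [ 451.3 -340.2   48.5] yaw 20.5 w 0.276 F [-1.4 -0.   0.1] q [ 0.96  0.93 -0.71  1.85  0.91  0.73  0.08]
 rot [-8.263e-01  2.000e-04  1.200e-03] nrot 5 | shift after rot [ 0.5  0.9 -0.2] | before rot [ 0.5  0.5 -0.8] n 1
[-0.03708344  0.46443675 -0.02858529]
```

{"method": "drive_tool", "body": {
  "commands": [
    {"linear":[0,0,0],"delta_rot":[-0.16,0,0],"jaw":0.9},
    {"linear":[0,0,0],"delta_rot":[-0.16,0,0],"jaw":0.9},
    {"linear":[0,0,0],"delta_rot":[-0.16,0,0],"jaw":0.9},
    {"linear":[0,0,0],"delta_rot":[-0.16,0,0],"jaw":0.9},
    {"linear":[0,0,0],"delta_rot":[-0.15,0,0],"jaw":0.9},
    {"linear":[0,0,0],"delta_rot":[0,0,0],"jaw":0.9}
  ]
}}

```text
time_s: 35.3
eef_pos: [451.2, -340.3, 48.5]
ee_rot: [0.149, 0.692, -0.15, 0.691]
ft_force: [-2.5, -0.2, 1.1]
width: 0.277
```

```bash
python3 -c "
from h import *
go([451.5,-339.3,48],67.8); print(r.get_obs()['moment'])
t=cam('top');s=cam('side')
crop(s,'s33.png',335,120,60,60,10)"
```

```text
t 35.3 pos [ 451.2 -340.3   48.5] yaw 65.6 w 0.277 F [-2.5 -0.2  1.1] q [ 1.05  0.99 -0.88  1.85  1.04  0.85  0.76]
 rot [-0.0384 -0.0007  0.0018] nrot 1 | shift after rot [ 0.5  1.  -0.1] | before rot [ 0.5  1.  -0.1] n 1
[-0.16035954  0.71278087  0.02669955]
```

View pics/s33.png

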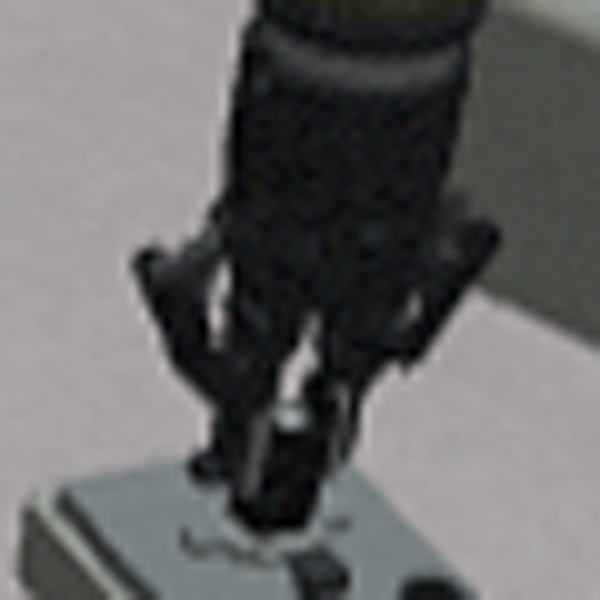

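{"method": "drive_tool", "body": {
  "commands": [
    {"linear":[0,0,0],"delta_rot":[-0.04,0,0],"jaw":0.9},
    {"linear":[0,0,0],"delta_rot":[-0.015,0,0],"jaw":0.9},
    {"linear":[0,0,0],"delta_rot":[0,0,0],"jaw":0.9}
  ]
}}

```text
time_s: 35.78
eef_pos: [451.1, -340.0, 48.5]
ee_rot: [0.128, 0.696, -0.13, 0.695]
ft_force: [-5.1, -0.8, 1.6]
width: 0.271
```

```bash
python3 -c "
from h import *
go([451.5,-339.3,48],67.8); print(r.get_obs()['moment'])"
```

```text
t 35.77 pos [ 451.1 -340.    48.5] yaw 69.0 w 0.271 F [-5.1 -0.8  1.6] q [ 1.05  1.   -0.89  1.85  1.04  0.86  0.82]
 rot [ 0.0203 -0.0011  0.0019] nrot 1 | shift after rot [0.5 0.9 0.1] | before rot [0.5 0.9 0.1] n 1
[-0.3022258   1.17771451 -0.12961467]
```

{"method": "drive_tool", "body": {
  "commands": [
    {"linear":[-5,-0.2,0.8],"delta_rot":[0.01,0,0],"jaw":0.9},
    {"linear":[-8,0,0],"delta_rot":[0,0,0],"jaw":0.9},
    {"linear":[0,0,0],"delta_rot":[0,0,0],"jaw":0.9}
  ]
}}

```text
time_s: 36.15
eef_pos: [455.6, -340.0, 63.3]
ee_rot: [0.132, 0.693, -0.132, 0.697]
ft_force: [0.1, 0.1, -1.6]
width: 0.273
```

```bash
python3 -c "
from h import *
go([451.5,-339.3,48],67.8); print(r.get_obs()['moment'])
t=cam('top');s=cam('side')
crop(s,'s34.png',335,120,60,60,10)"
```

```text
t 36.15 pos [ 455.6 -340.    63.3] yaw 68.5 w 0.273 F [ 0.1  0.1 -1.6] q [ 1.06  0.98 -0.91  1.83  1.02  0.88  0.83]
 rot [ 0.0119  0.0058 -0.0009] nrot 1 | shift after rot [15.3 -0.9 -4. ] | before rot [15.3 -0.9 -4.1] n 1
[-0.04079332 -0.02299206  0.00226423]
```

View pics/s34.png

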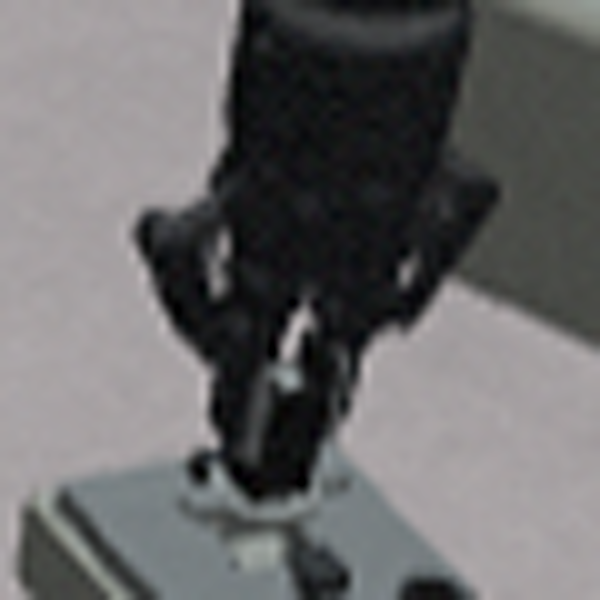

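Free of the mount. Lifting high, rotating to the bin axis, then moving over the second bin.

{"method": "drive_tool", "body": {
  "commands": [
    {"linear":[-40,0,0],"delta_rot":[0,0,0],"jaw":0.9},
    {"linear":[-60,0,0],"delta_rot":[0,0,0],"jaw":0.9},
    {"linear":[0,0,0],"delta_rot":[0.18,0,0],"jaw":0.9},
    {"linear":[0,0,0],"delta_rot":[0.18,0,0],"jaw":0.9},
    {"linear":[0,0,0],"delta_rot":[0.18,0,0],"jaw":0.9},
    {"linear":[0,0,0],"delta_rot":[0.18,0,0],"jaw":0.9},
    {"linear":[0,0,0],"delta_rot":[0.18,0,0],"jaw":0.9},
    {"linear":[0,0,0],"delta_rot":[0.18,0,0],"jaw":0.9},
    {"linear":[0,0,0],"delta_rot":[0.18,0,0],"jaw":0.9},
    {"linear":[0,0,0],"delta_rot":[0,0,0],"jaw":0.9}
  ]
}}

```text
time_s: 37.5
eef_pos: [453.2, -339.9, 162.0]
ee_rot: [-0.515, -0.483, 0.516, -0.485]
ft_force: [0.5, 1.2, -0.7]
width: 0.271
```

```bash
python3 -c "
from h import *
go([459.5,-42.5,160],-4.2)"
```

```text
t 37.5 pos [ 453.2 -339.9  162. ] yaw -3.6 w 0.271 F [ 0.5  1.2 -0.7] q [ 0.96  0.74 -0.7   1.77  0.62  0.85 -0.09]
 rot [ 0.0105  0.0015 -0.0011] nrot 1 | shift after rot [   2.   -15.5 -297. ] | before rot [   1.5  -12.4 -297.2] n 6
```

{"method": "drive_tool", "body": {
  "commands": [
    {"linear":[0,-2.2,-42.4],"delta_rot":[0.01,0,0],"jaw":0.9},
    {"linear":[0,-2.2,-42.4],"delta_rot":[0,0,0],"jaw":0.9},
    {"linear":[0,-2.2,-42.4],"delta_rot":[0,0,0],"jaw":0.9},
    {"linear":[0,-2.2,-42.4],"delta_rot":[0,0,0],"jaw":0.9},
    {"linear":[0,-2.2,-42.4],"delta_rot":[0,0,0],"jaw":0.9},
    {"linear":[0,-2.2,-42.4],"delta_rot":[0,0,0],"jaw":0.9},
    {"linear":[0,-2.2,-42.4],"delta_rot":[0,0,0],"jaw":0.9},
    {"linear":[0,0,0],"delta_rot":[0,0,0],"jaw":0.9},
    {"linear":[0,0,0],"delta_rot":[0,0,0],"jaw":0.9}
  ]
}}

```text
time_s: 38.62
eef_pos: [459.4, -43.4, 161.4]
ee_rot: [-0.518, -0.481, 0.518, -0.482]
ft_force: [0.0, -0.6, -1.2]
width: 0.272
```

```bash
python3 -c "
from h import *
go([459.5,-42.5,72],-4.2)
t=cam('top');s=cam('side')
crop(s,'s35.png',260,110,90,110,7);crop(t,'t35.png',270,170,80,110,7)"
```

```text
t 38.62 pos [459.4 -43.4 161.4] yaw -4.2 w 0.272 F [ 0.  -0.6 -1.2] q [ 0.41  0.61 -0.65  2.07  0.62  0.65 -0.74]
 rot [ 0.0002  0.0015 -0.0003] nrot 1 | shift after rot [89.4  0.1 -0.9] | before rot [89.4  0.1 -1. ] n 2
```

View pics/s35.png

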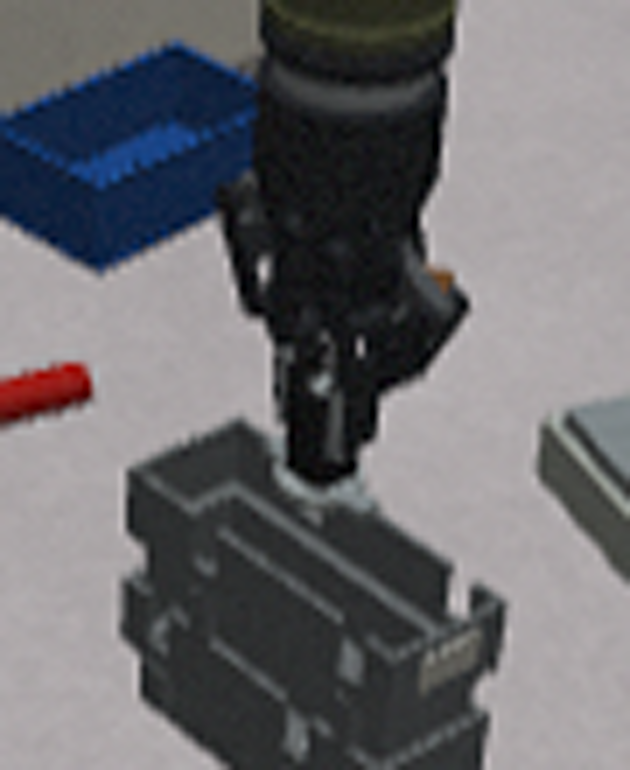

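```bash
python3 -c "
from h import *
s=cam('side'); print(ray(s,unz([(323,488)],7,260,110),167))"
```

```text
[[452.18068435 -39.91108772 167.        ]]
```

{"method": "drive_tool", "body": {
  "commands": [
    {"linear":[30,0,-0.8],"delta_rot":[0,0,0],"jaw":0.9},
    {"linear":[25,0,0],"delta_rot":[0,0,0],"jaw":0.9},
    {"linear":[20,0,0],"delta_rot":[0,0,0],"jaw":0.9},
    {"linear":[8,0,0],"delta_rot":[0,0,0],"jaw":0.9},
    {"linear":[0,0,0],"delta_rot":[0,0,0],"jaw":0.9},
    {"linear":[0,0,0],"delta_rot":[0,0,0],"jaw":0.9}
  ]
}}

```text
time_s: 39.52
eef_pos: [460.0, -42.4, 79.1]
ee_rot: [0.519, 0.48, -0.518, 0.481]
ft_force: [0.2, -0.1, -1.0]
width: 0.273
```

```bash
python3 -c "
from h import *
go([459.5,-42.5,71],-4.2)
s=cam('side');t=cam('top')
crop(s,'s36.png',260,130,90,110,7)"
```

```text
t 39.52 pos [460.  -42.4  79.1] yaw -4.3 w 0.273 F [ 0.2 -0.1 -1. ] q [ 0.28  0.74 -0.47  2.15  0.82  0.43 -0.92]
 rot [-0.0026  0.0008 -0.0017] nrot 1 | shift after rot [ 8.1 -0.5  0.1] | before rot [ 8.1 -0.5  0.1] n 1
```

View pics/s36.png

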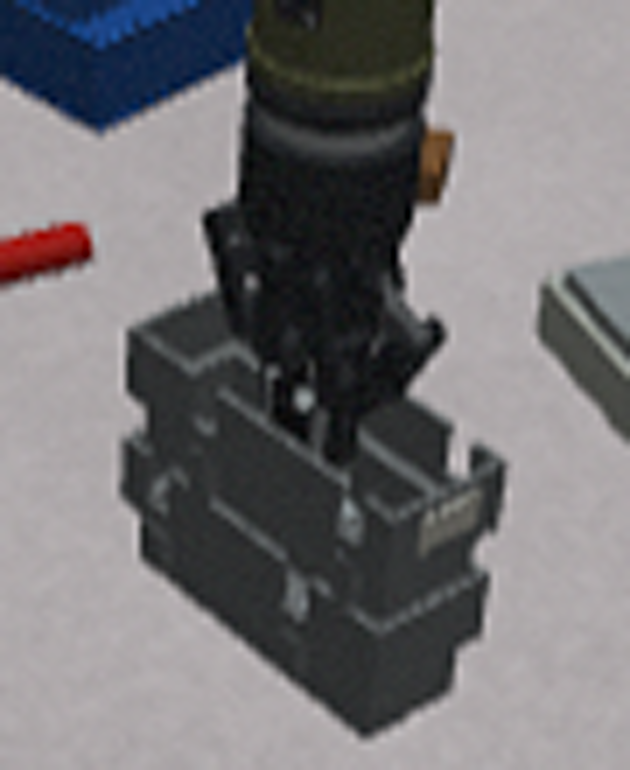

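{"method": "drive_tool", "body": {
  "commands": [
    {"linear":[5,0,0],"delta_rot":[0,0,0],"jaw":0.9},
    {"linear":[2.5,0,0],"delta_rot":[0,0,0],"jaw":0.9},
    {"linear":[0,0,0],"delta_rot":[0,0,0],"jaw":0.9}
  ]
}}

```text
time_s: 40.0
eef_pos: [459.2, -42.3, 70.7]
ee_rot: [-0.518, -0.481, 0.519, -0.481]
ft_force: [-0.3, -0.3, -0.2]
width: 0.274
```

{"method": "drive_tool", "body": {
  "commands": [
    {"linear":[1.5,0,0],"delta_rot":[0,0,0],"jaw":0.9},
    {"linear":[0,0,0],"delta_rot":[0,0,0],"jaw":0.9}
  ]
}}

```text
time_s: 40.25
eef_pos: [459.5, -42.2, 70.2]
ee_rot: [-0.518, -0.48, 0.519, -0.482]
ft_force: [-2.6, 0.5, 9.1]
width: 0.27
```

Contact with the floor at the expected height. Releasing gently, then lifting straight up.

{"method": "drive_tool", "body": {
  "commands": [
    {"linear":[-1,0,0],"delta_rot":[0,0,0],"jaw":0.9},
    {"linear":[0,0,0],"delta_rot":[0,0,0],"jaw":0.6},
    {"linear":[0,0,0],"delta_rot":[0,0,0],"jaw":0.5},
    {"linear":[0,0,0],"delta_rot":[0,0,0],"jaw":0.5},
    {"linear":[-30,0,0],"delta_rot":[0,0,0],"jaw":0.5},
    {"linear":[-50,0,0],"delta_rot":[0,0,0],"jaw":0.5},
    {"linear":[-40,0,0],"delta_rot":[0,0,0],"jaw":0},
    {"linear":[0,-2,-43],"delta_rot":[0,0,0],"jaw":0},
    {"linear":[0,-2,-43],"delta_rot":[0,0,0],"jaw":0},
    {"linear":[0,-2,-43],"delta_rot":[0,0,0],"jaw":0},
    {"linear":[0,-2,-43],"delta_rot":[0,0,0],"jaw":0},
    {"linear":[0,-2,-43],"delta_rot":[0,0,0],"jaw":0},
    {"linear":[0,-2,-43],"delta_rot":[0,0,0],"jaw":0},
    {"linear":[0,0,0],"delta_rot":[0,0,0],"jaw":0},
    {"linear":[0,0,0],"delta_rot":[0,0,0],"jaw":0}
  ]
}}

```text
time_s: 42.12
eef_pos: [466.6, 215.1, 189.8]
ee_rot: [-0.518, -0.48, 0.519, -0.481]
ft_force: [0.5, -0.6, 0.0]
width: 0.997
```

```bash
python3 -c "
from h import *
tip([492.3,304.4,140],-2)
s=cam('side');t=cam('top')
crop(s,'s37.png',260,140,80,90,7);crop(t,'t37.png',280,180,70,95,8)"
```

```text
t 42.12 pos [466.6 215.1 189.8] yaw -4.3 w 0.997 F [ 0.5 -0.6  0. ] q [-0.12  0.63 -0.66  1.9   0.53  0.8  -1.14]
 rot [-0.0407  0.0024  0.0002] nrot 1 | shift after rot [ 77.2  22.5 -90.1] | before rot [ 77.   18.9 -91.2] n 3
```

View pics/s37.png

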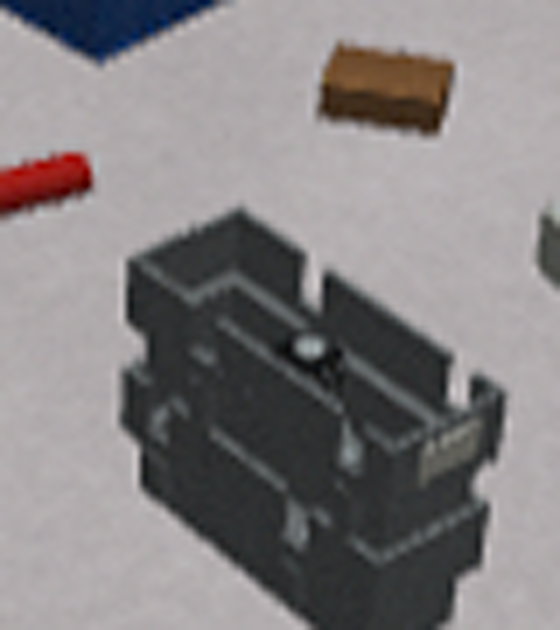

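View pics/t37.png

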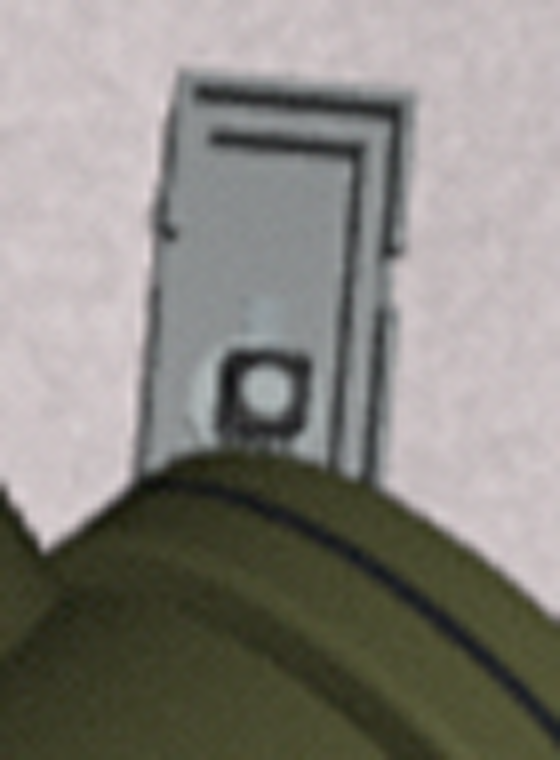

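```bash
python3 -c "
from h import *
np.set_printoptions(suppress=True,precision=1)
s=cam('side');t=cam('top')
print(ray(t,unz([(266,392)],8,280,180),124),ray(s,unz([(311,347)],7,260,140),124))"
```

```text
[[458.7 -42.5 124. ]] [[458.4 -43.2 124. ]]
```

The module stands upright at (458.6,-42.8), about 1 mm from the bin centre. Now the last bin: re-measuring it first, after moving nearer.

```bash
python3 -c "
from h import *
s=cam('side');t=cam('top')
crop(s,'s38.png',160,210,90,80,8);crop(t,'t38.png',100,180,120,60,6)"
```

```text
(no output)
```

View pics/s38.png

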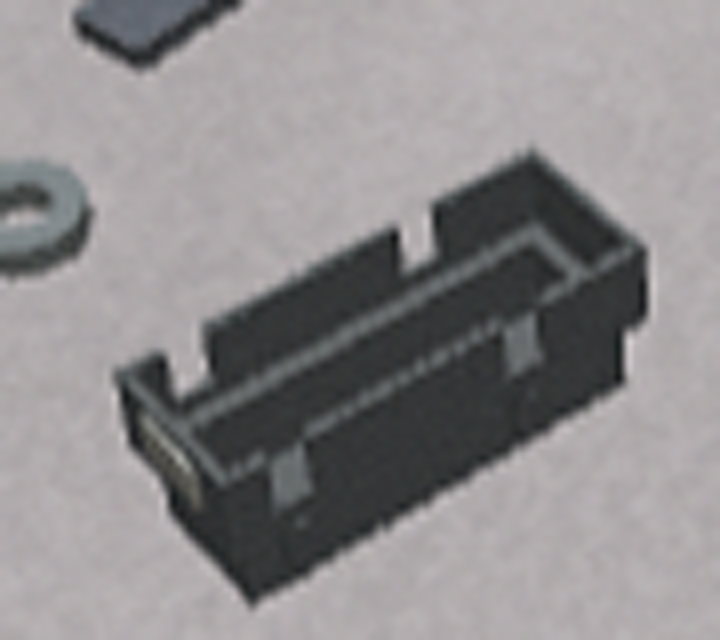

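View pics/t38.png

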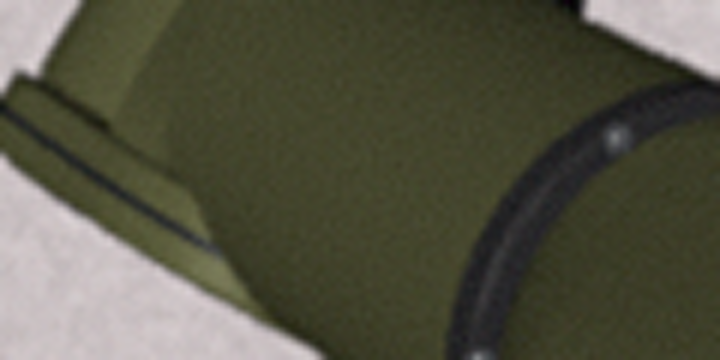

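```bash
python3 -c "
from h import *
np.set_printoptions(suppress=True,precision=1)
s=cam('side')
print(rect(ray(s,unz([(222,480),(118,375),(533,152),(645,247)],8,160,210),74)))
tip([492.3,304.4,110],-2)"
```

```text
(array([491.6, 305.2]), np.float64(87.68434697001166), np.float64(89.52251948691979), np.float64(173.81566448960658), np.float64(64.44521755980075))
t 42.48 pos [467.1 215.2 190.2] yaw -4.4 w 1.0 F [-0.8  0.4  0.1] q [-0.1  0.6 -0.7  1.9  0.5  0.8 -1.1]
 rot [-0.  0. -0.] nrot 1 | shift after rot [107.6  22.1 -90. ] | before rot [107.5  18.3 -91. ] n 3
```

{"method": "drive_tool", "body": {
  "commands": [
    {"linear":[0,11,-45],"delta_rot":[-0.04,0,0],"jaw":0},
    {"linear":[0,11.5,-45],"delta_rot":[0,0,0],"jaw":0},
    {"linear":[35,0,0],"delta_rot":[0,0,0],"jaw":0},
    {"linear":[35,0,0],"delta_rot":[0,0,0],"jaw":0},
    {"linear":[30,0,0],"delta_rot":[0,0,0],"jaw":0},
    {"linear":[0,0,0],"delta_rot":[0,0,0],"jaw":0},
    {"linear":[0,0,0],"delta_rot":[0,0,0],"jaw":0}
  ]
}}

```text
time_s: 43.35
eef_pos: [494.9, 305.1, 91.2]
ee_rot: [0.509, 0.491, -0.508, 0.491]
ft_force: [-0.7, -0.2, -0.1]
width: 1.003
```

```bash
python3 -c "
from h import *
go([492.3,304.4,4],-2)
s=cam('side');t=cam('top')
crop(s,'s39.png',160,190,90,100,7)"
```

```text
t 43.35 pos [494.9 305.1  91.2] yaw -2.0 w 1.003 F [-0.7 -0.2 -0.1] q [-0.31  0.84 -0.57  1.79  0.65  0.71 -1.27]
 rot [-0.0008 -0.0003 -0.0014] nrot 1 | shift after rot [87.2 -2.6  0.8] | before rot [87.2 -2.7  0.8] n 2
```

View pics/s39.png

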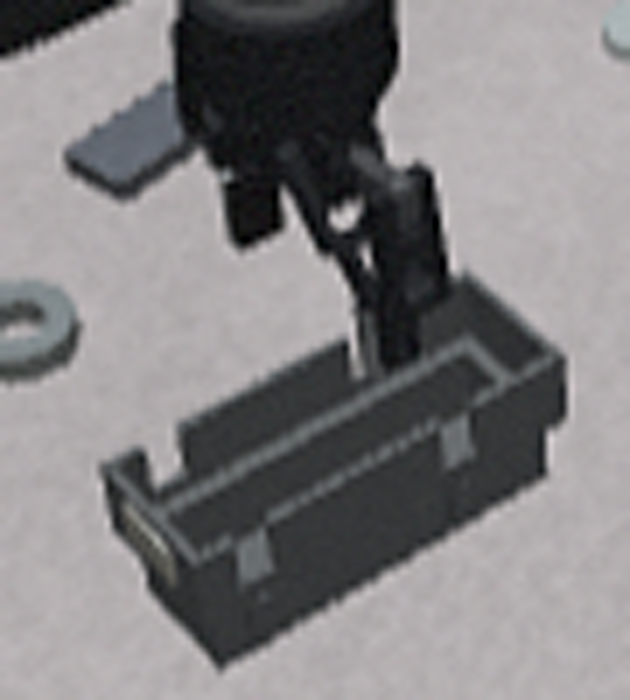

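{"method": "drive_tool", "body": {
  "commands": [
    {"linear":[20,-2.3,0.5],"delta_rot":[0,0,0],"jaw":0},
    {"linear":[20,0,0],"delta_rot":[0,0,0],"jaw":0},
    {"linear":[0,0,0],"delta_rot":[0,0,0],"jaw":0}
  ]
}}

```text
time_s: 43.82
eef_pos: [491.9, 303.7, 50.2]
ee_rot: [-0.508, -0.491, 0.509, -0.491]
ft_force: [0.7, 1.0, 0.3]
width: 0.999
```

```bash
python3 -c "
from h import *
go([492.3,304.4,4],-2)"
```

```text
t 43.83 pos [491.9 303.7  50.2] yaw -2.0 w 0.999 F [0.7 1.  0.3] q [-0.34  0.89 -0.52  1.81  0.71  0.63 -1.32]
 rot [-0.0006  0.0017  0.0001] nrot 1 | shift after rot [46.2  0.3 -0.7] | before rot [46.2  0.3 -0.8] n 1
```

{"method": "drive_tool", "body": {
  "commands": [
    {"linear":[15,0,-0.7],"delta_rot":[0,0,0],"jaw":0},
    {"linear":[15,0,0],"delta_rot":[0,0,0],"jaw":0},
    {"linear":[14,0,0],"delta_rot":[0,0,0],"jaw":0},
    {"linear":[0,0,0],"delta_rot":[0,0,0],"jaw":0}
  ]
}}

```text
time_s: 44.32
eef_pos: [491.3, 304.0, 4.7]
ee_rot: [-0.508, -0.491, 0.51, -0.491]
ft_force: [0.2, 0.1, 0.4]
width: 1.0
```

{"method": "drive_tool", "body": {
  "commands": [
    {"linear":[0,0,0],"delta_rot":[0,0,0],"jaw":0.3},
    {"linear":[0,0,0],"delta_rot":[0,0,0],"jaw":0.3},
    {"linear":[0,0,0],"delta_rot":[0,0,0],"jaw":0.3},
    {"linear":[0,0,0],"delta_rot":[0,0,0],"jaw":0.5},
    {"linear":[0,0,0],"delta_rot":[0,0,0],"jaw":0.5}
  ],
  "squeeze": 40
}}

```text
time_s: 44.95
eef_pos: [492.4, 304.9, 6.5]
ee_rot: [0.509, 0.491, -0.509, 0.491]
ft_force: [0.3, 0.1, 4.1]
width: 0.793
```

{"method": "drive_tool", "body": {
  "commands": [
    {"linear":[-10,0,0],"delta_rot":[0,0,0],"jaw":0.5},
    {"linear":[-15,0,0],"delta_rot":[0,0,0],"jaw":0.5},
    {"linear":[0,0,0],"delta_rot":[0,0,0],"jaw":0.5}
  ]
}}

```text
time_s: 45.32
eef_pos: [492.9, 305.6, 32.6]
ee_rot: [0.51, 0.491, -0.508, 0.491]
ft_force: [0.7, 0.7, -2.6]
width: 0.791
```

```bash
python3 -c "
from h import *
go([492.3,304.4,4],-2)
s=cam('side');t=cam('top')
crop(s,'s40.png',160,190,90,100,7)"
```

```text
t 45.33 pos [492.9 305.6  32.6] yaw -2.0 w 0.791 F [ 0.7  0.7 -2.6] q [-0.35  0.92 -0.49  1.82  0.74  0.6  -1.35]
 rot [-0.0008 -0.0011 -0.0022] nrot 1 | shift after rot [28.6 -0.6  1.2] | before rot [28.6 -0.6  1.2] n 1
```

View pics/s40.png

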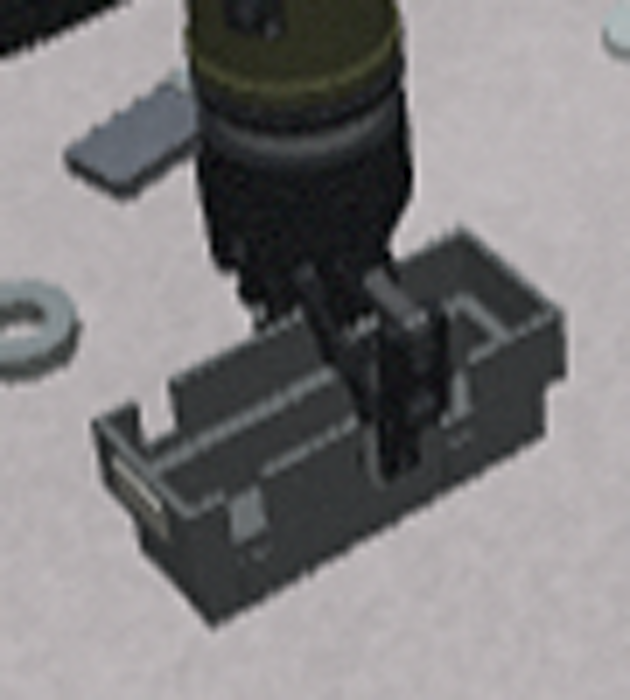

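Held. Lifting and moving toward the stack before rotating, keeping an eye on joint 7.

{"method": "drive_tool", "body": {
  "commands": [
    {"linear":[-50,0,0],"delta_rot":[0,0,0],"jaw":0.5},
    {"linear":[-50,0,0],"delta_rot":[0,0,0],"jaw":0.5},
    {"linear":[-45,0,0],"delta_rot":[0,0,0],"jaw":0.5},
    {"linear":[0,0,40],"delta_rot":[0,0,0],"jaw":0.5},
    {"linear":[0,0,40],"delta_rot":[0,0,0],"jaw":0.5},
    {"linear":[0,0,40],"delta_rot":[0,0,0],"jaw":0.5},
    {"linear":[0,0,0],"delta_rot":[0.16,0,0],"jaw":0.5},
    {"linear":[0,0,0],"delta_rot":[0.16,0,0],"jaw":0.5},
    {"linear":[0,0,0],"delta_rot":[0.16,0,0],"jaw":0.5},
    {"linear":[0,0,0],"delta_rot":[0.16,0,0],"jaw":0.5},
    {"linear":[0,0,0],"delta_rot":[0,0,0],"jaw":0.5}
  ]
}}

```text
time_s: 46.8
eef_pos: [487.4, 184.8, 176.0]
ee_rot: [-0.637, -0.306, 0.637, -0.307]
ft_force: [-0.4, 0.2, -2.1]
width: 0.789
```

```bash
python3 -c "
from h import *
go([459.5,-42.5,185],-94.2)"
```

```text
t 46.8 pos [487.4 184.8 176. ] yaw -38.6 w 0.789 F [-0.4  0.2 -2.1] q [-0.15  0.63 -0.49  1.9   0.43  0.72 -1.56]
 rot [ 9.706e-01  9.000e-04 -1.700e-03] nrot 6 | shift after rot [ -9.  228.7  11.2] | before rot [ -8.6 120.  195.1] n 5
```

{"method": "drive_tool", "body": {
  "commands": [
    {"linear":[-2,20,32.5],"delta_rot":[0,0,0],"jaw":0.5},
    {"linear":[-2,20,32.5],"delta_rot":[0,0,0],"jaw":0.5},
    {"linear":[-2,20,32.5],"delta_rot":[0,0,0],"jaw":0.5},
    {"linear":[-2,20,32.5],"delta_rot":[0,0,0],"jaw":0.5},
    {"linear":[0,20,32.5],"delta_rot":[0,0,0],"jaw":0.5},
    {"linear":[0,20,32.5],"delta_rot":[0,0,0],"jaw":0.5},
    {"linear":[0,0,0],"delta_rot":[0.16,0,0],"jaw":0.5},
    {"linear":[0,0,0],"delta_rot":[0.16,0,0],"jaw":0.5},
    {"linear":[0,0,0],"delta_rot":[0.16,0,0],"jaw":0.5},
    {"linear":[0,0,0],"delta_rot":[0,0,0],"jaw":0.5}
  ]
}}

```text
time_s: 48.05
eef_pos: [459.3, -42.2, 184.4]
ee_rot: [-0.691, -0.147, 0.692, -0.148]
ft_force: [0.3, -0.1, -2.5]
width: 0.792
```

```bash
python3 -c "
from h import *
go([459.5,-42.5,185],-94.2)"
```

```text
t 48.05 pos [459.3 -42.2 184.4] yaw -66.0 w 0.792 F [ 0.3 -0.1 -2.5] q [ 0.24  0.53 -0.39  2.06  0.34  0.61 -1.52]
 rot [ 4.93e-01  3.00e-04 -1.30e-03] nrot 3 | shift after rot [-0.6  0.3 -0.2] | before rot [-0.6  0.4  0. ] n 1
```

{"method": "drive_tool", "body": {
  "commands": [
    {"linear":[0,0,0],"delta_rot":[0.165,0,0],"jaw":0.5},
    {"linear":[0,0,0],"delta_rot":[0.165,0,0],"jaw":0.5},
    {"linear":[0,0,0],"delta_rot":[0.163,0,0],"jaw":0.5},
    {"linear":[0,0,0],"delta_rot":[0,0,0],"jaw":0.5},
    {"linear":[0,0,0],"delta_rot":[0,0,0],"jaw":0.5}
  ]
}}

```text
time_s: 48.68
eef_pos: [459.4, -42.1, 184.4]
ee_rot: [0.707, -0.026, -0.707, -0.025]
ft_force: [0.1, -0.8, -2.5]
width: 0.784
```

```bash
python3 -c "
from h import *
go([459.5,-42.5,170],-94.2)
s=cam('side');t=cam('top')
crop(s,'s41.png',260,80,90,120,6);crop(t,'t41.png',270,170,80,110,7)"
```

```text
t 48.67 pos [459.4 -42.1 184.4] yaw -94.2 w 0.784 F [ 0.1 -0.8 -2.5] q [ 0.15  0.52 -0.24  2.06  0.22  0.59 -1.88]
 rot [ 0.0006 -0.0001 -0.0008] nrot 1 | shift after rot [14.4  0.4 -0.1] | before rot [14.4  0.4 -0.1] n 1
```

View pics/s41.png

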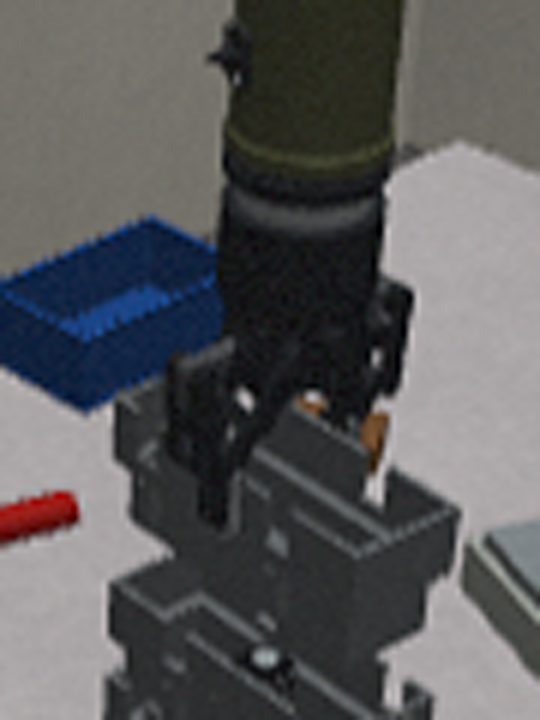

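View pics/t41.png

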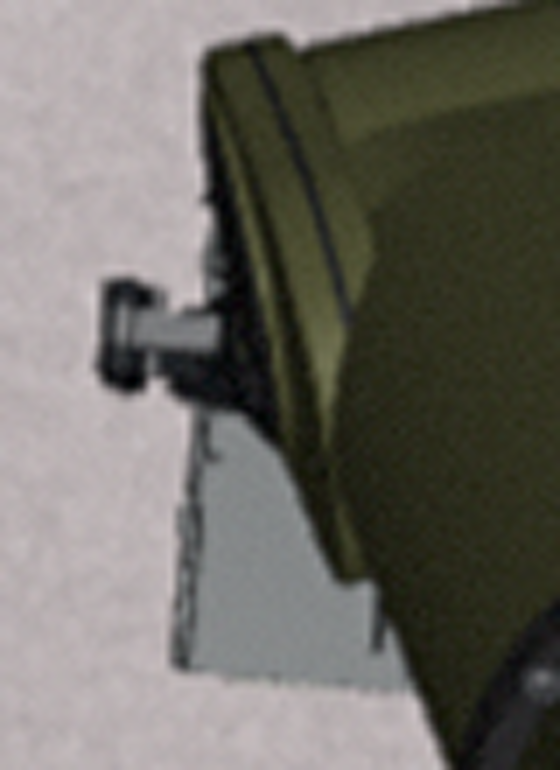

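{"method": "drive_tool", "body": {
  "commands": [
    {"linear":[15,0.8,0],"delta_rot":[0,0,0],"jaw":0.5},
    {"linear":[17,0,0],"delta_rot":[0,0,0],"jaw":0.5},
    {"linear":[0,0,0],"delta_rot":[0,0,0],"jaw":0.5},
    {"linear":[0,0,0],"delta_rot":[0,0,0],"jaw":0.5}
  ]
}}

```text
time_s: 49.28
eef_pos: [459.8, -43.0, 152.8]
ee_rot: [0.707, -0.027, -0.706, -0.027]
ft_force: [0.7, 0.4, -1.9]
width: 0.789
```

```bash
python3 -c "
from h import *
go([459.4,-43.0,134],-94.2)
s=cam('side');t=cam('top')
crop(s,'s42.png',260,110,90,120,6);crop(t,'t42.png',270,170,80,110,7)"
```

```text
t 49.27 pos [459.8 -43.  152.8] yaw -94.4 w 0.789 F [ 0.7  0.4 -1.9] q [ 0.13  0.57 -0.21  2.1   0.24  0.5  -1.91]
 rot [-0.0036 -0.001  -0.0008] nrot 1 | shift after rot [18.8 -0.   0.4] | before rot [18.8 -0.   0.4] n 1
```

View pics/s42.png

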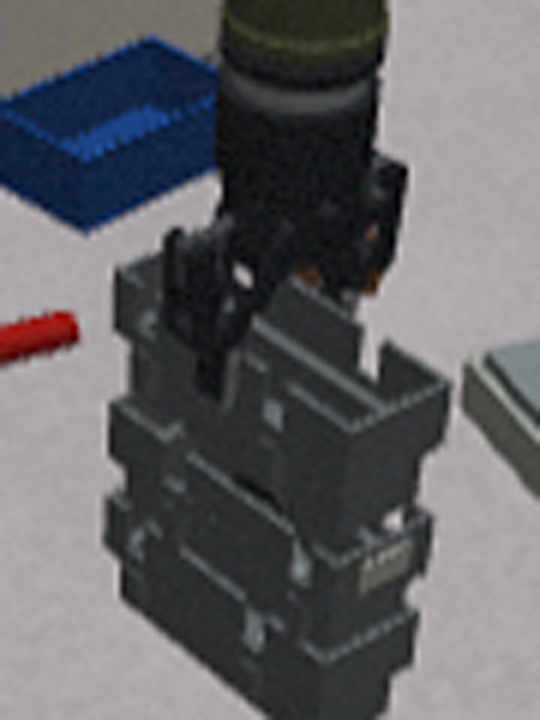

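View pics/t42.png

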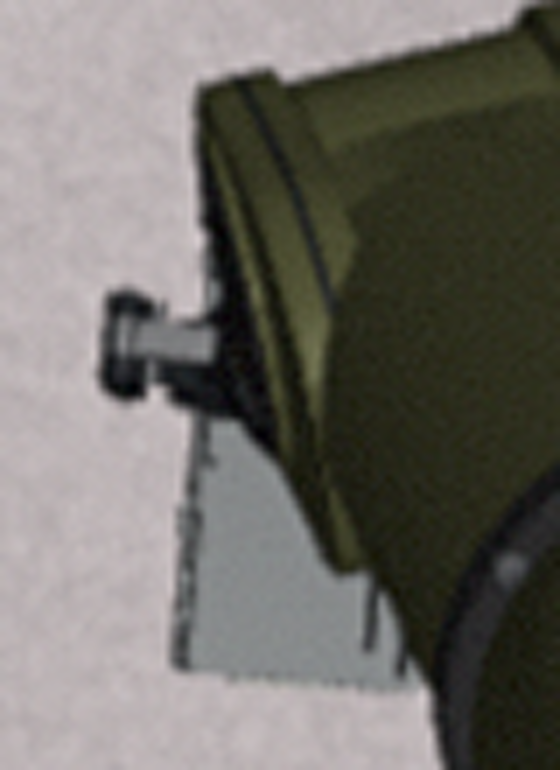

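```bash
python3 -c "
from h import *
np.set_printoptions(suppress=True,precision=1)
s=cam('side');t=cam('top')
print('held',ray(s,unz([(115,268),(350,432),(452,383)],6,260,110),220.8)[:,:2])
print('bin2',ray(s,unz([(107,400),(332,564),(433,515)],6,260,110),138)[:,:2])
print('held top',ray(t,unz([(176,668)],7,270,170),220.8)[:,:2])
"
```

```text
held [[547.9 -15.3]
 [373.5  -1.2]
 [367.8 -67.7]]
bin2 [[549.4 -14.3]
 [376.7  -2.8]
 [369.2 -69.8]]
held top [[375.    0.5]]
```

{"method": "drive_tool", "body": {
  "commands": [
    {"linear":[7,0.8,-0.6],"delta_rot":[-0.003,0,0],"jaw":0.5},
    {"linear":[4,0,0],"delta_rot":[0,0,0],"jaw":0.5},
    {"linear":[0,0,0],"delta_rot":[0,0,0],"jaw":0.5}
  ]
}}

```text
time_s: 49.85
eef_pos: [459.6, -43.9, 141.0]
ee_rot: [-0.706, 0.027, 0.707, 0.026]
ft_force: [-0.2, -0.8, -1.7]
width: 0.794
```

{"method": "drive_tool", "body": {
  "commands": [
    {"linear":[3,0,0],"delta_rot":[0,0,0],"jaw":0.5},
    {"linear":[0,0,0],"delta_rot":[0,0,0],"jaw":0.5}
  ]
}}

```text
time_s: 50.1
eef_pos: [459.9, -43.9, 138.3]
ee_rot: [0.707, -0.027, -0.707, -0.026]
ft_force: [0.3, -0.2, -2.0]
width: 0.788
```

{"method": "drive_tool", "body": {
  "commands": [
    {"linear":[3,0,0],"delta_rot":[0,0,0],"jaw":0.5},
    {"linear":[0,0,0],"delta_rot":[0,0,0],"jaw":0.5}
  ]
}}

```text
time_s: 50.35
eef_pos: [459.8, -43.9, 135.3]
ee_rot: [-0.707, 0.027, 0.707, 0.026]
ft_force: [0.7, -0.6, -0.9]
width: 0.79
```

{"method": "drive_tool", "body": {
  "commands": [
    {"linear":[1.5,0,0],"delta_rot":[0,0,0],"jaw":0.5},
    {"linear":[0,0,0],"delta_rot":[0,0,0],"jaw":0.5}
  ]
}}

```text
time_s: 50.6
eef_pos: [460.2, -43.9, 134.4]
ee_rot: [0.707, -0.027, -0.706, -0.026]
ft_force: [-0.7, -0.2, 4.3]
width: 0.792
```

```bash
python3 -c "
from h import *
go([459.4,-43.0,134],-94.2)
s=cam('side');t=cam('top')
crop(s,'s43.png',260,110,90,120,6)"
```

```text
t 50.6 pos [460.2 -43.9 134.4] yaw -94.3 w 0.792 F [-0.7 -0.2  4.3] q [ 0.12  0.6  -0.19  2.11  0.26  0.44 -1.92]
 rot [-0.0014 -0.001  -0.0011] nrot 1 | shift after rot [ 0.4 -0.9  0.8] | before rot [ 0.4 -0.9  0.8] n 1
```

View pics/s43.png

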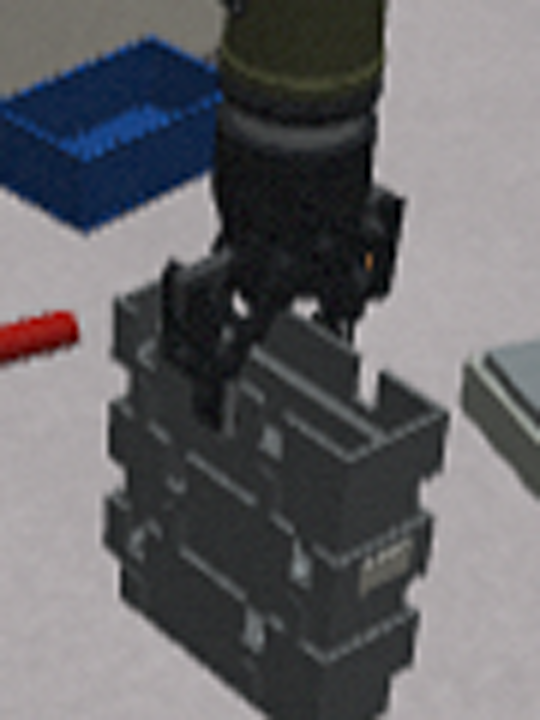

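Seated, with contact at the expected height. Releasing and retreating.

{"method": "drive_tool", "body": {
  "commands": [
    {"linear":[-0.7,0,0],"delta_rot":[0,0,0],"jaw":0.5},
    {"linear":[0,0,0],"delta_rot":[0,0,0],"jaw":0.1},
    {"linear":[0,0,0],"delta_rot":[0,0,0],"jaw":0},
    {"linear":[0,0,0],"delta_rot":[0,0,0],"jaw":0},
    {"linear":[0,0,0],"delta_rot":[0,0,0],"jaw":0}
  ]
}}

```text
time_s: 51.32
eef_pos: [460.0, -44.0, 134.6]
ee_rot: [0.707, -0.027, -0.706, -0.026]
ft_force: [0.2, -0.5, -0.2]
width: 1.003
```

{"method": "drive_tool", "body": {
  "commands": [
    {"linear":[-20,0,0],"delta_rot":[0,0,0],"jaw":0},
    {"linear":[-40,0,0],"delta_rot":[0,0,0],"jaw":0},
    {"linear":[-40,0,0],"delta_rot":[0,0,0],"jaw":0},
    {"linear":[0,40,0],"delta_rot":[0,0,0],"jaw":0},
    {"linear":[0,45,0],"delta_rot":[0,0,0],"jaw":0},
    {"linear":[0,45,0],"delta_rot":[0,0,0],"jaw":0},
    {"linear":[0,45,0],"delta_rot":[0,0,0],"jaw":0},
    {"linear":[0,45,0],"delta_rot":[0,0,0],"jaw":0},
    {"linear":[0,0,0],"delta_rot":[0,0,0],"jaw":0},
    {"linear":[0,0,0],"delta_rot":[0,0,0],"jaw":0}
  ]
}}

```text
time_s: 52.58
eef_pos: [443.5, -262.5, 234.7]
ee_rot: [0.707, -0.026, -0.707, -0.026]
ft_force: [0.3, -0.3, 0.8]
width: 1.0
```

```bash
python3 -c "
from h import *
go([459.4,-43.0,134],-94.2)
s=cam('side');t=cam('top')
crop(s,'s44.png',220,110,140,140,4);crop(t,'t44.png',270,120,110,155,4); cv2.imwrite('pics/topend.png',t['color']);cv2.imwrite('pics/sideend.png',s['color'])"
```

```text
t 52.58 pos [ 443.5 -262.5  234.7] yaw -94.3 w 1.0 F [ 0.3 -0.3  0.8] q [ 0.62  0.51 -0.27  1.85  0.18  0.81 -1.39]
 rot [-0.0011 -0.0001 -0.    ] nrot 1 | shift after rot [ 1.007e+02 -2.200e+02  2.000e-01] | before rot [ 100.7 -220.     0.5] n 5
```

View pics/s44.png

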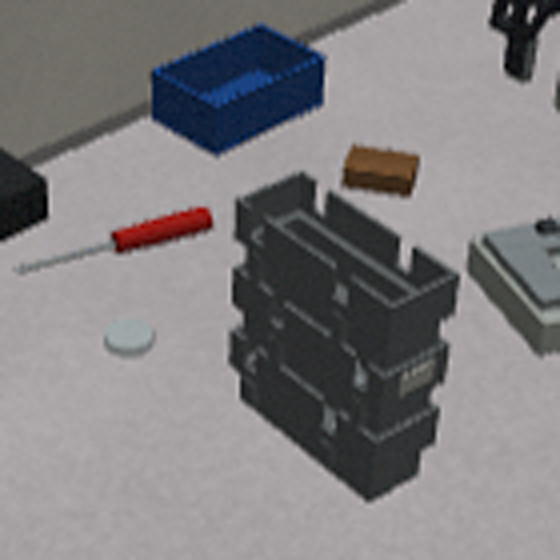

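View pics/topend.png

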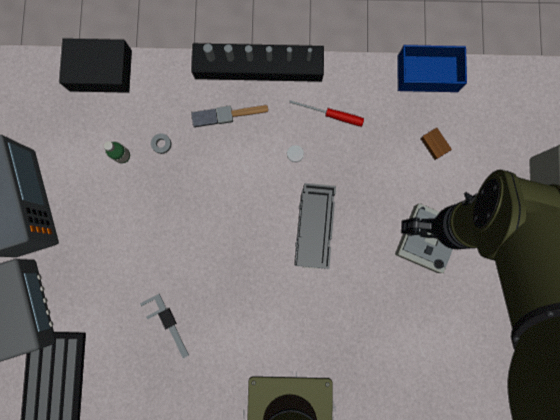

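View pics/sideend.png

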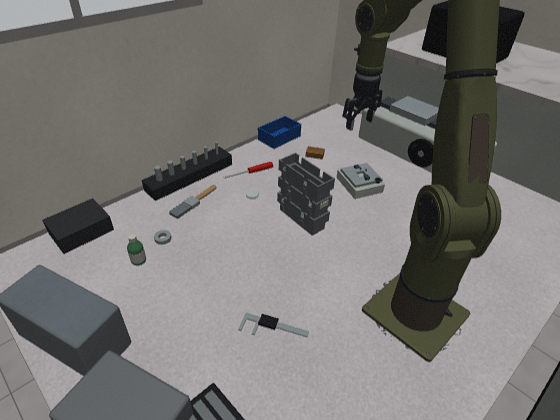

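```bash
python3 -c "
from h import *
np.set_printoptions(suppress=True,precision=1)
s=cam('side');t=cam('top')
crop(t,'t45.png',290,175,55,100,7)
print(rect(ray(s,unz([(237,198),(303,173),(457,277),(393,306)],4,220,110),202)))
a=cv2.imread('pics/top0.png').astype(int);d=np.abs(a-t['color']).max(2)>45
n,l,st,c=cv2.connectedComponentsWithStats(d.astype(np.uint8)); print([(x[:5].tolist()) for x in st[1:] if x[4]>12])"
```

```text
(array([457.9, -42.5]), np.float64(-4.433123043320444), np.float64(-7.099720543811143), np.float64(173.44642196027235), np.float64(63.10317821331276))
[[346, 147, 13, 13, 84], [314, 152, 11, 12, 82], [401, 169, 159, 251, 12876], [302, 184, 34, 84, 577], [124, 195, 84, 36, 2489], [303, 195, 24, 4, 40], [305, 200, 18, 19, 47], [317, 232, 3, 31, 31]]
```

View pics/t45.png

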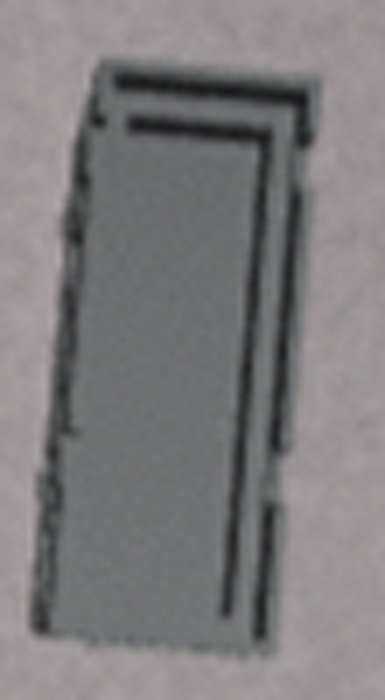

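The image differences against the start are only where they should be: the masters' old places, the pair's old place, the stack and the arm. The stack stands straight at the right height. Handing in.

```bash
python3 -c "
from plant import r
print(r.finish_job())"
```

```text
the job is handed in; nothing more can be done
None
```

I carried out the whole job in the order asked and handed it in at about 53 s; no verdict was reported.

**What I did**
- **Masters:** two were on the bench, and both went upright into the base bin.
- **Second bin:** I stacked the upper bin of the pair on it, half a turn round. It met the rim at the 64 mm stacking height.
- **Module:** I pressed the button to its stop (about 24 N), twisted the module counter-clockwise to its stop, lifted it off and stood it in the second bin.
- **Last bin:** I stacked it on top, half a turn round, and it met the rim at the expected height.

**Last checks**
- **Module:** both cameras put its top within about 1 mm of the second bin's centre before the last bin covered it. I could not see it after that.
- **Stack:** in both views it stands straight and seated. The side view puts the top rim's centre about 2 mm from the base bin's.
- **Other things on the bench:** comparing the top picture with the start shows no change except the masters, the bins, and the mount area, which the arm partly hid.

**Disagreements found on the way**
- **Tool position:** the real fingertips sit about 27 mm behind the reported tool position. I found this when my first grasp missed and the shut fingers touched a master's handle top with about 6 N. I corrected for it from then on.
- **Wrist joint:** joint 6 touched its lower limit (0.04 rad) while I placed the first master, so I set that master down about 10 mm further out.
- **Rough reading:** one side-view estimate of the held module was about 7 mm off; the later checks in both views did not bear it out.

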